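# Rack the printing plates and put the print bench in order

## Task

Swing the drying rack's keeper bar fully aside, stand every printing plate from the sloping drainer on edge in the upright rack, one to a slot and down on the slot floor, and then swing the keeper bar back over them until it is fully closed. Also put the green-lidded ink pot upright inside the tape square and lay the timber register block inside the tape rectangle, its long side along the rectangle's. Leave the marker, the blue tape roll and everything else alone.

Things in the scene. Friction and masses are not known exactly. Their poses are not given: they have to be found in the camera images.
- plate_1_mid (a point): Printing plate, loose, may be absent; 80 wide x 110 tall x 6 mm, 90 g, aluminium, dark rubber field on one face. Point at its centre; x = normal of the rubber face, y = width, z = height, towards the bare top edge. Starts leaning in the drainer, top edge 29 deg from upright towards the robot; its upper 58 mm stand clear of the rest behind, so pinch the top edge, a finger on each face.
- plate_2_mid (a point): Printing plate, loose, may be absent; 80 wide x 110 tall x 6 mm, 90 g, aluminium, dark rubber field on one face. Point at its centre; x = normal of the rubber face, y = width, z = height, towards the bare top edge. Starts leaning in the drainer, top edge 29 deg from upright towards the robot; its upper 58 mm stand clear of the rest behind, so pinch the top edge, a finger on each face.
- plate_3_mid (a point): Printing plate, loose, may be absent; 80 wide x 110 tall x 6 mm, 90 g, aluminium, dark rubber field on one face. Point at its centre; x = normal of the rubber face, y = width, z = height, towards the bare top edge. Starts leaning in the drainer, top edge 29 deg from upright towards the robot; its upper 58 mm stand clear of the rest behind, so pinch the top edge, a finger on each face.
- plate_4_mid (a point): Printing plate, loose, may be absent; 80 wide x 110 tall x 6 mm, 90 g, aluminium, dark rubber field on one face. Point at its centre; x = normal of the rubber face, y = width, z = height, towards the bare top edge. Starts leaning in the drainer, top edge 29 deg from upright towards the robot; its upper 58 mm stand clear of the rest behind, so pinch the top edge, a finger on each face.
- drainer: Sloping timber drainer, fixed, 262 x 78 mm base, four parallel leaning rests 54 mm apart along x. Origin under the centre of the base; x runs along the row of rests, away from the robot; the plates lean to -x.
- plate_rack: Upright slotted timber rack, fixed: block 155 mm long (x) x 80 mm wide (y) x 42 mm high, with four slots cut across it (along y) at x = -60, -20, +20, +60 mm, each 11 mm wide, 30 mm deep, floor 12 mm above the table. Origin under the centre of the block. A plate stood in a slot has its top edge 122 mm above the table.
- keeper (a joint): Keeper bar of the rack, a flat aluminium bar that swings level about a steel post at the rack's robot-side end. 0 = closed, lengthwise over all four slots, 9 mm above standing plates; grows clockwise seen from above; 1.6 rad = fully open, swung to the robot's right. Light friction; stays where it is left.
- keeper_knob (a point): Upright black round knob on the free end of the keeper bar, 14 mm diameter, 42 mm tall, 175 mm from the pivot axis; its top is 181 mm above the table. Point 10 mm below its top, on its axis.
- keeper_pivot (a point): Pivot axis (vertical) of the keeper bar at the level where the bar sits on its post, 131 mm above the table; the bar fills 131 to 139 mm.
- pot_mid (a point): Small ink pot with green screw lid, loose, 62 mm diameter, 64 mm tall, 110 g. Point at its centre, half-way up (32 mm).
- block_mid (a point): Timber register block, loose, 42 (x) x 75 (y) x 30 mm (z), lying flat. Point at its centre (15 mm up).
- pot_place: Pale tape square flat on the table (nothing stands up), inside 100 x 100 mm. Origin at its centre.
- block_place: Pale tape rectangle flat on the table, inside 80 (x) x 115 mm (y). Origin at its centre.
- marker: Capped marker lying on the table, 141 x 18 x 20 mm: a bystander to leave alone. Origin under its centre, x along it.
- blue_tape: Blue roll of masking tape, 80 mm diameter, 36 mm high: a bystander. Origin under its centre.

How it is judged:
By the outcome, as a careful person would: the job done as asked, in the order asked, and still so for the second after the job is handed in, with the robot touching nothing.
Of plate_1, plate_2, plate_3, plate_4 only 2 to 4 are there at a start; the rules pass over those that are not, and their reading is None.
At some moment in a run one of pot, block may be knocked a few centimetres aside while the robot is not near it.
It also fails if it takes over 210 s, if anything falls off the work surface, if the arm or the gripper's body presses on something with over 40 N, if the wrist force passes 120 N, or if a joint passes its speed limit or range.

## Robot

A 6-joint arm with a two-finger parallel gripper is mounted at the origin on the work surface; the furniture and walls round the work are solid. World frame = base frame: x ahead of the robot, y to its left, z up, the work surface at z = 0. Lengths are in mm, angles in degrees, forces in N, time in s.
With the tool pointing down it reaches from about 350 to 850 mm from the base axis. Payload 8.1 kg.
Tool frame: the origin (TCP) lies midway between the tips of the shut fingers; the grasp point (between the pads) lies 19 mm behind it; z points along the fingers, y is the line along which they close (so a half turn about z gives the same grasp; the last joint's range is limited). The gripper opens to 85 mm and grips with 20 to 120 N. Pads are 22 mm wide; open, the fingers measure 114 mm over their backs; the gripper's body (76 mm by 85 mm) begins 54 mm behind the grasp point. The pads swing forward as they close: fully open they stand 13 mm farther back than shut.
Start: joints at [65.523, 7.471, 85.268, -0, 87.261, -4.893], TCP at [201.089, 565.304, 231.292] pointing down, gripper open.
Joint ranges: [-169.43, 169.43], [-51.17, 129.36], [1.28, 143.12], [-76.62, 256.62], [0, 156.53], [-152.29, 152.29]. Speed limits (degrees/s): [136.94, 136.94, 159.86, 180, 180, 180].

## Interface

Orientations are given as [roll, pitch, yaw] about the fixed x, y, z axes, in that order (R = Rz(yaw) Ry(pitch) Rx(roll)).
In Python, from bench import sense, snapshot, camera_params, hand_in, masks_of, pinpoint gives the robot as it stands.
- The arm moves only by the tool step_arm, never from a script. Its argument "targets" is a list of rows, each an object with "angular": the turn, a rotation vector about the tool's x, y, z scaled (see below), a list of three; "dp": the shift along the tool's x, y, z scaled (see below), a list of three; "fingers": the closure, from 0 (fully open) to 1 (shut). A call has exactly 8 rows; each row is the pose to reach, as a shift and turn from the pose commanded when the call began, along the tool's axes at that moment, turning the shorter way round; what a row does not reach only later rows make up. The controller multiplies each number of a shift by 0.2 m and each number of a turn by 180 degrees. A row lasts 1/8 s, in which the tool goes at most 62.5 mm and 10.7 degrees, less where a joint would pass 70% of its speed; a pose out of reach is approached as far as the arm can. A call with a number of a shift or a turn outside -1 to 1 is refused whole. A call with a gripper value outside its range is refused whole. The fingers move at their own pace and stop on an object; "newtons" is the grip in N (left out, the last holds). Time passes only in rows, so rows that repeat a pose let the fingers close, or fill a call up. It gives the time, the measured TCP pose, the force, the opening and the grip force at its end, in the units of the state.
- sense(): the state, without advancing time (a new reading comes with each control period).
- snapshot(name): name is "side" or "top"; returns the picture (420x560x3 uint8, blue, green, red); there is no depth.
- camera_params(name): a dict with "vfov" (degrees; the focal length in pixels is half the picture's height over the tangent of half this angle, whatever the lens; pixels are square), "cx", "cy" (the principal point, pixels), "D" ([k1, k2, p1, p2, k3] as OpenCV has them; the pictures are not rectified), "R" (3x3) and "t" (3): a world point X has camera coordinates R X + t. Camera axes: x right, y down, z forward; pixel columns grow to the right and rows downward; lengths in mm; the calibration is good to about 2 mm. A picture is of the moment at which its call begins. camera_params takes no time and is no camera call.
- hand_in(): hands the job in; it is judged then, once.
Trained networks look in the newest picture that a camera, given by its name, has taken for a name from the list of things; names that differ only in an ending like _2 or _b are one class to them, and where a whole thing is asked for, a point or a joint stands for the part that bears it (a point fixed in the world has none). Each returns a list of dicts, best first, with "conf" (0 to 1); they miss things now and then, are a little off and sometimes report something else, mostly with a low value. They report only what shows in the picture. A call takes as long as a camera call.
- masks_of(camera, label): "pixels" (420x560 bool, what is visible of it) and "at" ([column, row] in pixels, amid what is visible of it).
- pinpoint(camera, label): "at" ([column, row] in pixels: a listed point, or the origin of a listed thing).
The state is a dict: "time": time; "joint_pos": joint angles; "qd": joint speeds; "joint_efforts": joint torques, N m; "tool_pos": TCP position; "tcp_rot": TCP orientation; "ft_force": force on the tool from outside, world axes, zero at the start; "wrist_torque": the same for the moment, N m; "finger_gap": finger opening in mm; "grip_force": force on a finger pad.
Only numpy, scipy, OpenCV 4.12 (cv2) and the standard library are available. Lean on these libraries where they do the work, as an engineer would, in place of code of your own. Each camera call takes 0.05 s, during which the arm holds its last target. There are 200 camera calls.

## Working session

There is one attempt and no reset: what is moved stays moved. The work goes in short steps, Python scripts to look and compute and a tool call to move; the robot and the scene stay as the last step left them, time stands still between calls to the robot, and variables do not carry over. Pictures are saved under pics/ and viewed, at most 14 in all, crops included, and the job is handed in when it is done.

Besides the shell and the picture viewer there is one more tool, called after "Request:" by a JSON object that holds its "op" and its "data", one argument or row to a line. step_arm: Moves the arm, as the interface text tells. Its arguments: {"type":"object","properties":{"targets":{"type":"array","items":{"type":"object","properties":{"angular":{"type":"array","items":{"type":"number","minimum":-1,"maximum":1}},"dp":{"type":"array","items":{"type":"number","minimum":-1,"maximum":1}},"fingers":{"type":"number"}}}},"newtons":{"type":"number"}},"required":["targets"]}

```bash
mkdir -p pics; ls; cat > h.py <<'E'
import numpy as np, cv2
from bench import *
from scipy.spatial.transform import Rotation as Ro
def K(n):
    p=camera_params(n); f=210/np.tan(np.radians(p["vfov"])/2)
    return p,np.array([[f,0,p["cx"]],[0,f,p["cy"]],[0,0,1.]]),np.array(p["D"],float),np.array(p["R"],float),np.array(p["t"],float)
def ray(n,px):
    p,k,D,R,t=K(n); u=cv2.undistortPoints(np.array([[px]],float),k,D)[0,0]
    d=R.T@np.array([u[0],u[1],1]); return -R.T@t,d/np.linalg.norm(d)
def onz(n,px,z):
    c,d=ray(n,px); return c+d*(z-c[2])/d[2]
def proj(n,X):
    p,k,D,R,t=K(n); return cv2.projectPoints(np.atleast_2d(np.array(X,float)),cv2.Rodrigues(R)[0],t,k,D)[0][:,0]
def tri(a,pa,b,pb):
    c,d=ray(a,pa);e,f=ray(b,pb);s=np.linalg.lstsq(np.stack([d,-f],1),e-c,rcond=None)[0]
    P,Q=c+s[0]*d,e+s[1]*f; return (P+Q)/2,np.linalg.norm(P-Q)
E
python3 - <<'E'
from h import *
np.set_printoptions(precision=1,suppress=True)
s=sense();print({k:s[k] for k in('time','tool_pos','tcp_rot','ft_force','finger_gap')})
for n in('side','top'):
    im=snapshot(n);cv2.imwrite(f'pics/a_{n}.png',im)
    p,k,D,R,t=K(n);print(n,-R.T@t,R[2],D)
    for l in('plate_1_mid','drainer','plate_rack','keeper_knob','keeper_pivot','pot_mid','block_mid','pot_place','block_place','marker','blue_tape'):
        print(l,[(round(d['conf'],2),np.round(d['at']).tolist(),onz(n,d['at'],{'pot_mid':32,'block_mid':15,'keeper_knob':171,'keeper_pivot':131}.get(l,60 if 'plate_1' in l else 0))[:2]) for d in pinpoint(n,l)])
E
```

```text
pics
{'time': 0.0, 'tool_pos': array([200.9, 564.8, 230.2]), 'tcp_rot': array([-179.9,   -0. ,  160.4]), 'ft_force': array([-0.7,  0.5,  0.8]), 'finger_gap': 85.43907262798024}
side [-200.7 -848.1  972.1] [ 0.5  0.6 -0.6] [-0.  0.  0.  0.  0.]
plate_1_mid [(0.61, [208.0, 204.0], array([392.9, 328.7]))]
drainer [(0.9, [217.0, 201.0], array([462.6, 399.7])), (0.26, [224.0, 240.0], array([374.2, 209.7]))]
plate_rack [(0.85, [268.0, 250.0], array([457.9,  94.5]))]
keeper_knob [(0.77, [287.0, 194.0], array([527.5,  97. ])), (0.64, [204.0, 203.0], array([313.7, 194.5]))]
keeper_pivot [(0.88, [254.0, 239.0], array([363.1,  24.5]))]
pot_mid [(0.63, [266.0, 186.0], array([625.9, 345.1]))]
block_mid [(0.8, [286.0, 210.0], array([612.3, 210.8])), (0.54, [266.0, 186.0], array([640.4, 363.1]))]
pot_place []
block_place [(0.72, [297.0, 298.0], array([ 406.9, -113.2]))]
marker [(0.73, [254.0, 224.0], array([494.7, 225.4])), (0.39, [207.0, 204.0], array([425.5, 404.9]))]
blue_tape [(0.76, [226.0, 239.0], array([381.2, 210.7]))]
top [ 237.9   78.1 1355.1] [ 0.2  0.  -1. ] [0.1 0.  0.  0.  0. ]
plate_1_mid [(0.8, [192.0, 238.0], array([382.9, 318.7]))]
drainer [(0.83, [168.0, 210.0], array([462.1, 396.5])), (0.2, [237.0, 244.0], array([376.8, 212. ]))]
plate_rack []
keeper_knob [(0.69, [285.0, 169.0], array([537.2,  90.8]))]
keeper_pivot [(0.78, [309.0, 244.0], array([368.2,  30.6]))]
pot_mid [(0.69, [192.0, 146.0], array([628.9, 336.5]))]
block_mid [(0.67, [241.0, 159.0], array([601.5, 209.7])), (0.33, [311.0, 244.0], array([381.5,  21.2]))]
pot_place [(0.71, [174.0, 220.0], array([437.9, 377.9]))]
block_place [(0.96, [360.0, 234.0], array([ 413.2, -106.8]))]
marker [(0.53, [234.0, 201.0], array([492.3, 225.6]))]
blue_tape [(0.68, [239.0, 244.0], array([377.7, 207.3]))]
```

```bash
python3 - <<'E'
import cv2
a=cv2.imread('pics/a_top.png');b=cv2.imread('pics/a_side.png')
cv2.imwrite('pics/v1.png',cv2.resize(a[100:340,110:430],(800,600),interpolation=cv2.INTER_CUBIC))
cv2.imwrite('pics/v2.png',cv2.resize(b[120:360,130:450],(800,600),interpolation=cv2.INTER_CUBIC))
E
```

```text
(no output)
```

View pics/v1.png

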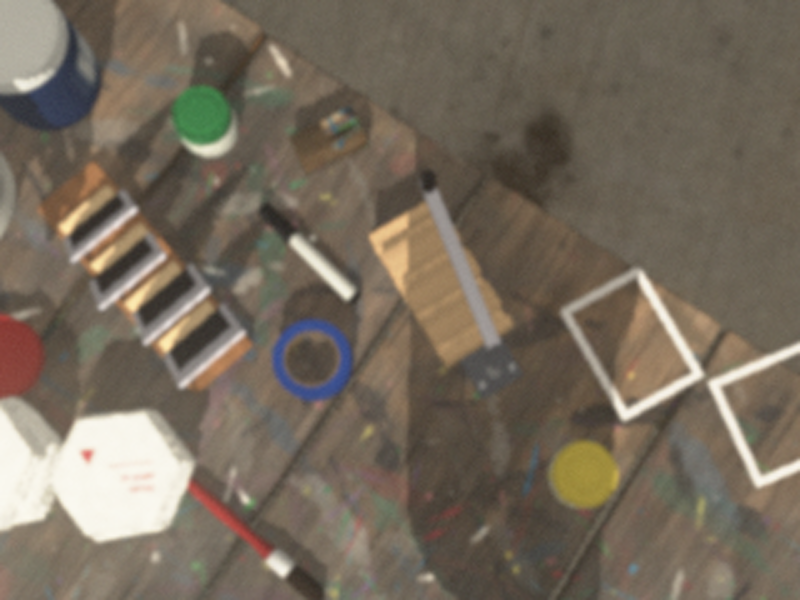

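View pics/v2.png

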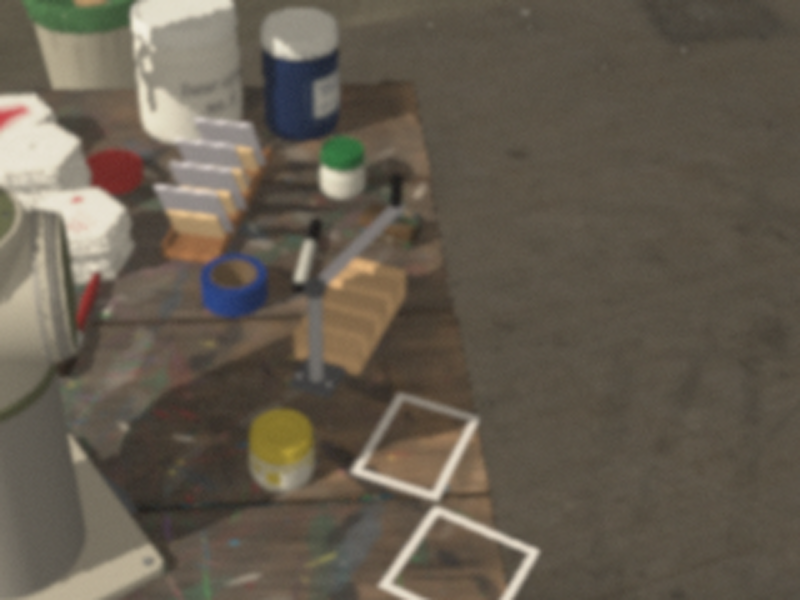

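The top view shows four plates in the drainer (crop x 55–240, y 180–380). The rack is around (440,285), with the keeper bar from (490,360) to (430,180). The rectangle is at (633,345), and the square is at (780,420), partly cut off. Next I'll fit poses.

```bash
cat >> h.py <<'E'
from scipy.optimize import minimize
def boxpts(p,L,W,z0,z1,off=(0,0)):
    c,s=np.cos(p[2]),np.sin(p[2]);P=[]
    for sx in(-1,1):
        for sy in(-1,1):
            x,y=off[0]+sx*L/2,off[1]+sy*W/2
            for z in(z0,z1):P.append([p[0]+c*x-s*y,p[1]+s*x+c*y,z])
    return np.array(P)
def cylpts(p,r,z0,z1):
    a=np.linspace(0,2*np.pi,32);return np.array([[p[0]+r*np.cos(t),p[1]+r*np.sin(t),z] for t in a for z in(z0,z1)])
def sil(n,P,S=4):
    h=cv2.convexHull(proj(n,P).astype(np.float32));m=np.zeros((420*S,560*S),np.uint8)
    cv2.fillConvexPoly(m,np.round((h+.5)*S*16-8).astype(np.int32),1,shift=4);return m
def mask(n,l,i=0):
    d=masks_of(n,l);return d[i]['pixels'].astype(np.uint8) if len(d)>i else None
def fit(masks,f,p0,step,S=4,ignore=None):
    M={n:cv2.resize(m,None,fx=S,fy=S,interpolation=cv2.INTER_LINEAR) if 0 else (cv2.resize(m.astype(np.float32),None,fx=S,fy=S)>.5).astype(np.uint8) for n,m in masks.items()}
    def cost(p):
        r=0
        for n,m in M.items():
            s=sil(n,f(p),S); r+=1-(s&m).sum()/(s|m).sum()
        return r
    p0=np.array(p0,float);sim=np.vstack([p0]+[p0+np.eye(len(p0))[i]*step[i] for i in range(len(p0))])
    o=minimize(cost,p0,method='Nelder-Mead',options=dict(initial_simplex=sim,maxiter=150,xatol=.05,fatol=1e-4));return o.x,o.fun/len(M)
E
python3 - <<'E'
from h import *
import pickle
np.set_printoptions(precision=3,suppress=True)
Ms={}
for n in('side','top'):
    snapshot(n)
    for l in('plate_1_mid','drainer','plate_rack','keeper','pot_mid','block_mid','pot_place','block_place'):
        d=masks_of(n,l);Ms[n,l]=d
        print(n,l,[(round(x['conf'],2),np.round(x['at']).tolist(),int(x['pixels'].sum()),cv2.boundingRect(x['pixels'].astype(np.uint8))) for x in d])
pickle.dump(Ms,open('m.pkl','wb'))
E
```

```text
side plate_1_mid [(0.51, [205.0, 201.0], 260, (193, 194, 29, 17))]
side drainer [(0.92, [213.0, 210.0], 640, (195, 179, 41, 46))]
side plate_rack [(0.77, [269.0, 242.0], 1733, (247, 191, 46, 87))]
side keeper [(0.56, [279.0, 218.0], 401, (252, 190, 41, 49))]
side pot_mid [(0.66, [264.0, 187.0], 419, (257, 174, 20, 25)), (0.3, [216.0, 210.0], 727, (195, 178, 44, 47))]
side block_mid [(0.76, [287.0, 207.0], 278, (273, 200, 27, 19))]
side pot_place [(0.78, [333.0, 357.0], 146, (284, 332, 59, 32)), (0.69, [283.0, 296.0], 252, (273, 278, 48, 41))]
side block_place [(0.88, [283.0, 290.0], 435, (272, 278, 49, 42))]
top plate_1_mid [(0.76, [195.0, 240.0], 491, (176, 223, 32, 32)), (0.54, [297.0, 209.0], 509, (278, 168, 36, 80))]
top drainer [(0.94, [161.0, 198.0], 1526, (125, 164, 86, 93))]
top plate_rack [(0.72, [289.0, 217.0], 2329, (259, 169, 59, 90)), (0.37, [160.0, 197.0], 1549, (124, 164, 87, 94))]
top keeper [(0.84, [294.0, 210.0], 473, (279, 171, 35, 77)), (0.45, [405.0, 275.0], 351, (396, 237, 56, 56))]
top pot_mid [(0.96, [192.0, 146.0], 538, (179, 134, 27, 27))]
top block_mid [(0.96, [239.0, 157.0], 555, (226, 142, 32, 29))]
top pot_place [(0.79, [403.0, 272.0], 378, (394, 237, 58, 57))]
top block_place [(0.91, [378.0, 231.0], 544, (335, 208, 56, 61))]
```

```bash
python3 - <<'E'
from h import *
import pickle
np.set_printoptions(precision=3,suppress=True)
Ms=pickle.load(open('m.pkl','rb'))
g=lambda n,l,i=0:Ms[n,l][i]['pixels'].astype(np.uint8)
both=lambda l:{n:g(n,l) for n in('side','top')}
print('pot',fit(both('pot_mid'),lambda p:cylpts(p,31,0,64),[628,338],[8,8]),fit({'top':g('top','pot_mid')},lambda p:cylpts(p,31,0,64),[628,338],[8,8]))
f=lambda p:boxpts(p,42,75,0,30)
for a in(0.4,1.2,2.0):print('block',fit({'top':g('top','block_mid')},f,[605,210,a],[8,8,.3]), fit(both('block_mid'),f,[605,210,a],[8,8,.3]))
for l,L,W,c in(('block_place',80,115,(413,-107)),('pot_place',100,100,(330,-230))):
  for n in('side','top'):
    m=g(n,l); h=cv2.convexHull(np.argwhere(m)[:,::-1].astype(np.float32))[:,0]
    P=np.array([onz(n,q,0)[:2] for q in h],np.float32); print(l,n,cv2.minAreaRect(P))
a=cv2.imread('pics/a_top.png');b=cv2.imread('pics/a_side.png')
def cr(im,x,y,w,h):return cv2.resize(im[y:y+h,x:x+w],(400,600),interpolation=cv2.INTER_CUBIC)
cv2.imwrite('pics/v3.png',np.hstack([cr(a,120,150,90,135),cr(a,250,150,90,135)]))
cv2.imwrite('pics/v4.png',np.hstack([cr(b,185,160,60,90),cr(b,240,190,60,90)]))
E
```

```text
pot (array([624.039, 339.616]), np.float64(0.1235313382038345)) (array([623.54 , 336.696]), np.float64(0.1495650454725188))
block (array([609.058, 209.276,   0.497]), np.float64(0.04472311619132174)) (array([609.636, 209.512,   0.51 ]), np.float64(0.19670810975762776))
block (array([608.762, 209.322,   0.502]), np.float64(0.04453306746427388)) (array([609.552, 209.381,   0.496]), np.float64(0.1967216829049705))
block (array([609.01, 209.39,   3.64]), np.float64(0.044779428064730675)) (array([609.544, 209.36 ,   0.496]), np.float64(0.1967769437360934))
block_place side ((408.7437438964844, -109.67810821533203), (135.91561889648438, 99.05996704101562), 31.180667877197266)
block_place top ((404.2706298828125, -111.28347778320312), (132.64620971679688, 99.10034942626953), 31.773284912109375)
pot_place side ((335.1230773925781, -270.47454833984375), (85.8379898071289, 130.38287353515625), 40.42454528808594)
pot_place top ((339.0149230957031, -266.5484619140625), (116.10334014892578, 115.79632568359375), 24.83445167541504)
```

View pics/v3.png

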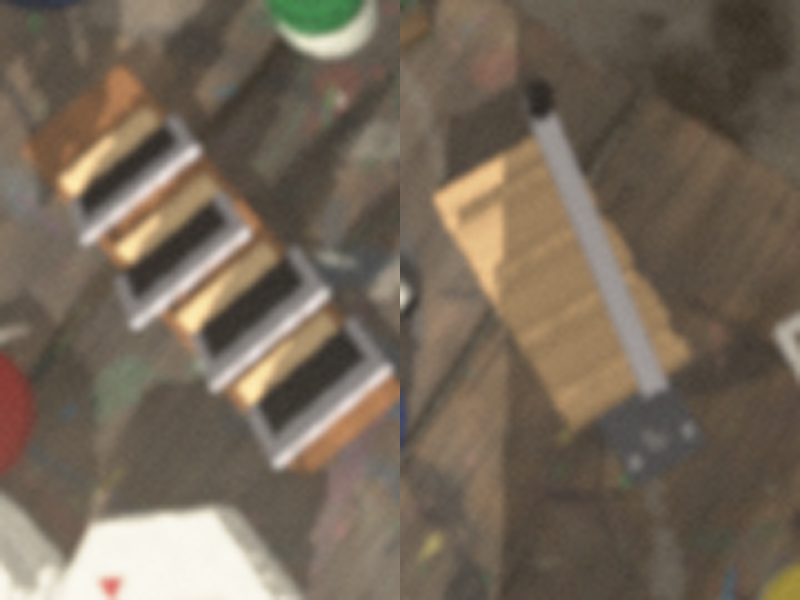

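View pics/v4.png

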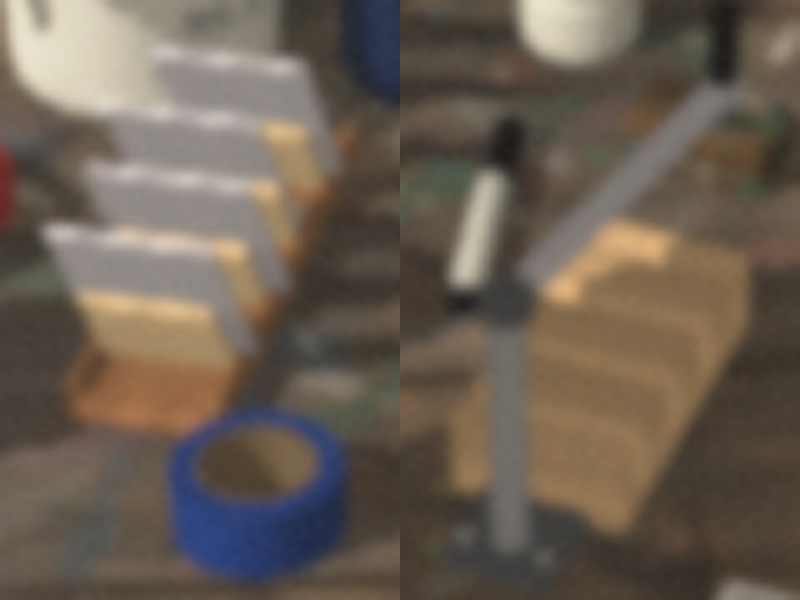

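The pictures show four separate plates and the bar slightly open over the rack. I'll triangulate the plate top corners and fit the rack from colour segmentation.

```bash
cat > g.py <<'E'
from h import *
np.set_printoptions(precision=2,suppress=True)
T=lambda x,y,x0=120,y0=150,s=40/9:((x+.5)/s-.5+x0,(y+.5)/s-.5+y0)
S=lambda x,y,x0=185,y0=160,s=20/3:((x+.5)/s-.5+x0,(y+.5)/s-.5+y0)
top=[((278,466),(390,368)),((215,388),(328,292)),((135,325),(250,230)),((85,240),(198,150))]
sid=[((45,228),(218,240)),((88,165),(275,184)),((105,102),(265,120)),((155,48),(303,65))]
for a,b in zip(top,sid):
    L,e1=tri('top',T(*a[0]),'side',S(*b[0]));R,e2=tri('top',T(*a[1]),'side',S(*b[1]))
    d=R-L;print('edge',L,R,'err',round(e1,1),round(e2,1),'len',np.linalg.norm(d).round(1),'yaw',np.degrees(np.arctan2(d[0],-d[1])).round(1))
    tl,tr=onz('top',T(*a[0]),103),onz('top',T(*a[1]),103);print('   top@103',tl[:2],tr[:2],np.linalg.norm(tr-tl).round(1),np.degrees(np.arctan2((tr-tl)[0],-(tr-tl)[1])).round(1))
# rack
a=cv2.imread('pics/a_top.png');b=cv2.imread('pics/a_side.png')
M={};I={}
for n,im,roi in(('top',a,(250,170,75,90)),('side',b,(244,215,52,60))):
    hsv=cv2.cvtColor(im,cv2.COLOR_BGR2HSV);x,y,w,h=roi
    m=np.zeros((420,560),np.uint8);sub=hsv[y:y+h,x:x+w];m[y:y+h,x:x+w]=((sub[...,1]>85)&(sub[...,2]>85)&(sub[...,0]>8)&(sub[...,0]<24))
    n_,lab,st,_=cv2.connectedComponentsWithStats(m,connectivity=4)
    M[n]=m
ig={'top':[[T(*p,x0=250) for p in((120,70),(160,70),(275,390),(310,430),(290,500),(200,480),(200,430),(190,415),(240,390))]],
 'side':[[S(*p,x0=240,y0=190) for p in((290,60),(360,80),(150,290),(140,500),(190,540),(150,600),(20,560),(60,500),(85,480),(75,280))]]}
for n in M:
    k=np.zeros((420,560),np.uint8);cv2.fillPoly(k,[np.round(np.array(q)).astype(np.int32) for q in ig[n]],1);I[n]=k
def cost(p,names=('top','side'),S=4):
    r=0
    for n in names:
        ok=cv2.resize(1-I[n],None,fx=S,fy=S,interpolation=cv2.INTER_NEAREST)
        m=(cv2.resize(M[n].astype(np.float32),None,fx=S,fy=S)>.5)&(ok>0);s=(sil(n,boxpts(p,155,80,0,42),S)>0)&(ok>0)
        r+=1-(s&m).sum()/(s|m).sum()
    return r
for nm in(('top','side'),('top',),('side',)):
    sim=np.array([[457,94,.54],[465,94,.54],[457,102,.54],[457,94,.6]])
    o=minimize(lambda p:cost(p,nm),sim[0],method='Nelder-Mead',options=dict(initial_simplex=sim,maxiter=150,xatol=.02,fatol=1e-4));print('rack',nm,o.x,np.degrees(o.x[2]),o.fun)
    if len(nm)==2:pr=o.x
# overlay
out=[]
for n,im,(x,y,w,h) in(('top',a,(250,150,90,135)),('side',b,(240,190,60,90))):
    big=cv2.resize(im[y:y+h,x:x+w],(400,600),interpolation=cv2.INTER_CUBIC);s=400/w
    q=lambda X:[tuple(int(v) for v in (((u-(x,y))+.5)*s-.5)) for u in proj(n,X)]
    P=q(boxpts(pr,155,80,0,42))
    for i,j in((0,1),(2,3),(4,5),(6,7),(0,2),(0,4),(2,6),(4,6),(1,3),(1,5),(3,7),(5,7)):cv2.line(big,P[i],P[j],(0,255,0),1)
    for sx in(-60,-20,20,60):
        c=q(boxpts(pr,11,80,42,42,(sx,0)))[::2];cv2.polylines(big,[np.array([c[0],c[1],c[3],c[2]])],True,(255,0,255),1)
    mm=cv2.resize(M[n][y:y+h,x:x+w],(400,600));big[(cv2.erode(mm,np.ones((3,3)))!=mm)]=(255,255,0)
    out.append(big)
cv2.imwrite('pics/v5.png',np.hstack(out))
E
python3 g.py
```

```text
edge [338.   327.78 118.57] [393.   270.08 122.29] err 0.4 4.3 len 79.8 yaw 43.6
   top@103 [339.08 331.01] [393.48 274.03] 78.8 43.7
edge [379.06 363.71 118.44] [438.05 304.48 116.53] err 1.4 13.4 len 83.6 yaw 44.9
   top@103 [380.16 367.59] [434.16 309.98] 79.0 43.1
edge [412.15 408.42 118.61] [466.   350.25 118.78] err 2.3 3.5 len 79.3 yaw 42.8
   top@103 [413.3  413.09] [467.29 354.51] 79.7 42.7
edge [457.24 438.8  118.56] [508.   381.6  119.57] err 1.5 0.9 len 76.5 yaw 41.6
   top@103 [459.31 443.67] [511.2  385.87] 77.7 41.9
rack ('top', 'side') [462.08  88.41   0.56] 32.20958548525375 0.2652262250519746
rack ('top',) [461.16  88.17   0.57] 32.619665726113475 0.1814603218839267
rack ('side',) [462.29  88.35   0.55] 31.285648371802317 0.07504862762048847
```

View pics/v5.png

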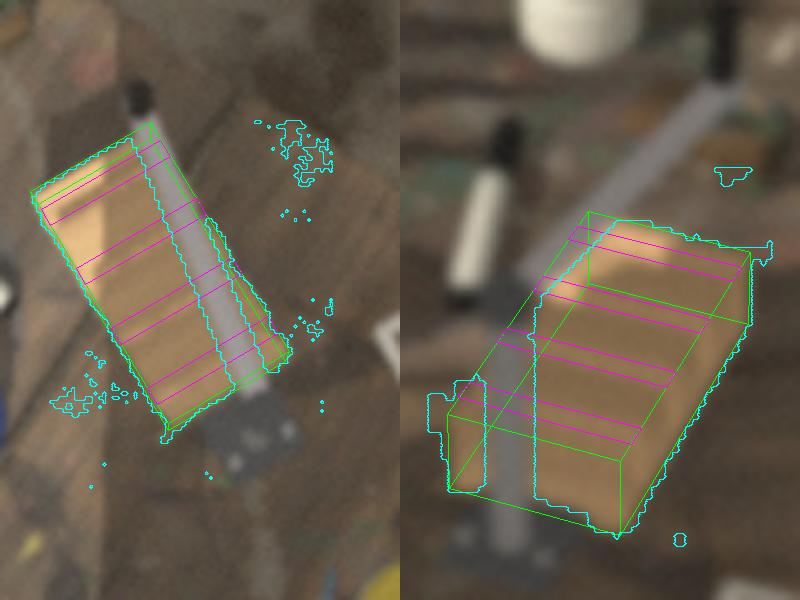

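The rack overlay matches well: centre ≈(461.7,88.3), yaw ≈32°, with the dark slot falling inside the drawn slot. Next I'll refit on the clean component and build a move planner.

```bash
cat > pl.py <<'E'
import json,os
from h import *
np.set_printoptions(precision=2,suppress=True)
F='cmd.json'
def down(yaw,lean=0,lyaw=None):
    # tool y along (cos lyaw, sin lyaw) with lyaw=yaw-90; lean: top towards -lyaw dir
    R=Ro.from_euler('xyz',[180,0,yaw],degrees=True).as_matrix()
    ax=R[:,0]; return Ro.from_rotvec(np.radians(lean)*ax).as_matrix()@R
def load():
    if not os.path.exists(F):return np.array([201.089,565.304,231.292]),down(160.416)
    d=json.load(open(F));return np.array(d['p']),np.array(d['R'])
def plan(*calls):
    """each call: list of (pos,R,fingers) <=8; padded"""
    p,R=load()
    for c in calls:
        c=list(c);c+= [c[-1]]*(8-len(c)); rows=[]
        for q,Q,f in c:
            dp=np.round(R.T@(np.array(q,float)-p)/200,3);w=np.round(Ro.from_matrix(R.T@Q).as_rotvec()/np.pi,3)
            rows.append((dp+0.,w+0.,f))
        print('[' + ','.join('{"dp":%s,"angular":%s,"fingers":%s}'%(list(map(float,d)),list(map(float,w)),f) for d,w,f in rows)+']')
        if max(np.abs(dp).max() for dp,_,_ in rows)>1:print('!!! too far')
        p,R=p+R@(rows[-1][0]*200),R@Ro.from_rotvec(rows[-1][1]*np.pi).as_matrix()
    json.dump({'p':p.tolist(),'R':R.tolist()},open(F,'w'))
def lin(a,b,n,f):
    (pa,Ra),(pb,Rb)=a,b;pa,pb=np.array(pa,float),np.array(pb,float);w=Ro.from_matrix(Ra.T@Rb).as_rotvec()
    return [(pa+(pb-pa)*i/n,Ra@Ro.from_rotvec(w*i/n).as_matrix(),f) for i in range(1,n+1)]
E
sed -i 's/^    M\[n\]=m$/    M[n]=(lab==1+np.argmax(st[1:,4])).astype(np.uint8) if n=="top" else m*np.isin(lab,1+np.where(st[1:,4]>60)[0])/' g.py
cat >> g.py <<'E'
for a_ in top: 
    tl,tr=onz('top',T(*a_[0]),118.5),onz('top',T(*a_[1]),118.5);print('top@118.5',tl[:2],tr[:2],(tl+tr)[:2]/2,np.linalg.norm(tr-tl))
K_,e=tri('top',(285,169),'side',(287,194));P_,e2=tri('top',(309,244),'side',(254,239));print('knob',K_,e,'piv',P_,e2,np.linalg.norm((K_-P_)[:2]),np.degrees(np.arctan2(*(K_-P_)[1::-1])))
E
python3 g.py|grep -v edge; python3 -c "
from h import *;print(sense()['tool_pos'],sense()['joint_pos'])"
```

```text
top@103 [339.08 331.01] [393.48 274.03] 78.8 43.7
   top@103 [380.16 367.59] [434.16 309.98] 79.0 43.1
   top@103 [413.3  413.09] [467.29 354.51] 79.7 42.7
   top@103 [459.31 443.67] [511.2  385.87] 77.7 41.9
rack ('top', 'side') [461.85  88.43   0.55] 31.495304338776222 0.20999595296761098
rack ('top',) [461.05  89.2    0.55] 31.730842160564052 0.137914967967385
rack ('side',) [462.29  88.36   0.55] 31.28443488589234 0.062486308871851026
top@118.5 [337.82 327.88] [391.55 271.61] [364.69 299.74] 77.79901193002772
top@118.5 [378.4  364.01] [431.73 307.11] [405.06 335.56] 77.9768961543778
top@118.5 [411.13 408.94] [464.45 351.09] [437.79 380.02] 78.67793488012087
top@118.5 [456.57 439.14] [507.81 382.06] [482.19 410.6 ] 76.70678331260137
knob [532.    93.99 173.3 ] 12.346192109846095 piv [369.15  30.45 124.71] 1.5295926643688864 174.80011006962337 21.31424201812052
[201.10229536 565.28840843 231.29345309] [ 6.55217562e+01  7.47157672e+00  8.52672253e+01 -1.58876021e-04
  8.72634467e+01 -4.89496234e+00]
```

```bash
python3 - <<'E'
from pl import *
p0,R0=load()
Rk=down(201.3);k=[529.5,93.6,260]
path=lin((p0,R0),([201,565,270],R0),1,.6)+lin(([201,565,270],R0),(k,Rk),20,.6)
plan(path[:8],path[8:16],path[16:21]+lin((k,Rk),([529.5,93.6,200],Rk),3,.6))
E
```

```text
[{"dp":[0.0, -0.002, -0.194],"angular":[0.0, 0.0, 0.0],"fingers":0.6},{"dp":[-0.117, -0.085, -0.191],"angular":[0.0, 0.0, -0.011],"fingers":0.6},{"dp":[-0.234, -0.169, -0.189],"angular":[0.0, 0.0, -0.023],"fingers":0.6},{"dp":[-0.351, -0.252, -0.186],"angular":[0.0, 0.0, -0.034],"fingers":0.6},{"dp":[-0.468, -0.336, -0.184],"angular":[0.0, 0.0, -0.045],"fingers":0.6},{"dp":[-0.584, -0.419, -0.181],"angular":[0.0, 0.0, -0.057],"fingers":0.6},{"dp":[-0.701, -0.503, -0.179],"angular":[0.0, 0.0, -0.068],"fingers":0.6},{"dp":[-0.818, -0.586, -0.176],"angular":[0.0, 0.0, -0.079],"fingers":0.6}]
[{"dp":[-0.093, -0.11, 0.002],"angular":[0.0, 0.0, -0.012],"fingers":0.6},{"dp":[-0.186, -0.219, 0.005],"angular":[0.0, 0.0, -0.023],"fingers":0.6},{"dp":[-0.279, -0.329, 0.007],"angular":[0.0, 0.0, -0.035],"fingers":0.6},{"dp":[-0.371, -0.439, 0.01],"angular":[0.0, 0.0, -0.046],"fingers":0.6},{"dp":[-0.464, -0.548, 0.012],"angular":[0.0, 0.0, -0.057],"fingers":0.6},{"dp":[-0.557, -0.658, 0.015],"angular":[0.0, 0.0, -0.069],"fingers":0.6},{"dp":[-0.65, -0.768, 0.017],"angular":[0.0, 0.0, -0.08],"fingers":0.6},{"dp":[-0.742, -0.877, 0.02],"angular":[0.0, 0.0, -0.091],"fingers":0.6}]
[{"dp":[-0.058, -0.132, 0.002],"angular":[0.0, 0.0, -0.012],"fingers":0.6},{"dp":[-0.116, -0.263, 0.005],"angular":[0.0, 0.0, -0.023],"fingers":0.6},{"dp":[-0.175, -0.395, 0.007],"angular":[0.0, 0.0, -0.034],"fingers":0.6},{"dp":[-0.233, -0.526, 0.01],"angular":[0.0, 0.0, -0.046],"fingers":0.6},{"dp":[-0.291, -0.657, 0.012],"angular":[0.0, 0.0, -0.057],"fingers":0.6},{"dp":[-0.291, -0.657, 0.112],"angular":[0.0, 0.0, -0.057],"fingers":0.6},{"dp":[-0.291, -0.657, 0.212],"angular":[0.0, 0.0, -0.057],"fingers":0.6},{"dp":[-0.291, -0.657, 0.312],"angular":[0.0, 0.0, -0.057],"fingers":0.6}]
```

Request:
{"op": "step_arm", "data": {
  "targets": [
    {"dp":[0.0,-0.002,-0.194],"angular":[0,0,0],"fingers":0.6},
    {"dp":[-0.234,-0.169,-0.189],"angular":[0,0,-0.023],"fingers":0.6},
    {"dp":[-0.468,-0.336,-0.184],"angular":[0,0,-0.045],"fingers":0.6},
    {"dp":[-0.701,-0.503,-0.179],"angular":[0,0,-0.068],"fingers":0.6},
    {"dp":[-0.818,-0.586,-0.176],"angular":[0,0,-0.079],"fingers":0.6},
    {"dp":[-0.818,-0.586,-0.176],"angular":[0,0,-0.079],"fingers":0.6},
    {"dp":[-0.818,-0.586,-0.176],"angular":[0,0,-0.079],"fingers":0.6},
    {"dp":[-0.818,-0.586,-0.176],"angular":[0,0,-0.079],"fingers":0.6}
  ]
}}

```text
time: 3.1
tool_pos: [315.3, 400.8, 266.5]
tcp_rot: [180.0, -0.0, 174.7]
ft_force: [-0.6, -0.2, -0.9]
finger_gap: 33.9
grip_force: 0.0
```

Request:
{"op": "step_arm", "data": {
  "targets": [
    {"dp":[-0.186,-0.219,0.005],"angular":[0,0,-0.023],"fingers":0.6},
    {"dp":[-0.371,-0.439,0.01],"angular":[0,0,-0.046],"fingers":0.6},
    {"dp":[-0.557,-0.658,0.015],"angular":[0,0,-0.069],"fingers":0.6},
    {"dp":[-0.742,-0.877,0.02],"angular":[0,0,-0.091],"fingers":0.6},
    {"dp":[-0.742,-0.877,0.02],"angular":[0,0,-0.091],"fingers":0.6},
    {"dp":[-0.742,-0.877,0.02],"angular":[0,0,-0.091],"fingers":0.6},
    {"dp":[-0.742,-0.877,0.02],"angular":[0,0,-0.091],"fingers":0.6},
    {"dp":[-0.742,-0.877,0.02],"angular":[0,0,-0.091],"fingers":0.6}
  ]
}}

```text
time: 4.1
tool_pos: [446.7, 212.7, 262.6]
tcp_rot: [180.0, 0.0, -168.9]
ft_force: [0.6, 0.8, -0.5]
finger_gap: 34.2
grip_force: 0.0
```

Request:
{"op": "step_arm", "data": {
  "targets": [
    {"dp":[-0.116,-0.263,0.005],"angular":[0,0,-0.023],"fingers":0.6},
    {"dp":[-0.233,-0.526,0.01],"angular":[0,0,-0.046],"fingers":0.6},
    {"dp":[-0.291,-0.657,0.012],"angular":[0,0,-0.057],"fingers":0.6},
    {"dp":[-0.291,-0.657,0.112],"angular":[0,0,-0.057],"fingers":0.6},
    {"dp":[-0.291,-0.657,0.212],"angular":[0,0,-0.057],"fingers":0.6},
    {"dp":[-0.291,-0.657,0.312],"angular":[0,0,-0.057],"fingers":0.6},
    {"dp":[-0.291,-0.657,0.312],"angular":[0,0,-0.057],"fingers":0.6},
    {"dp":[-0.291,-0.657,0.312],"angular":[0,0,-0.057],"fingers":0.6}
  ]
}}

```text
time: 5.1
tool_pos: [529.5, 94.2, 200.4]
tcp_rot: [-180.0, 0.0, -158.7]
ft_force: [0.3, -1.0, 0.2]
finger_gap: 34.2
grip_force: 0.0
```

```bash
python3 - <<'E'
from pl import *
o=[]
tp=np.array(sense()['tool_pos'])
for n in('top','side'):
    im=snapshot(n);u=proj(n,[tp,tp+[0,0,-50],[529.5,93.6,171]]);print(n,u,[(d['conf'],d['at']) for d in pinpoint(n,'keeper_knob')])
    x,y=int(u[0,0])-25,int(u[0,1])-35
    o.append(cv2.resize(im[y:y+75,x:x+50],(400,600),interpolation=cv2.INTER_CUBIC))
    for v in u:cv2.circle(o[-1],tuple(int(q) for q in (v-(x,y)+.5)*8),3,(0,0,255),-1)
cv2.imwrite('pics/v6.png',np.hstack(o))
E
```

```text
top [[283.47 169.5 ]
 [283.61 174.7 ]
 [283.81 172.6 ]] [(0.53, [285.9, 168.8])]
side [[288.57 185.77]
 [288.17 200.36]
 [288.47 194.51]] [(0.86, [289.5, 195.0])]
```

View pics/v6.png

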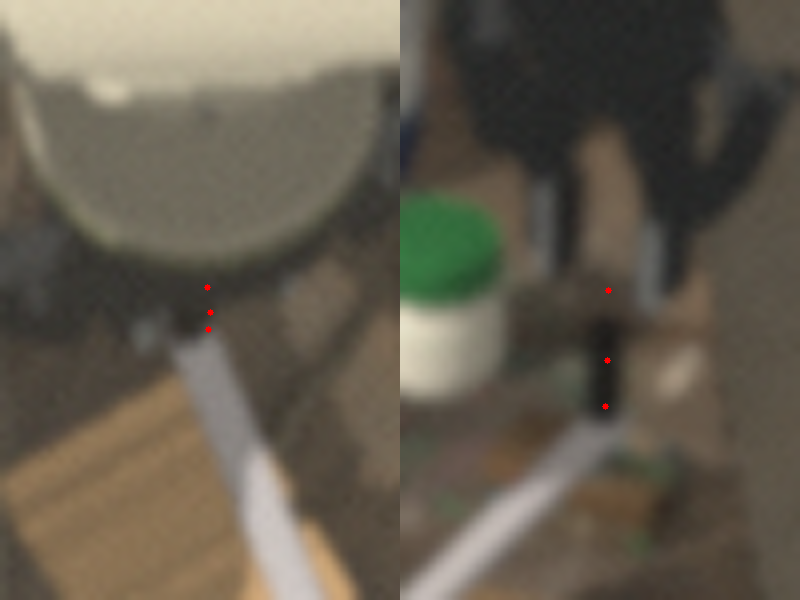

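Side view: the open fingers straddle the knob at crop (605,360). I'll lower the cage around it and swing the bar along the arc.

```bash
python3 - <<'E'
from pl import *
pv=np.array([366.4,30.])
def a(phi,z=150,f=.72):
    r=np.radians(phi);return (np.r_[pv+175*np.array([np.cos(r),np.sin(r)]),z],down(phi+180),f)
A=[a(21.3,175,.6),a(21.3,150,.6),a(21.3),a(21.3)]
phis=np.r_[np.linspace(21.3,-63,13)[1:]]
A+=[a(x) for x in phis[:4]]
plan(A,[a(x) for x in phis[4:]])
E
```

```text
[{"dp":[0.001, 0.0, 0.125],"angular":[0.0, 0.0, 0.0],"fingers":0.6},{"dp":[0.001, 0.0, 0.25],"angular":[0.0, 0.0, 0.0],"fingers":0.6},{"dp":[0.001, 0.0, 0.25],"angular":[0.0, 0.0, 0.0],"fingers":0.72},{"dp":[0.001, 0.0, 0.25],"angular":[0.0, 0.0, 0.0],"fingers":0.72},{"dp":[0.007, -0.107, 0.25],"angular":[0.0, 0.0, 0.039],"fingers":0.72},{"dp":[0.027, -0.213, 0.25],"angular":[0.0, 0.0, 0.078],"fingers":0.72},{"dp":[0.059, -0.315, 0.25],"angular":[0.0, 0.0, 0.117],"fingers":0.72},{"dp":[0.104, -0.413, 0.25],"angular":[0.0, 0.0, 0.156],"fingers":0.72}]
[{"dp":[0.006, -0.106, 0.0],"angular":[0.0, 0.0, 0.039],"fingers":0.72},{"dp":[0.026, -0.212, 0.0],"angular":[0.0, 0.0, 0.078],"fingers":0.72},{"dp":[0.058, -0.314, 0.0],"angular":[0.0, 0.0, 0.117],"fingers":0.72},{"dp":[0.103, -0.412, 0.0],"angular":[0.0, 0.0, 0.156],"fingers":0.72},{"dp":[0.159, -0.503, 0.0],"angular":[0.0, 0.0, 0.195],"fingers":0.72},{"dp":[0.226, -0.587, 0.0],"angular":[0.0, 0.0, 0.234],"fingers":0.72},{"dp":[0.303, -0.662, 0.0],"angular":[0.0, 0.0, 0.273],"fingers":0.72},{"dp":[0.388, -0.727, 0.0],"angular":[0.0, 0.0, 0.312],"fingers":0.72}]
```

Request:
{"op": "step_arm", "data": {
  "targets": [
    {"dp":[0.001,0.0,0.125],"angular":[0.0,0.0,0.0],"fingers":0.6},
    {"dp":[0.001,0.0,0.25],"angular":[0.0,0.0,0.0],"fingers":0.6},
    {"dp":[0.001,0.0,0.25],"angular":[0.0,0.0,0.0],"fingers":0.72},
    {"dp":[0.001,0.0,0.25],"angular":[0.0,0.0,0.0],"fingers":0.72},
    {"dp":[0.007,-0.107,0.25],"angular":[0.0,0.0,0.039],"fingers":0.72},
    {"dp":[0.027,-0.213,0.25],"angular":[0.0,0.0,0.078],"fingers":0.72},
    {"dp":[0.059,-0.315,0.25],"angular":[0.0,0.0,0.117],"fingers":0.72},
    {"dp":[0.104,-0.413,0.25],"angular":[0.0,0.0,0.156],"fingers":0.72}
  ]
}}

```text
time: 6.3
tool_pos: [541.4, 8.5, 152.1]
tcp_rot: [180.0, 0.2, 173.0]
ft_force: [-0.4, 0.5, 0.1]
finger_gap: 24.0
grip_force: 0.3
```

Request:
{"op": "step_arm", "data": {
  "targets": [
    {"dp":[0.006,-0.106,0.0],"angular":[0.0,0.0,0.039],"fingers":0.72},
    {"dp":[0.026,-0.212,0.0],"angular":[0.0,0.0,0.078],"fingers":0.72},
    {"dp":[0.058,-0.314,0.0],"angular":[0.0,0.0,0.117],"fingers":0.72},
    {"dp":[0.103,-0.412,0.0],"angular":[0.0,0.0,0.156],"fingers":0.72},
    {"dp":[0.159,-0.503,0.0],"angular":[0.0,0.0,0.195],"fingers":0.72},
    {"dp":[0.226,-0.587,0.0],"angular":[0.0,0.0,0.234],"fingers":0.72},
    {"dp":[0.303,-0.662,0.0],"angular":[0.0,0.0,0.273],"fingers":0.72},
    {"dp":[0.388,-0.727,0.0],"angular":[0.0,0.0,0.312],"fingers":0.72}
  ]
}}

```text
time: 7.3
tool_pos: [454.8, -121.3, 153.3]
tcp_rot: [178.6, 0.1, 116.9]
ft_force: [100.3, 58.7, -47.5]
finger_gap: 23.8
grip_force: 57.0
```

```bash
python3 - <<'E'
from pl import *
pv=np.array([366.4,30.])
def a(phi,z=150,f=.72):
    r=np.radians(phi);return (np.r_[pv+175*np.array([np.cos(r),np.sin(r)]),z],down(phi+180),f)
plan([a(-61.5),a(-60),a(-58.5)])
E
```

```text
[{"dp":[0.001, 0.023, 0.0],"angular":[0.0, 0.0, -0.008],"fingers":0.72},{"dp":[0.002, 0.046, 0.0],"angular":[0.0, 0.0, -0.016],"fingers":0.72},{"dp":[0.003, 0.069, 0.0],"angular":[0.0, 0.0, -0.025],"fingers":0.72},{"dp":[0.003, 0.069, 0.0],"angular":[0.0, 0.0, -0.025],"fingers":0.72},{"dp":[0.003, 0.069, 0.0],"angular":[0.0, 0.0, -0.025],"fingers":0.72},{"dp":[0.003, 0.069, 0.0],"angular":[0.0, 0.0, -0.025],"fingers":0.72},{"dp":[0.003, 0.069, 0.0],"angular":[0.0, 0.0, -0.025],"fingers":0.72},{"dp":[0.003, 0.069, 0.0],"angular":[0.0, 0.0, -0.025],"fingers":0.72}]
```

Request:
{"op": "step_arm", "data": {
  "targets": [
    {"dp":[0.001,0.023,0.0],"angular":[0.0,0.0,-0.008],"fingers":0.72},
    {"dp":[0.002,0.046,0.0],"angular":[0.0,0.0,-0.016],"fingers":0.72},
    {"dp":[0.003,0.069,0.0],"angular":[0.0,0.0,-0.025],"fingers":0.72},
    {"dp":[0.003,0.069,0.0],"angular":[0.0,0.0,-0.025],"fingers":0.6},
    {"dp":[0.003,0.069,0.0],"angular":[0.0,0.0,-0.025],"fingers":0.6},
    {"dp":[0.003,0.069,0.0],"angular":[0.0,0.0,-0.025],"fingers":0.6},
    {"dp":[0.003,0.069,0.0],"angular":[0.0,0.0,-0.025],"fingers":0.6},
    {"dp":[0.003,0.069,0.0],"angular":[0.0,0.0,-0.025],"fingers":0.6}
  ]
}}

```text
time: 8.3
tool_pos: [457.8, -119.3, 150.1]
tcp_rot: [-180.0, -0.0, 121.5]
ft_force: [0.5, -0.4, -0.4]
finger_gap: 34.2
grip_force: 0.0
```

```bash
cat >> pl.py <<'E'
DY=43.;ex=np.array([np.cos(np.radians(DY)),np.sin(np.radians(DY)),0]);ez=np.array([0,0,1.])
RP=down(DY+90,29.)
if RP[:,2]@ex<0: RP=down(DY+90,-29.)
PL=[np.array([x,y,0])+1.5*ex+119.5*ez for x,y in((364.7,299.7),(405.1,335.6),(437.8,380.0),(482.2,410.6))]
def tp(i,d): return PL[i]+RP[:,2]*d   # tip d below the top edge
E
python3 - <<'E'
from pl import *
print(RP[:,2],RP[:,1],ex)
p,R=load()
a=(p+[0,0,100],R)
m=([430,100,260],down(128,12)if down(128,12)[:,2]@ex>0 else down(128,-12));m2=([390,210,260],RP);b=(tp(0,-60),RP)
print(b[0],tp(0,36))
plan([(*a,.6)]*2+lin(a,m,6,.6),lin(m,m2,4,.6)+lin(m2,b,4,.6))
E
```

```text
[ 0.35  0.33 -0.87] [0.64 0.6  0.48] [0.73 0.68 0.  ]
[344.52 280.88 171.98] [378.56 312.63  88.01]
[{"dp":[0.0, 0.0, -0.5],"angular":[0.0, 0.0, 0.0],"fingers":0.6},{"dp":[0.0, 0.0, -0.5],"angular":[0.0, 0.0, 0.0],"fingers":0.6},{"dp":[0.168, 0.076, -0.508],"angular":[-0.011, 0.001, -0.006],"fingers":0.6},{"dp":[0.336, 0.152, -0.517],"angular":[-0.022, 0.001, -0.012],"fingers":0.6},{"dp":[0.504, 0.227, -0.525],"angular":[-0.033, 0.002, -0.018],"fingers":0.6},{"dp":[0.671, 0.303, -0.533],"angular":[-0.044, 0.003, -0.024],"fingers":0.6},{"dp":[0.839, 0.379, -0.541],"angular":[-0.055, 0.003, -0.03],"fingers":0.6},{"dp":[1.007, 0.455, -0.55],"angular":[-0.067, 0.004, -0.036],"fingers":0.6}]
!!! too far
[{"dp":[0.139, 0.044, 0.01],"angular":[-0.023, 0.002, -0.006],"fingers":0.6},{"dp":[0.278, 0.088, 0.019],"angular":[-0.047, 0.005, -0.013],"fingers":0.6},{"dp":[0.417, 0.132, 0.029],"angular":[-0.07, 0.007, -0.019],"fingers":0.6},{"dp":[0.556, 0.177, 0.039],"angular":[-0.094, 0.01, -0.026],"fingers":0.6},{"dp":[0.661, 0.163, 0.148],"angular":[-0.094, 0.01, -0.026],"fingers":0.6},{"dp":[0.766, 0.15, 0.258],"angular":[-0.094, 0.01, -0.026],"fingers":0.6},{"dp":[0.871, 0.137, 0.368],"angular":[-0.094, 0.01, -0.026],"fingers":0.6},{"dp":[0.975, 0.123, 0.477],"angular":[-0.094, 0.01, -0.026],"fingers":0.6}]
```

```bash
cat >> pl.py <<'E'
_pl=plan
def plan(*c):
    if os.path.exists(F): open('prev.json','w').write(open(F).read())
    _pl(*c)
E
python3 - <<'E'
from pl import *
r=np.radians(-58.5);json.dump({'p':[366.4+175*np.cos(r),30+175*np.sin(r),150],'R':down(121.5).tolist()},open(F,'w'))
p,R=load()
a=(p+[0,0,100],R)
m=([430,95,260],down(128,12)if down(128,12)[:,2]@ex>0 else down(128,-12));m2=([390,208,260],RP);b=(tp(0,-60),RP)
plan([(*a,.6)]*2+lin(a,m,6,.6),lin(m,m2,4,.6)+lin(m2,b,4,.6))
E
```

```text
[{"dp":[0.0, 0.0, -0.5],"angular":[0.0, 0.0, 0.0],"fingers":0.6},{"dp":[0.0, 0.0, -0.5],"angular":[0.0, 0.0, 0.0],"fingers":0.6},{"dp":[0.164, 0.073, -0.508],"angular":[-0.011, 0.001, -0.006],"fingers":0.6},{"dp":[0.329, 0.147, -0.517],"angular":[-0.022, 0.001, -0.012],"fingers":0.6},{"dp":[0.493, 0.22, -0.525],"angular":[-0.033, 0.002, -0.018],"fingers":0.6},{"dp":[0.657, 0.294, -0.533],"angular":[-0.044, 0.003, -0.024],"fingers":0.6},{"dp":[0.822, 0.367, -0.542],"angular":[-0.055, 0.003, -0.03],"fingers":0.6},{"dp":[0.986, 0.441, -0.55],"angular":[-0.067, 0.004, -0.036],"fingers":0.6}]
[{"dp":[0.142, 0.046, 0.01],"angular":[-0.023, 0.002, -0.007],"fingers":0.6},{"dp":[0.284, 0.093, 0.02],"angular":[-0.047, 0.005, -0.013],"fingers":0.6},{"dp":[0.426, 0.139, 0.03],"angular":[-0.07, 0.007, -0.02],"fingers":0.6},{"dp":[0.568, 0.186, 0.04],"angular":[-0.094, 0.01, -0.026],"fingers":0.6},{"dp":[0.675, 0.174, 0.15],"angular":[-0.094, 0.01, -0.026],"fingers":0.6},{"dp":[0.782, 0.162, 0.26],"angular":[-0.094, 0.01, -0.026],"fingers":0.6},{"dp":[0.888, 0.15, 0.37],"angular":[-0.094, 0.01, -0.026],"fingers":0.6},{"dp":[0.995, 0.138, 0.48],"angular":[-0.094, 0.01, -0.026],"fingers":0.6}]
```

Request:
{"op": "step_arm", "data": {
  "targets": [
    {"dp":[0.0,0.0,-0.5],"angular":[0.0,0.0,0.0],"fingers":0.6},
    {"dp":[0.0,0.0,-0.5],"angular":[0.0,0.0,0.0],"fingers":0.6},
    {"dp":[0.164,0.073,-0.508],"angular":[-0.011,0.001,-0.006],"fingers":0.6},
    {"dp":[0.329,0.147,-0.517],"angular":[-0.022,0.001,-0.012],"fingers":0.6},
    {"dp":[0.493,0.22,-0.525],"angular":[-0.033,0.002,-0.018],"fingers":0.6},
    {"dp":[0.657,0.294,-0.533],"angular":[-0.044,0.003,-0.024],"fingers":0.6},
    {"dp":[0.822,0.367,-0.542],"angular":[-0.055,0.003,-0.03],"fingers":0.6},
    {"dp":[0.986,0.441,-0.55],"angular":[-0.067,0.004,-0.036],"fingers":0.6}
  ]
}}

```text
time: 9.3
tool_pos: [429.6, 96.1, 260.3]
tcp_rot: [167.8, -0.0, 128.1]
ft_force: [0.7, 0.1, -0.4]
finger_gap: 34.2
grip_force: 0.0
```

Request:
{"op": "step_arm", "data": {
  "targets": [
    {"dp":[0.142,0.046,0.01],"angular":[-0.023,0.002,-0.007],"fingers":0.6},
    {"dp":[0.284,0.093,0.02],"angular":[-0.047,0.005,-0.013],"fingers":0.6},
    {"dp":[0.426,0.139,0.03],"angular":[-0.07,0.007,-0.02],"fingers":0.6},
    {"dp":[0.568,0.186,0.04],"angular":[-0.094,0.01,-0.026],"fingers":0.6},
    {"dp":[0.675,0.174,0.15],"angular":[-0.094,0.01,-0.026],"fingers":0.6},
    {"dp":[0.782,0.162,0.26],"angular":[-0.094,0.01,-0.026],"fingers":0.6},
    {"dp":[0.888,0.15,0.37],"angular":[-0.094,0.01,-0.026],"fingers":0.6},
    {"dp":[0.995,0.138,0.48],"angular":[-0.094,0.01,-0.026],"fingers":0.6}
  ]
}}

```text
time: 10.3
tool_pos: [345.9, 282.8, 171.2]
tcp_rot: [151.1, -0.1, 133.0]
ft_force: [0.3, 0.4, 0.2]
finger_gap: 34.1
grip_force: 0.0
```

```bash
python3 - <<'E'
from pl import *
o=[];print(sense()['joint_pos'],sense()['tcp_rot'])
for n in('top','side'):
    im=snapshot(n);u=proj(n,[load()[0],tp(0,0),tp(0,36),tp(1,0),tp(2,0),tp(3,0)]);
    x,y=int(u[:,0].mean())-40,int(u[:,1].mean())-60
    o.append(cv2.resize(im[y:y+120,x:x+80],(400,600),interpolation=cv2.INTER_CUBIC))
    for v in u:cv2.circle(o[-1],tuple(int(q) for q in (v-(x,y)+.5)*5),3,(0,0,255),-1)
cv2.imwrite('pics/v7.png',np.hstack(o))
plan([(tp(0,-10),RP,.6),(tp(0,20),RP,.6),(tp(0,36),RP,.6),(tp(0,36),RP,.6),(tp(0,36),RP,1)])
E
```

```text
[ 25.83 -51.13 140.88   9.34  62.77 -19.44] [151.1   -0.09 133.05]
[{"dp":[0.0, 0.0, 0.25],"angular":[0.0, 0.0, 0.0],"fingers":0.6},{"dp":[0.0, 0.0, 0.4],"angular":[0.0, 0.0, 0.0],"fingers":0.6},{"dp":[0.0, 0.0, 0.48],"angular":[0.0, 0.0, 0.0],"fingers":0.6},{"dp":[0.0, 0.0, 0.48],"angular":[0.0, 0.0, 0.0],"fingers":0.6},{"dp":[0.0, 0.0, 0.48],"angular":[0.0, 0.0, 0.0],"fingers":1},{"dp":[0.0, 0.0, 0.48],"angular":[0.0, 0.0, 0.0],"fingers":1},{"dp":[0.0, 0.0, 0.48],"angular":[0.0, 0.0, 0.0],"fingers":1},{"dp":[0.0, 0.0, 0.48],"angular":[0.0, 0.0, 0.0],"fingers":1}]
```

View pics/v7.png

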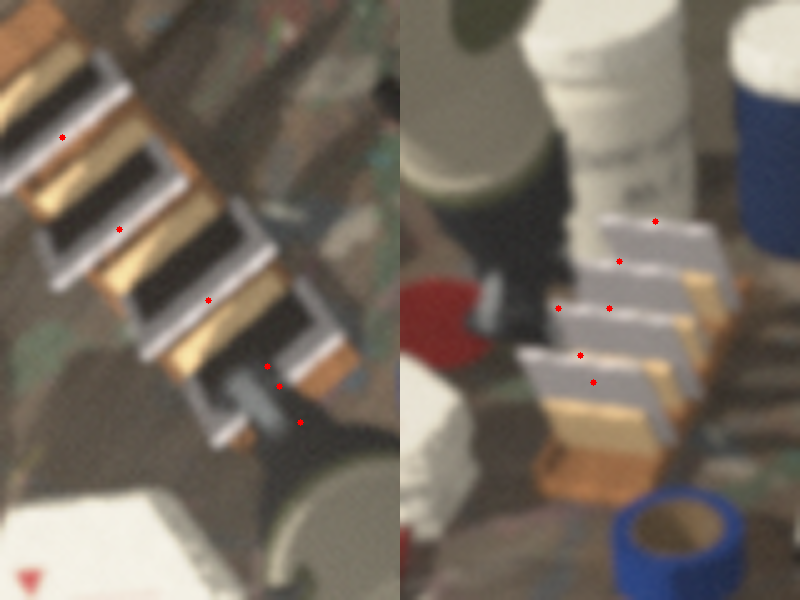

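Marks for the plates sit on their top edges, but the gripper in the side view, with its pad at (485,300), isn't where the TCP projects at (558,308). I'll recheck before descending.

```bash
cp prev.json cmd.json; python3 - <<'E'
from pl import *
s=sense();print(s['time'],s['tool_pos'],s['tcp_rot'],s['qd'],s['joint_pos'])
P=np.array(s['tool_pos']);R=Ro.from_euler('xyz',s['tcp_rot'],degrees=True).as_matrix()
im=snapshot('side');s=sense();print(s['time'],s['tool_pos'])
u=proj('side',[P+R[:,1]*17,P-R[:,1]*17,P,P+R@[0,17,-40],P+R@[0,-17,-40],P+R@[0,0,-73]])
x,y=int(u[2,0])-40,int(u[2,1])-40
v=cv2.resize(im[y:y+60,x:x+80],(800,600),interpolation=cv2.INTER_CUBIC)
for w in u:cv2.circle(v,tuple(int(q) for q in (w-(x,y)+.5)*10),4,(0,0,255),-1)
cv2.imwrite('pics/v8.png',v);print(x,y)
E
```

```text
10.4 [343.77 282.85 168.42] [151.37  -0.19 133.2 ] [-2.83 -0.31 -3.25  0.99  1.96 -4.15] [ 25.92 -51.09 141.06   9.38  62.85 -19.51]
10.45 [344.99 282.62 170.36]
158 145
```

View pics/v8.png

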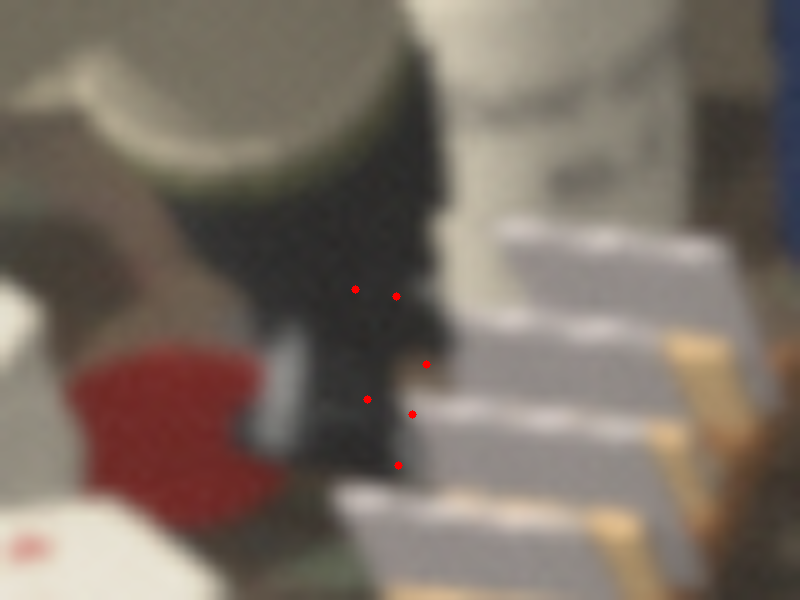

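Close up, the near finger's tip is about where projected, near (398,465), so I'll proceed: descend and grip.

Request:
{"op": "step_arm", "data": {
  "targets": [
    {"dp":[0.0,0.0,0.25],"angular":[0.0,0.0,0.0],"fingers":0.6},
    {"dp":[0.0,0.0,0.4],"angular":[0.0,0.0,0.0],"fingers":0.6},
    {"dp":[0.0,0.0,0.48],"angular":[0.0,0.0,0.0],"fingers":0.6},
    {"dp":[0.0,0.0,0.48],"angular":[0.0,0.0,0.0],"fingers":0.6},
    {"dp":[0.0,0.0,0.48],"angular":[0.0,0.0,0.0],"fingers":1},
    {"dp":[0.0,0.0,0.48],"angular":[0.0,0.0,0.0],"fingers":1},
    {"dp":[0.0,0.0,0.48],"angular":[0.0,0.0,0.0],"fingers":1},
    {"dp":[0.0,0.0,0.48],"angular":[0.0,0.0,0.0],"fingers":1}
  ],
  "newtons": 40
}}

```text
time: 11.45
tool_pos: [381.2, 314.3, 89.5]
tcp_rot: [151.0, -0.0, 133.0]
ft_force: [-2.0, -4.4, 7.5]
finger_gap: 5.6
grip_force: 43.3
```

```bash
cat >> pl.py <<'E'
RC=np.array([461.7,88.5]);RY=31.5;ux=np.array([np.cos(np.radians(RY)),np.sin(np.radians(RY))]);uy=np.array([-ux[1],ux[0]])
RU=down(RY+90)
def slot(sx,z,dx=0,dy=0): return np.r_[RC+(sx+dx)*ux+dy*uy,z]
def carry(i,sx,d=36,dx=0,dy=0):
    g=(tp(i,d),RP);a=(tp(i,d-15),RP);b=(tp(i,d-15)+70*ez,RP)
    m=((b[0]+slot(sx,225,dx,dy))/2*[1,1,0]+[0,0,225],down(127,13) if down(127,13)[:,2]@ex>0 else down(127,-13))
    e=(slot(sx,225,dx,dy),RU);h=(slot(sx,140,dx,dy),RU)
    plan(lin(g,a,2,1)+lin(a,b,3,1)+lin(b,m,3,1),lin(m,e,4,1)+lin(e,h,2,1))
E
python3 - <<'E'
from pl import *
json.dump({'p':(np.array(load()[0])+load()[1]@[0,0,96]).tolist(),'R':load()[1].tolist()},open(F,'w'))
print(load()[0]-tp(0,36));carry(0,60)
E
```

```text
[-0.07  0.05  0.05]
[{"dp":[0.0, 0.0, -0.037],"angular":[0.0, 0.0, 0.0],"fingers":1},{"dp":[0.0, 0.0, -0.075],"angular":[0.0, 0.0, 0.0],"fingers":1},{"dp":[0.0, 0.057, -0.177],"angular":[0.0, 0.0, 0.0],"fingers":1},{"dp":[0.0, 0.113, -0.279],"angular":[0.0, 0.0, 0.0],"fingers":1},{"dp":[0.0, 0.17, -0.381],"angular":[0.0, 0.0, 0.0],"fingers":1},{"dp":[-0.194, 0.194, -0.47],"angular":[0.03, -0.004, 0.01],"fingers":1},{"dp":[-0.387, 0.219, -0.559],"angular":[0.059, -0.008, 0.021],"fingers":1},{"dp":[-0.581, 0.244, -0.649],"angular":[0.089, -0.012, 0.031],"fingers":1}]
[{"dp":[-0.146, -0.001, 0.0],"angular":[0.018, -0.001, 0.008],"fingers":1},{"dp":[-0.292, -0.002, 0.0],"angular":[0.036, -0.002, 0.015],"fingers":1},{"dp":[-0.439, -0.003, -0.001],"angular":[0.054, -0.003, 0.023],"fingers":1},{"dp":[-0.585, -0.004, -0.001],"angular":[0.072, -0.004, 0.031],"fingers":1},{"dp":[-0.585, -0.052, 0.206],"angular":[0.072, -0.004, 0.031],"fingers":1},{"dp":[-0.585, -0.099, 0.413],"angular":[0.072, -0.004, 0.031],"fingers":1},{"dp":[-0.585, -0.099, 0.413],"angular":[0.072, -0.004, 0.031],"fingers":1},{"dp":[-0.585, -0.099, 0.413],"angular":[0.072, -0.004, 0.031],"fingers":1}]
```

Request:
{"op": "step_arm", "data": {
  "targets": [
    {"dp":[0.0,0.0,-0.037],"angular":[0.0,0.0,0.0],"fingers":1},
    {"dp":[0.0,0.0,-0.075],"angular":[0.0,0.0,0.0],"fingers":1},
    {"dp":[0.0,0.057,-0.177],"angular":[0.0,0.0,0.0],"fingers":1},
    {"dp":[0.0,0.113,-0.279],"angular":[0.0,0.0,0.0],"fingers":1},
    {"dp":[0.0,0.17,-0.381],"angular":[0.0,0.0,0.0],"fingers":1},
    {"dp":[-0.194,0.194,-0.47],"angular":[0.03,-0.004,0.01],"fingers":1},
    {"dp":[-0.387,0.219,-0.559],"angular":[0.059,-0.008,0.021],"fingers":1},
    {"dp":[-0.581,0.244,-0.649],"angular":[0.089,-0.012,0.031],"fingers":1}
  ]
}}

```text
time: 12.45
tool_pos: [445.5, 214.3, 226.4]
tcp_rot: [167.2, -0.0, 127.0]
ft_force: [0.3, 0.7, -1.0]
finger_gap: 5.1
grip_force: 41.8
```

Request:
{"op": "step_arm", "data": {
  "targets": [
    {"dp":[-0.146,-0.001,0.0],"angular":[0.018,-0.001,0.008],"fingers":1},
    {"dp":[-0.292,-0.002,0.0],"angular":[0.036,-0.002,0.015],"fingers":1},
    {"dp":[-0.439,-0.003,-0.001],"angular":[0.054,-0.003,0.023],"fingers":1},
    {"dp":[-0.585,-0.004,-0.001],"angular":[0.072,-0.004,0.031],"fingers":1},
    {"dp":[-0.585,-0.052,0.206],"angular":[0.072,-0.004,0.031],"fingers":1},
    {"dp":[-0.585,-0.099,0.413],"angular":[0.072,-0.004,0.031],"fingers":1},
    {"dp":[-0.585,-0.099,0.413],"angular":[0.072,-0.004,0.031],"fingers":1},
    {"dp":[-0.585,-0.099,0.413],"angular":[0.072,-0.004,0.031],"fingers":1}
  ]
}}

```text
time: 13.45
tool_pos: [515.5, 121.7, 141.7]
tcp_rot: [-180.0, 0.1, 121.5]
ft_force: [0.1, -0.0, 0.1]
finger_gap: 5.2
grip_force: 41.6
```

```bash
python3 - <<'E'
from pl import *
o=[];s=sense();print(s['joint_pos'],s['tool_pos'],s['tcp_rot'],load()[0])
P=load()[0]
for n in('top','side'):
    im=snapshot(n)
    B=[np.r_[P[:2]+w*uy+t*ux,z] for w in(-40,40) for t in(-3,3) for z in(P[2]+36,P[2]-74)]
    c=proj(n,slot(60,50))[0];x,y=int(c[0])-40,int(c[1])-65
    v=cv2.resize(im[y:y+120,x:x+80],(400,600),interpolation=cv2.INTER_CUBIC)
    q=lambda X:[tuple(int(k) for k in (u-(x,y)+.5)*5) for u in proj(n,X)]
    b=q(B)
    for i,j in((0,1),(2,3),(4,5),(6,7),(0,4),(1,5),(2,6),(3,7)):cv2.line(v,b[i],b[j],(0,255,0),1)
    c=q([slot(60+a,42,0,b_) for a,b_ in((-5.5,-40),(5.5,-40),(5.5,40),(-5.5,40))]);cv2.polylines(v,[np.array(c)],True,(255,0,255),1)
    o.append(v)
cv2.imwrite('pics/v9.png',np.hstack(o))
E
```

```text
[  7.79   0.07 102.51  -0.08  77.41 -23.67] [515.47 121.69 141.75] [-179.98    0.08  121.47] [512.87 119.96 140.03]
```

View pics/v9.png

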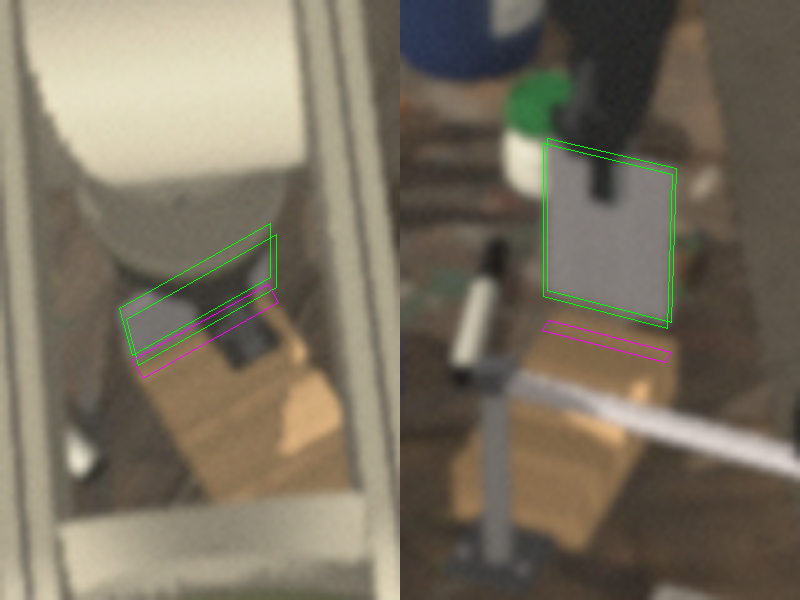

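The plate hangs level and parallel over the far slot, and its projected box matches the picture. The commanded pose has drifted ~3 mm since the reach-limited pose, so I'll re-sync it to the measured pose and then descend.

```bash
python3 - <<'E'
from pl import *
p,R=load();json.dump({'p':(p+[2.6,1.75,1.7]).tolist(),'R':R.tolist()},open(F,'w'))
p=load()[0];n=lambda z:(slot(60,z),RU,1)
plan([n(135),n(125),n(119),n(115),n(111),n(107),n(103),n(100)])
E
```

```text
[{"dp":[-0.001, -0.016, 0.034],"angular":[0.0, 0.0, 0.0],"fingers":1},{"dp":[-0.001, -0.016, 0.084],"angular":[0.0, 0.0, 0.0],"fingers":1},{"dp":[-0.001, -0.016, 0.114],"angular":[0.0, 0.0, 0.0],"fingers":1},{"dp":[-0.001, -0.016, 0.134],"angular":[0.0, 0.0, 0.0],"fingers":1},{"dp":[-0.001, -0.016, 0.154],"angular":[0.0, 0.0, 0.0],"fingers":1},{"dp":[-0.001, -0.016, 0.174],"angular":[0.0, 0.0, 0.0],"fingers":1},{"dp":[-0.001, -0.016, 0.194],"angular":[0.0, 0.0, 0.0],"fingers":1},{"dp":[-0.001, -0.016, 0.209],"angular":[0.0, 0.0, 0.0],"fingers":1}]
```

Request:
{"op": "step_arm", "data": {
  "targets": [
    {"dp":[-0.001,-0.016,0.034],"angular":[0,0,0],"fingers":1},
    {"dp":[-0.001,-0.016,0.084],"angular":[0,0,0],"fingers":1},
    {"dp":[-0.001,-0.016,0.104],"angular":[0,0,0],"fingers":1},
    {"dp":[-0.001,-0.016,0.114],"angular":[0,0,0],"fingers":1},
    {"dp":[-0.001,-0.016,0.124],"angular":[0,0,0],"fingers":1},
    {"dp":[-0.001,-0.016,0.134],"angular":[0,0,0],"fingers":1},
    {"dp":[-0.001,-0.016,0.139],"angular":[0,0,0],"fingers":1},
    {"dp":[-0.001,-0.016,0.139],"angular":[0,0,0],"fingers":1}
  ]
}}

```text
time: 14.55
tool_pos: [512.1, 119.6, 111.9]
tcp_rot: [-179.9, 0.0, 121.5]
ft_force: [0.0, -0.4, -0.7]
finger_gap: 5.4
grip_force: 41.7
```

Request:
{"op": "step_arm", "data": {
  "targets": [
    {"dp":[0,0,0.02],"angular":[0,0,0],"fingers":1},
    {"dp":[0,0,0.04],"angular":[0,0,0],"fingers":1},
    {"dp":[0,0,0.06],"angular":[0,0,0],"fingers":1},
    {"dp":[0,0,0.08],"angular":[0,0,0],"fingers":1},
    {"dp":[0,0,0.1],"angular":[0,0,0],"fingers":1},
    {"dp":[0,0,0.115],"angular":[0,0,0],"fingers":1},
    {"dp":[0,0,0.115],"angular":[0,0,0],"fingers":1},
    {"dp":[0,0,0.115],"angular":[0,0,0],"fingers":1}
  ]
}}

```text
time: 15.55
tool_pos: [512.7, 119.7, 89.7]
tcp_rot: [-179.9, 0.1, 121.5]
ft_force: [-2.0, 0.2, 5.1]
finger_gap: 5.3
grip_force: 42.7
```

Request:
{"op": "step_arm", "data": {
  "targets": [
    {"dp":[0,0,0.005],"angular":[0,0,0],"fingers":1},
    {"dp":[0,0,0.01],"angular":[0,0,0],"fingers":1},
    {"dp":[0,0,0.01],"angular":[0,0,0],"fingers":1},
    {"dp":[0,0,0.015],"angular":[0,0,0],"fingers":1},
    {"dp":[0,0,0.015],"angular":[0,0,0],"fingers":1},
    {"dp":[0,0,0.015],"angular":[0,0,0],"fingers":1},
    {"dp":[0,0,0.015],"angular":[0,0,0],"fingers":1},
    {"dp":[0,0,0.015],"angular":[0,0,0],"fingers":1}
  ]
}}

```text
time: 16.55
tool_pos: [513.5, 120.1, 89.6]
tcp_rot: [180.0, 0.1, 121.5]
ft_force: [-10.0, -0.1, 27.5]
finger_gap: 5.4
grip_force: 46.3
```

```bash
cat >> pl.py <<'E'
PL=[q+np.array([3,2.2,-1.5]) for q in PL]
Rm=down(127,13) if down(127,13)[:,2]@ex>0 else down(127,-13)
def retreat_to(i,sx,f=.75):
    """from current cmd (in slot sx): release, up, over to plate i pregrasp, down on it, grip"""
    p,R=load();u=p+[0,0,2];up=np.r_[p[:2],215]
    b=(tp(i,-40),RP);m=((b[0]+up)/2*[1,1,0]+[0,0,215],Rm)
    g=(tp(i,36),RP)
    plan([(u,R,1),(u,R,f),(u,R,f),(u,R,f)]+lin((u,R),(up,R),4,f),lin((up,R),m,4,.65)+lin(m,b,4,.65),[(*b,.65)]*2+[(tp(i,0),RP,.65),(*g,.65),(*g,.65),(*g,1)])
E
python3 - <<'E'
from pl import *
print(load()[0]);json.dump({'p':[512.9,119.8,87.9],'R':RU.tolist()},open(F,'w'))
retreat_to(1,60)
E
```

```text
[512.85 119.85  99.93]
[{"dp":[0.0, 0.0, -0.01],"angular":[0.0, 0.0, 0.0],"fingers":1},{"dp":[0.0, 0.0, -0.01],"angular":[0.0, 0.0, 0.0],"fingers":0.75},{"dp":[0.0, 0.0, -0.01],"angular":[0.0, 0.0, 0.0],"fingers":0.75},{"dp":[0.0, 0.0, -0.01],"angular":[0.0, 0.0, 0.0],"fingers":0.75},{"dp":[0.0, 0.0, -0.166],"angular":[0.0, 0.0, 0.0],"fingers":0.75},{"dp":[0.0, 0.0, -0.323],"angular":[0.0, 0.0, 0.0],"fingers":0.75},{"dp":[0.0, 0.0, -0.479],"angular":[0.0, 0.0, 0.0],"fingers":0.75},{"dp":[0.0, 0.0, -0.636],"angular":[0.0, 0.0, 0.0],"fingers":0.75}]
[{"dp":[0.148, 0.004, 0.001],"angular":[-0.018, 0.001, -0.008],"fingers":0.65},{"dp":[0.296, 0.009, 0.001],"angular":[-0.036, 0.002, -0.015],"fingers":0.65},{"dp":[0.444, 0.013, 0.001],"angular":[-0.054, 0.003, -0.023],"fingers":0.65},{"dp":[0.593, 0.018, 0.001],"angular":[-0.072, 0.003, -0.03],"fingers":0.65},{"dp":[0.741, 0.022, 0.078],"angular":[-0.094, 0.007, -0.038],"fingers":0.65},{"dp":[0.889, 0.026, 0.156],"angular":[-0.116, 0.01, -0.046],"fingers":0.65},{"dp":[1.037, 0.031, 0.233],"angular":[-0.138, 0.013, -0.054],"fingers":0.65},{"dp":[1.185, 0.035, 0.311],"angular":[-0.161, 0.016, -0.063],"fingers":0.65}]
!!! too far
[{"dp":[0.0, 0.0, 0.0],"angular":[0.0, 0.0, 0.001],"fingers":0.65},{"dp":[0.0, 0.0, 0.0],"angular":[0.0, 0.0, 0.001],"fingers":0.65},{"dp":[0.0, 0.0, 0.2],"angular":[0.0, 0.0, 0.001],"fingers":0.65},{"dp":[0.0, 0.0, 0.38],"angular":[0.0, 0.0, 0.001],"fingers":0.65},{"dp":[0.0, 0.0, 0.38],"angular":[0.0, 0.0, 0.001],"fingers":0.65},{"dp":[0.0, 0.0, 0.38],"angular":[0.0, 0.0, 0.001],"fingers":1},{"dp":[0.0, 0.0, 0.38],"angular":[0.0, 0.0, 0.001],"fingers":1},{"dp":[0.0, 0.0, 0.38],"angular":[0.0, 0.0, 0.001],"fingers":1}]
```

```bash
python3 - <<'E'
s=open('pl.py').read()
i=s.index("    plan([(u,R,1),(u,R,f)")
s=s[:i]+"""    w=lin((up,R),m,5,.65)+lin(m,b,5,.65)
    plan([(u,R,1),(u,R,f),(u,R,f),(u,R,f)]+lin((u,R),(up,R),4,f),w[:8],w[8:]+[(tp(i,0),RP,.65),(*g,.65),(*g,.65),(*g,1)])
"""
open('pl.py','w').write(s)
E
python3 - <<'E'
from pl import *
json.dump({'p':[512.9,119.8,87.9],'R':RU.tolist()},open(F,'w'))
retreat_to(1,60)
E
```

```text
[{"dp":[0.0, 0.0, -0.01],"angular":[0.0, 0.0, 0.0],"fingers":1},{"dp":[0.0, 0.0, -0.01],"angular":[0.0, 0.0, 0.0],"fingers":0.75},{"dp":[0.0, 0.0, -0.01],"angular":[0.0, 0.0, 0.0],"fingers":0.75},{"dp":[0.0, 0.0, -0.01],"angular":[0.0, 0.0, 0.0],"fingers":0.75},{"dp":[0.0, 0.0, -0.166],"angular":[0.0, 0.0, 0.0],"fingers":0.75},{"dp":[0.0, 0.0, -0.323],"angular":[0.0, 0.0, 0.0],"fingers":0.75},{"dp":[0.0, 0.0, -0.479],"angular":[0.0, 0.0, 0.0],"fingers":0.75},{"dp":[0.0, 0.0, -0.636],"angular":[0.0, 0.0, 0.0],"fingers":0.75}]
[{"dp":[0.119, 0.004, 0.001],"angular":[-0.014, 0.001, -0.006],"fingers":0.65},{"dp":[0.237, 0.007, 0.001],"angular":[-0.029, 0.001, -0.012],"fingers":0.65},{"dp":[0.356, 0.011, 0.001],"angular":[-0.043, 0.002, -0.018],"fingers":0.65},{"dp":[0.474, 0.014, 0.001],"angular":[-0.058, 0.003, -0.024],"fingers":0.65},{"dp":[0.593, 0.018, 0.001],"angular":[-0.072, 0.003, -0.03],"fingers":0.65},{"dp":[0.711, 0.021, 0.063],"angular":[-0.09, 0.006, -0.037],"fingers":0.65},{"dp":[0.83, 0.025, 0.125],"angular":[-0.108, 0.009, -0.043],"fingers":0.65},{"dp":[0.948, 0.028, 0.187],"angular":[-0.125, 0.011, -0.05],"fingers":0.65}]
[{"dp":[0.117, -0.003, 0.066],"angular":[-0.018, 0.002, -0.006],"fingers":0.65},{"dp":[0.233, -0.006, 0.132],"angular":[-0.036, 0.005, -0.012],"fingers":0.65},{"dp":[0.236, 0.016, 0.331],"angular":[-0.036, 0.005, -0.012],"fingers":0.65},{"dp":[0.239, 0.036, 0.51],"angular":[-0.036, 0.005, -0.012],"fingers":0.65},{"dp":[0.239, 0.036, 0.51],"angular":[-0.036, 0.005, -0.012],"fingers":0.65},{"dp":[0.239, 0.036, 0.51],"angular":[-0.036, 0.005, -0.012],"fingers":1},{"dp":[0.239, 0.036, 0.51],"angular":[-0.036, 0.005, -0.012],"fingers":1},{"dp":[0.239, 0.036, 0.51],"angular":[-0.036, 0.005, -0.012],"fingers":1}]
```

Request:
{"op": "step_arm", "data": {
  "targets": [
    {"dp":[0.0,0.0,-0.01],"angular":[0.0,0.0,0.0],"fingers":1},
    {"dp":[0.0,0.0,-0.01],"angular":[0.0,0.0,0.0],"fingers":0.75},
    {"dp":[0.0,0.0,-0.01],"angular":[0.0,0.0,0.0],"fingers":0.75},
    {"dp":[0.0,0.0,-0.01],"angular":[0.0,0.0,0.0],"fingers":0.75},
    {"dp":[0.0,0.0,-0.166],"angular":[0.0,0.0,0.0],"fingers":0.75},
    {"dp":[0.0,0.0,-0.323],"angular":[0.0,0.0,0.0],"fingers":0.75},
    {"dp":[0.0,0.0,-0.479],"angular":[0.0,0.0,0.0],"fingers":0.75},
    {"dp":[0.0,0.0,-0.636],"angular":[0.0,0.0,0.0],"fingers":0.75}
  ]
}}

```text
time: 17.55
tool_pos: [512.1, 119.8, 213.8]
tcp_rot: [-179.9, 0.0, 121.5]
ft_force: [0.9, 0.5, 0.2]
finger_gap: 21.4
grip_force: 0.0
```

```bash
python3 - <<'E'
from pl import *
s=sense();print(s['tool_pos'],s['finger_gap'])
im=snapshot('side');n='side'
c=proj(n,slot(10,60))[0];x,y=int(c[0])-40,int(c[1])-32
v=cv2.resize(im[y:y+60,x:x+80],(800,600),interpolation=cv2.INTER_CUBIC)
q=lambda X:[tuple(int(k) for k in (u-(x,y)+.5)*10) for u in proj(n,X)]
b=q([slot(60+t,z,0,w) for w in(-40,40) for t in(-3,3) for z in(122,12)])
for i,j in((0,1),(2,3),(4,5),(6,7),(0,4),(1,5),(2,6),(3,7)):cv2.line(v,b[i],b[j],(0,255,0),1)
cv2.imwrite('pics/v10.png',v)
E
```

```text
[512.09 119.78 213.83] 21.434683438948735
```

View pics/v10.png

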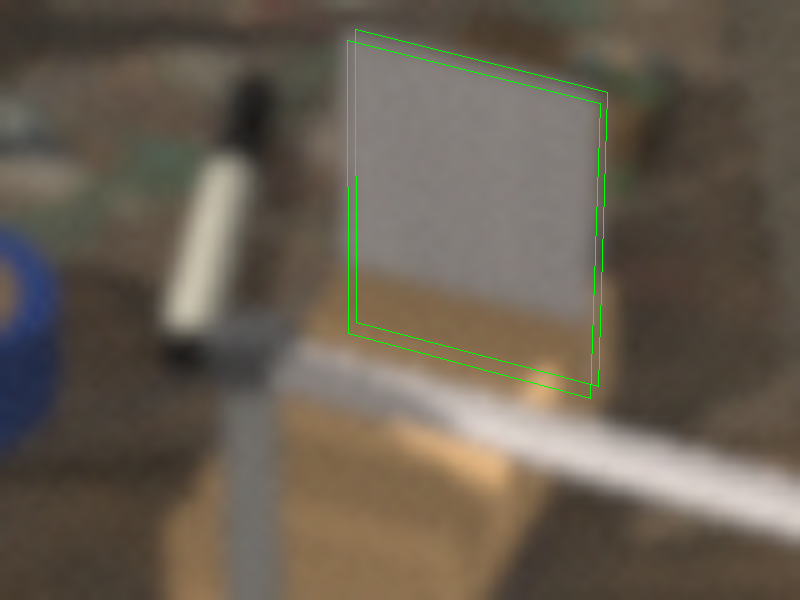

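The plate stands in the far slot with its top edge (crop 350–600, rows 35–100) on the predicted floor-seated outline. Next is plate 2.

Request:
{"op": "step_arm", "data": {
  "targets": [
    {"dp":[0.119,0.004,0.001],"angular":[-0.014,0.001,-0.006],"fingers":0.65},
    {"dp":[0.237,0.007,0.001],"angular":[-0.029,0.001,-0.012],"fingers":0.65},
    {"dp":[0.356,0.011,0.001],"angular":[-0.043,0.002,-0.018],"fingers":0.65},
    {"dp":[0.474,0.014,0.001],"angular":[-0.058,0.003,-0.024],"fingers":0.65},
    {"dp":[0.593,0.018,0.001],"angular":[-0.072,0.003,-0.03],"fingers":0.65},
    {"dp":[0.711,0.021,0.063],"angular":[-0.09,0.006,-0.037],"fingers":0.65},
    {"dp":[0.83,0.025,0.125],"angular":[-0.108,0.009,-0.043],"fingers":0.65},
    {"dp":[0.948,0.028,0.187],"angular":[-0.125,0.011,-0.05],"fingers":0.65}
  ]
}}

```text
time: 18.6
tool_pos: [417.6, 284.9, 175.0]
tcp_rot: [157.5, -0.2, 130.7]
ft_force: [-0.0, 0.9, -0.8]
finger_gap: 29.7
grip_force: 0.0
```

Request:
{"op": "step_arm", "data": {
  "targets": [
    {"dp":[0.117,-0.003,0.066],"angular":[-0.018,0.002,-0.006],"fingers":0.65},
    {"dp":[0.233,-0.006,0.132],"angular":[-0.036,0.005,-0.012],"fingers":0.65},
    {"dp":[0.236,0.016,0.331],"angular":[-0.036,0.005,-0.012],"fingers":0.65},
    {"dp":[0.239,0.036,0.51],"angular":[-0.036,0.005,-0.012],"fingers":0.65},
    {"dp":[0.239,0.036,0.51],"angular":[-0.036,0.005,-0.012],"fingers":0.65},
    {"dp":[0.239,0.036,0.51],"angular":[-0.036,0.005,-0.012],"fingers":1},
    {"dp":[0.239,0.036,0.51],"angular":[-0.036,0.005,-0.012],"fingers":1},
    {"dp":[0.239,0.036,0.51],"angular":[-0.036,0.005,-0.012],"fingers":1}
  ]
}}

```text
time: 19.6
tool_pos: [422.0, 350.8, 85.8]
tcp_rot: [150.9, -0.0, 133.0]
ft_force: [-0.1, -0.3, -1.4]
finger_gap: 5.6
grip_force: 41.0
```

```bash
cat >> pl.py <<'E'
def carry(i,sx,d=36,dx=0,dy=-2.5):
    """lift plate i, over slot sx, down until bottom ~3 mm in; then into the slot"""
    g=(tp(i,d),RP);a=(tp(i,d-15),RP);b=(tp(i,d-15)+75*ez,RP)
    e=(slot(sx,225,dx,dy),RU);m=((b[0]+e[0])/2*[1,1,0]+[0,0,225],Rm)
    n=lambda z:(slot(sx,z,dx,dy),RU,1)
    w=lin(b,m,4,1)+lin(m,e,6,1)
    plan([(*g,1)]+lin(g,a,2,1)+lin(a,b,3,1)+w[:2],w[2:]and w[2:10],[n(180),n(140),n(125),n(120),n(117),n(114),n(112),n(112)],[n(108),n(104),n(100),n(97),n(94),n(93)])
E
python3 -c "
from pl import *
s=sense();print(load()[0],s['tool_pos'],s['joint_pos']);carry(1,20)"
```

```text
[422.02 350.7   86.42] [421.96 350.75  85.85] [ 30.29 -19.52 131.15   9.49  40.3  -18.37]
[{"dp":[0.0, 0.0, 0.0],"angular":[0.0, 0.0, 0.0],"fingers":1},{"dp":[0.0, 0.0, -0.038],"angular":[0.0, 0.0, 0.0],"fingers":1},{"dp":[0.0, 0.0, -0.075],"angular":[0.0, 0.0, 0.0],"fingers":1},{"dp":[0.0, 0.061, -0.185],"angular":[0.0, 0.0, 0.0],"fingers":1},{"dp":[0.001, 0.122, -0.294],"angular":[0.0, 0.0, 0.0],"fingers":1},{"dp":[0.001, 0.182, -0.403],"angular":[0.0, 0.0, 0.0],"fingers":1},{"dp":[-0.14, 0.146, -0.496],"angular":[0.022, -0.003, 0.008],"fingers":1},{"dp":[-0.281, 0.109, -0.588],"angular":[0.045, -0.006, 0.015],"fingers":1}]
[{"dp":[-0.144, -0.043, -0.085],"angular":[0.022, -0.003, 0.008],"fingers":1},{"dp":[-0.289, -0.085, -0.169],"angular":[0.044, -0.006, 0.016],"fingers":1},{"dp":[-0.385, -0.129, -0.186],"angular":[0.056, -0.007, 0.021],"fingers":1},{"dp":[-0.481, -0.172, -0.203],"angular":[0.068, -0.007, 0.026],"fingers":1},{"dp":[-0.578, -0.216, -0.22],"angular":[0.08, -0.008, 0.032],"fingers":1},{"dp":[-0.674, -0.259, -0.237],"angular":[0.092, -0.009, 0.037],"fingers":1},{"dp"
[... 452 characters left out ...]
gers":1},{"dp":[0.0, 0.0, 0.555],"angular":[0.0, 0.0, 0.0],"fingers":1},{"dp":[0.0, 0.0, 0.565],"angular":[0.0, 0.0, 0.0],"fingers":1},{"dp":[0.0, 0.0, 0.565],"angular":[0.0, 0.0, 0.0],"fingers":1}]
[{"dp":[0.0, 0.0, 0.02],"angular":[0.0, 0.0, 0.0],"fingers":1},{"dp":[0.0, 0.0, 0.04],"angular":[0.0, 0.0, 0.0],"fingers":1},{"dp":[0.0, 0.0, 0.06],"angular":[0.0, 0.0, 0.0],"fingers":1},{"dp":[0.0, 0.0, 0.075],"angular":[0.0, 0.0, 0.0],"fingers":1},{"dp":[0.0, 0.0, 0.09],"angular":[0.0, 0.0, 0.0],"fingers":1},{"dp":[0.0, 0.0, 0.095],"angular":[0.0, 0.0, 0.0],"fingers":1},{"dp":[0.0, 0.0, 0.095],"angular":[0.0, 0.0, 0.0],"fingers":1},{"dp":[0.0, 0.0, 0.095],"angular":[0.0, 0.0, 0.0],"fingers":1}]
```

Request:
{"op": "step_arm", "data": {
  "targets": [
    {"dp":[0.0,0.0,0.0],"angular":[0.0,0.0,0.0],"fingers":1},
    {"dp":[0.0,0.0,-0.038],"angular":[0.0,0.0,0.0],"fingers":1},
    {"dp":[0.0,0.0,-0.075],"angular":[0.0,0.0,0.0],"fingers":1},
    {"dp":[0.0,0.061,-0.185],"angular":[0.0,0.0,0.0],"fingers":1},
    {"dp":[0.001,0.122,-0.294],"angular":[0.0,0.0,0.0],"fingers":1},
    {"dp":[0.001,0.182,-0.403],"angular":[0.0,0.0,0.0],"fingers":1},
    {"dp":[-0.14,0.146,-0.496],"angular":[0.022,-0.003,0.008],"fingers":1},
    {"dp":[-0.281,0.109,-0.588],"angular":[0.045,-0.006,0.015],"fingers":1}
  ]
}}

```text
time: 20.6
tool_pos: [431.7, 282.8, 199.0]
tcp_rot: [159.2, -0.2, 130.1]
ft_force: [0.8, 0.7, -0.6]
finger_gap: 5.5
grip_force: 41.0
```

Request:
{"op": "step_arm", "data": {
  "targets": [
    {"dp":[-0.144,-0.043,-0.085],"angular":[0.022,-0.003,0.008],"fingers":1},
    {"dp":[-0.289,-0.085,-0.169],"angular":[0.044,-0.006,0.016],"fingers":1},
    {"dp":[-0.385,-0.129,-0.186],"angular":[0.056,-0.007,0.021],"fingers":1},
    {"dp":[-0.481,-0.172,-0.203],"angular":[0.068,-0.007,0.026],"fingers":1},
    {"dp":[-0.578,-0.216,-0.22],"angular":[0.08,-0.008,0.032],"fingers":1},
    {"dp":[-0.674,-0.259,-0.237],"angular":[0.092,-0.009,0.037],"fingers":1},
    {"dp":[-0.77,-0.302,-0.254],"angular":[0.104,-0.009,0.042],"fingers":1},
    {"dp":[-0.867,-0.346,-0.271],"angular":[0.116,-0.01,0.047],"fingers":1}
  ]
}}

```text
time: 21.6
tool_pos: [479.6, 95.6, 222.9]
tcp_rot: [-179.8, 0.0, 121.4]
ft_force: [1.0, -0.4, -0.7]
finger_gap: 5.7
grip_force: 41.0
```

Request:
{"op": "step_arm", "data": {
  "targets": [
    {"dp":[0.0,0.0,0.225],"angular":[0.0,0.0,0.0],"fingers":1},
    {"dp":[0.0,0.0,0.425],"angular":[0.0,0.0,0.0],"fingers":1},
    {"dp":[0.0,0.0,0.5],"angular":[0.0,0.0,0.0],"fingers":1},
    {"dp":[0.0,0.0,0.525],"angular":[0.0,0.0,0.0],"fingers":1},
    {"dp":[0.0,0.0,0.54],"angular":[0.0,0.0,0.0],"fingers":1},
    {"dp":[0.0,0.0,0.555],"angular":[0.0,0.0,0.0],"fingers":1},
    {"dp":[0.0,0.0,0.565],"angular":[0.0,0.0,0.0],"fingers":1},
    {"dp":[0.0,0.0,0.565],"angular":[0.0,0.0,0.0],"fingers":1}
  ]
}}

```text
time: 22.6
tool_pos: [479.4, 96.6, 110.4]
tcp_rot: [-179.9, 0.1, 121.5]
ft_force: [0.1, 0.5, -1.8]
finger_gap: 5.0
grip_force: 40.9
```

Request:
{"op": "step_arm", "data": {
  "targets": [
    {"dp":[0.0,0.0,0.02],"angular":[0.0,0.0,0.0],"fingers":1},
    {"dp":[0.0,0.0,0.04],"angular":[0.0,0.0,0.0],"fingers":1},
    {"dp":[0.0,0.0,0.06],"angular":[0.0,0.0,0.0],"fingers":1},
    {"dp":[0.0,0.0,0.075],"angular":[0.0,0.0,0.0],"fingers":1},
    {"dp":[0.0,0.0,0.09],"angular":[0.0,0.0,0.0],"fingers":1},
    {"dp":[0.0,0.0,0.095],"angular":[0.0,0.0,0.0],"fingers":1},
    {"dp":[0.0,0.0,0.095],"angular":[0.0,0.0,0.0],"fingers":1},
    {"dp":[0.0,0.0,0.095],"angular":[0.0,0.0,0.0],"fingers":1}
  ]
}}

```text
time: 23.6
tool_pos: [479.4, 96.6, 91.3]
tcp_rot: [-179.9, 0.1, 121.5]
ft_force: [-0.1, 0.2, 0.1]
finger_gap: 5.6
grip_force: 40.9
```

Request:
{"op": "step_arm", "data": {
  "targets": [
    {"dp":[0,0,0.005],"angular":[0,0,0],"fingers":1},
    {"dp":[0,0,0.01],"angular":[0,0,0],"fingers":1},
    {"dp":[0,0,0.015],"angular":[0,0,0],"fingers":1},
    {"dp":[0,0,0.02],"angular":[0,0,0],"fingers":1},
    {"dp":[0,0,0.02],"angular":[0,0,0],"fingers":1},
    {"dp":[0,0,0.02],"angular":[0,0,0],"fingers":1},
    {"dp":[0,0,0.02],"angular":[0,0,0],"fingers":1},
    {"dp":[0,0,0.02],"angular":[0,0,0],"fingers":1}
  ]
}}

```text
time: 24.6
tool_pos: [479.3, 96.5, 87.2]
tcp_rot: [-179.9, 0.1, 121.5]
ft_force: [-0.7, 0.7, -1.1]
finger_gap: 5.7
grip_force: 40.9
```

Request:
{"op": "step_arm", "data": {
  "targets": [
    {"dp":[0,0,0.005],"angular":[0,0,0],"fingers":1},
    {"dp":[0,0,0.01],"angular":[0,0,0],"fingers":1},
    {"dp":[0,0,0.01],"angular":[0,0,0],"fingers":1},
    {"dp":[0,0,0.015],"angular":[0,0,0],"fingers":1},
    {"dp":[0,0,0.015],"angular":[0,0,0],"fingers":1},
    {"dp":[0,0,0.015],"angular":[0,0,0],"fingers":1},
    {"dp":[0,0,0.015],"angular":[0,0,0],"fingers":1},
    {"dp":[0,0,0.015],"angular":[0,0,0],"fingers":1}
  ]
}}

```text
time: 25.6
tool_pos: [479.8, 96.7, 86.0]
tcp_rot: [-179.9, 0.1, 121.5]
ft_force: [-5.2, 0.0, 15.2]
finger_gap: 5.3
grip_force: 43.3
```

```bash
cat >> pl.py <<'E'
def retreat_to(i,f=.75):
    p,R=load();up=np.r_[p[:2],215];b=(tp(i,-40),RP);m=((b[0]+up)/2*[1,1,0]+[0,0,215],Rm);g=(tp(i,36),RP)
    w=lin((up,R),m,3,.65)+lin(m,b,6,.65);t=(tp(i,-20),RP,.65)
    plan([(p,R,f)]*3+lin((p,R),(up,R),3,f)+w[:2],w[2:]+[t],[t,(tp(i,10),RP,.65),(*g,.65),(*g,.65),(*g,1)])
E
python3 - <<'E'
from pl import *
json.dump({'p':slot(20,86,0,-2.5).tolist(),'R':RU.tolist()},open(F,'w'))
retreat_to(2)
E
```

```text
[{"dp":[0.0, 0.0, 0.0],"angular":[0.0, 0.0, 0.0],"fingers":0.75},{"dp":[0.0, 0.0, 0.0],"angular":[0.0, 0.0, 0.0],"fingers":0.75},{"dp":[0.0, 0.0, 0.0],"angular":[0.0, 0.0, 0.0],"fingers":0.75},{"dp":[0.0, 0.0, -0.215],"angular":[0.0, 0.0, 0.0],"fingers":0.75},{"dp":[0.0, 0.0, -0.43],"angular":[0.0, 0.0, 0.0],"fingers":0.75},{"dp":[0.0, 0.0, -0.645],"angular":[0.0, 0.0, 0.0],"fingers":0.75},{"dp":[0.217, 0.082, -0.645],"angular":[-0.024, 0.001, -0.01],"fingers":0.65},{"dp":[0.434, 0.164, -0.645],"angular":[-0.048, 0.002, -0.02],"fingers":0.65}]
[{"dp":[0.211, 0.094, 0.015],"angular":[-0.024, 0.001, -0.01],"fingers":0.65},{"dp":[0.317, 0.133, 0.073],"angular":[-0.039, 0.004, -0.016],"fingers":0.65},{"dp":[0.422, 0.172, 0.131],"angular":[-0.054, 0.006, -0.021],"fingers":0.65},{"dp":[0.528, 0.212, 0.19],"angular":[-0.069, 0.008, -0.026],"fingers":0.65},{"dp":[0.633, 0.251, 0.248],"angular":[-0.083, 0.01, -0.031],"fingers":0.65},{"dp":[0.739, 0.29, 0.307],"angular":[-0.098, 0.012, -0.037],"fingers":0.65},{"dp":[0.845, 0.329, 0.365],"angular":[-0.113, 0.014, -0.042],"fingers":0.65},{"dp":[0.851, 0.364, 0.459],"angular":[-0.113, 0.014, -0.042],"fingers":0.65}]
[{"dp":[0.0, 0.0, 0.0],"angular":[0.0, 0.0, 0.0],"fingers":0.65},{"dp":[0.0, 0.0, 0.15],"angular":[0.0, 0.0, 0.0],"fingers":0.65},{"dp":[0.0, 0.0, 0.28],"angular":[0.0, 0.0, 0.0],"fingers":0.65},{"dp":[0.0, 0.0, 0.28],"angular":[0.0, 0.0, 0.0],"fingers":0.65},{"dp":[0.0, 0.0, 0.28],"angular":[0.0, 0.0, 0.0],"fingers":1},{"dp":[0.0, 0.0, 0.28],"angular":[0.0, 0.0, 0.0],"fingers":1},{"dp":[0.0, 0.0, 0.28],"angular":[0.0, 0.0, 0.0],"fingers":1},{"dp":[0.0, 0.0, 0.28],"angular":[0.0, 0.0, 0.0],"fingers":1}]
```

Request:
{"op": "step_arm", "data": {
  "targets": [
    {"dp":[0.0,0.0,0.0],"angular":[0.0,0.0,0.0],"fingers":0.75},
    {"dp":[0.0,0.0,0.0],"angular":[0.0,0.0,0.0],"fingers":0.75},
    {"dp":[0.0,0.0,0.0],"angular":[0.0,0.0,0.0],"fingers":0.75},
    {"dp":[0.0,0.0,-0.215],"angular":[0.0,0.0,0.0],"fingers":0.75},
    {"dp":[0.0,0.0,-0.43],"angular":[0.0,0.0,0.0],"fingers":0.75},
    {"dp":[0.0,0.0,-0.645],"angular":[0.0,0.0,0.0],"fingers":0.75},
    {"dp":[0.217,0.082,-0.645],"angular":[-0.024,0.001,-0.01],"fingers":0.65},
    {"dp":[0.434,0.164,-0.645],"angular":[-0.048,0.002,-0.02],"fingers":0.65}
  ]
}}

```text
time: 26.6
tool_pos: [462.6, 188.9, 213.9]
tcp_rot: [171.3, -0.0, 125.1]
ft_force: [0.5, 0.9, -0.4]
finger_gap: 30.3
grip_force: 0.0
```

Request:
{"op": "step_arm", "data": {
  "targets": [
    {"dp":[0.211,0.094,0.015],"angular":[-0.024,0.001,-0.01],"fingers":0.65},
    {"dp":[0.317,0.133,0.073],"angular":[-0.039,0.004,-0.016],"fingers":0.65},
    {"dp":[0.422,0.172,0.131],"angular":[-0.054,0.006,-0.021],"fingers":0.65},
    {"dp":[0.528,0.212,0.19],"angular":[-0.069,0.008,-0.026],"fingers":0.65},
    {"dp":[0.633,0.251,0.248],"angular":[-0.083,0.01,-0.031],"fingers":0.65},
    {"dp":[0.739,0.29,0.307],"angular":[-0.098,0.012,-0.037],"fingers":0.65},
    {"dp":[0.845,0.329,0.365],"angular":[-0.113,0.014,-0.042],"fingers":0.65},
    {"dp":[0.851,0.364,0.459],"angular":[-0.113,0.014,-0.042],"fingers":0.65}
  ]
}}

```text
time: 27.6
tool_pos: [433.4, 377.4, 132.6]
tcp_rot: [151.0, -0.0, 133.1]
ft_force: [-0.2, -0.3, -0.2]
finger_gap: 30.0
grip_force: 0.0
```

Request:
{"op": "step_arm", "data": {
  "targets": [
    {"dp":[0.0,0.0,0.0],"angular":[0.0,0.0,0.0],"fingers":0.65},
    {"dp":[0.0,0.0,0.15],"angular":[0.0,0.0,0.0],"fingers":0.65},
    {"dp":[0.0,0.0,0.28],"angular":[0.0,0.0,0.0],"fingers":0.65},
    {"dp":[0.0,0.0,0.28],"angular":[0.0,0.0,0.0],"fingers":0.65},
    {"dp":[0.0,0.0,0.28],"angular":[0.0,0.0,0.0],"fingers":1},
    {"dp":[0.0,0.0,0.28],"angular":[0.0,0.0,0.0],"fingers":1},
    {"dp":[0.0,0.0,0.28],"angular":[0.0,0.0,0.0],"fingers":1},
    {"dp":[0.0,0.0,0.28],"angular":[0.0,0.0,0.0],"fingers":1}
  ]
}}

```text
time: 28.6
tool_pos: [454.7, 395.2, 85.7]
tcp_rot: [151.0, 0.0, 133.0]
ft_force: [-3.8, -4.0, 6.8]
finger_gap: 5.3
grip_force: 41.9
```

```bash
cat >> pl.py <<'E'
def carry(i,sx,d=36,dx=0,dy=-2.5):
    g=(tp(i,d),RP);a=(tp(i,d-15),RP);b=(tp(i,d-15)+75*ez,RP)
    e=(slot(sx,225,dx,dy),RU);m=((b[0]+e[0])/2*[1,1,0]+[0,0,225],Rm)
    n=lambda z:(slot(sx,z,dx,dy),RU,1)
    w=lin(b,m,4,1)+lin(m,e,6,1)
    plan([(*g,1)]+lin(g,a,2,1)+lin(a,b,3,1)+w[:2],w[2:8],w[8:]+[n(180),n(140),n(125),n(118),n(115),n(112)],[n(112),n(108),n(104),n(100),n(96),n(93),n(91),n(90)])
E
python3 -c "
from pl import *
s=sense();print(load()[0],s['tool_pos'],s['joint_pos']);carry(2,-20)"
```

```text
[454.71 395.19  86.48] [454.7  395.2   85.73] [ 33.27  -9.38 122.93   7.61  38.03 -14.55]
[{"dp":[0.0, 0.0, 0.0],"angular":[0.0, 0.0, 0.0],"fingers":1},{"dp":[0.0, 0.0, -0.038],"angular":[0.0, 0.0, 0.0],"fingers":1},{"dp":[0.0, 0.0, -0.075],"angular":[0.0, 0.0, 0.0],"fingers":1},{"dp":[0.0, 0.06, -0.185],"angular":[0.0, 0.0, 0.0],"fingers":1},{"dp":[0.0, 0.121, -0.294],"angular":[0.0, 0.0, 0.0],"fingers":1},{"dp":[0.0, 0.182, -0.403],"angular":[0.0, 0.0, 0.0],"fingers":1},{"dp":[-0.142, 0.094, -0.524],"angular":[0.022, -0.003, 0.008],"fingers":1},{"dp":[-0.284, 0.006, -0.645],"angular":[0.045, -0.006, 0.016],"fingers":1}]
[{"dp":[-0.149, -0.097, -0.105],"angular":[0.022, -0.003, 0.008],"fingers":1},{"dp":[-0.298, -0.194, -0.21],"angular":[0.044, -0.006, 0.015],"fingers":1},{"dp":[-0.397, -0.273, -0.241],"angular":[0.056, -0.007, 0.021],"fingers":1},{"dp":[-0.497, -0.352, -0.272],"angular":[0.068, -0.008, 0.026],"fingers":1},{"dp":[-0.596, -0.432, -0.303],"angular":[0.08, -0.008, 0.031],"fingers":1},{"dp":[-0.695, -0.511, -0.334],"angular":[0.092, -0.009, 0.036],"fingers":1},{"dp":[-0
[... 546 characters left out ...]
.523],"angular":[0.024, -0.001, 0.01],"fingers":1},{"dp":[-0.219, -0.187, 0.537],"angular":[0.024, -0.001, 0.01],"fingers":1},{"dp":[-0.219, -0.188, 0.552],"angular":[0.024, -0.001, 0.01],"fingers":1}]
[{"dp":[0.0, 0.0, 0.0],"angular":[0.0, 0.0, 0.0],"fingers":1},{"dp":[0.0, 0.0, 0.02],"angular":[0.0, 0.0, 0.0],"fingers":1},{"dp":[0.0, 0.0, 0.04],"angular":[0.0, 0.0, 0.0],"fingers":1},{"dp":[0.0, 0.0, 0.06],"angular":[0.0, 0.0, 0.0],"fingers":1},{"dp":[0.0, 0.0, 0.08],"angular":[0.0, 0.0, 0.0],"fingers":1},{"dp":[0.0, 0.0, 0.095],"angular":[0.0, 0.0, 0.0],"fingers":1},{"dp":[0.0, 0.0, 0.105],"angular":[0.0, 0.0, 0.0],"fingers":1},{"dp":[0.0, 0.0, 0.11],"angular":[0.0, 0.0, 0.0],"fingers":1}]
```

Request:
{"op": "step_arm", "data": {
  "targets": [
    {"dp":[0.0,0.0,0.0],"angular":[0.0,0.0,0.0],"fingers":1},
    {"dp":[0.0,0.0,-0.038],"angular":[0.0,0.0,0.0],"fingers":1},
    {"dp":[0.0,0.0,-0.075],"angular":[0.0,0.0,0.0],"fingers":1},
    {"dp":[0.0,0.06,-0.185],"angular":[0.0,0.0,0.0],"fingers":1},
    {"dp":[0.0,0.121,-0.294],"angular":[0.0,0.0,0.0],"fingers":1},
    {"dp":[0.0,0.182,-0.403],"angular":[0.0,0.0,0.0],"fingers":1},
    {"dp":[-0.142,0.094,-0.524],"angular":[0.022,-0.003,0.008],"fingers":1},
    {"dp":[-0.284,0.006,-0.645],"angular":[0.045,-0.006,0.016],"fingers":1}
  ]
}}

```text
time: 29.6
tool_pos: [447.4, 310.7, 198.8]
tcp_rot: [159.3, -0.2, 129.9]
ft_force: [0.9, 0.1, -0.8]
finger_gap: 5.4
grip_force: 40.3
```

Request:
{"op": "step_arm", "data": {
  "targets": [
    {"dp":[-0.149,-0.097,-0.105],"angular":[0.022,-0.003,0.008],"fingers":1},
    {"dp":[-0.298,-0.194,-0.21],"angular":[0.044,-0.006,0.015],"fingers":1},
    {"dp":[-0.397,-0.273,-0.241],"angular":[0.056,-0.007,0.021],"fingers":1},
    {"dp":[-0.497,-0.352,-0.272],"angular":[0.068,-0.008,0.026],"fingers":1},
    {"dp":[-0.596,-0.432,-0.303],"angular":[0.08,-0.008,0.031],"fingers":1},
    {"dp":[-0.695,-0.511,-0.334],"angular":[0.092,-0.009,0.036],"fingers":1},
    {"dp":[-0.695,-0.511,-0.334],"angular":[0.092,-0.009,0.036],"fingers":1},
    {"dp":[-0.695,-0.511,-0.334],"angular":[0.092,-0.009,0.036],"fingers":1}
  ]
}}

```text
time: 30.6
tool_pos: [445.8, 128.8, 223.4]
tcp_rot: [175.7, -0.1, 123.3]
ft_force: [0.2, 0.1, -1.6]
finger_gap: 5.5
grip_force: 40.3
```

Request:
{"op": "step_arm", "data": {
  "targets": [
    {"dp":[-0.109,-0.073,-0.005],"angular":[0.012,0.0,0.005],"fingers":1},
    {"dp":[-0.218,-0.146,-0.011],"angular":[0.024,-0.001,0.01],"fingers":1},
    {"dp":[-0.218,-0.163,0.213],"angular":[0.024,-0.001,0.01],"fingers":1},
    {"dp":[-0.218,-0.178,0.413],"angular":[0.024,-0.001,0.01],"fingers":1},
    {"dp":[-0.219,-0.183,0.488],"angular":[0.024,-0.001,0.01],"fingers":1},
    {"dp":[-0.219,-0.186,0.523],"angular":[0.024,-0.001,0.01],"fingers":1},
    {"dp":[-0.219,-0.187,0.537],"angular":[0.024,-0.001,0.01],"fingers":1},
    {"dp":[-0.219,-0.188,0.552],"angular":[0.024,-0.001,0.01],"fingers":1}
  ]
}}

```text
time: 31.6
tool_pos: [446.4, 75.9, 111.7]
tcp_rot: [180.0, 0.1, 121.5]
ft_force: [0.1, 0.3, -1.2]
finger_gap: 5.1
grip_force: 40.2
```

Request:
{"op": "step_arm", "data": {
  "targets": [
    {"dp":[0.0,0.0,0.0],"angular":[0.0,0.0,0.0],"fingers":1},
    {"dp":[0.0,0.0,0.02],"angular":[0.0,0.0,0.0],"fingers":1},
    {"dp":[0.0,0.0,0.04],"angular":[0.0,0.0,0.0],"fingers":1},
    {"dp":[0.0,0.0,0.06],"angular":[0.0,0.0,0.0],"fingers":1},
    {"dp":[0.0,0.0,0.08],"angular":[0.0,0.0,0.0],"fingers":1},
    {"dp":[0.0,0.0,0.095],"angular":[0.0,0.0,0.0],"fingers":1},
    {"dp":[0.0,0.0,0.105],"angular":[0.0,0.0,0.0],"fingers":1},
    {"dp":[0.0,0.0,0.11],"angular":[0.0,0.0,0.0],"fingers":1}
  ]
}}

```text
time: 32.6
tool_pos: [445.2, 75.6, 88.2]
tcp_rot: [-179.9, 0.1, 121.5]
ft_force: [-0.8, -0.5, -0.8]
finger_gap: 5.3
grip_force: 40.2
```

Request:
{"op": "step_arm", "data": {
  "targets": [
    {"dp":[0,0,0.005],"angular":[0,0,0],"fingers":1},
    {"dp":[0,0,0.01],"angular":[0,0,0],"fingers":1},
    {"dp":[0,0,0.01],"angular":[0,0,0],"fingers":1},
    {"dp":[0,0,0.015],"angular":[0,0,0],"fingers":1},
    {"dp":[0,0,0.015],"angular":[0,0,0],"fingers":1},
    {"dp":[0,0,0.015],"angular":[0,0,0],"fingers":1},
    {"dp":[0,0,0.015],"angular":[0,0,0],"fingers":1},
    {"dp":[0,0,0.015],"angular":[0,0,0],"fingers":1}
  ]
}}

```text
time: 33.6
tool_pos: [445.6, 75.6, 85.9]
tcp_rot: [-179.9, 0.1, 121.5]
ft_force: [-1.3, -0.8, 5.0]
finger_gap: 5.4
grip_force: 41.2
```

```bash
python3 - <<'E'
from pl import *
json.dump({'p':slot(-20,87,0,-2.5).tolist(),'R':RU.tolist()},open(F,'w'))
retreat_to(3)
E
```

```text
[{"dp":[0.0, 0.0, 0.0],"angular":[0.0, 0.0, 0.0],"fingers":0.75},{"dp":[0.0, 0.0, 0.0],"angular":[0.0, 0.0, 0.0],"fingers":0.75},{"dp":[0.0, 0.0, 0.0],"angular":[0.0, 0.0, 0.0],"fingers":0.75},{"dp":[0.0, 0.0, -0.213],"angular":[0.0, 0.0, 0.0],"fingers":0.75},{"dp":[0.0, 0.0, -0.427],"angular":[0.0, 0.0, 0.0],"fingers":0.75},{"dp":[0.0, 0.0, -0.64],"angular":[0.0, 0.0, 0.0],"fingers":0.75},{"dp":[0.219, 0.16, -0.64],"angular":[-0.024, 0.001, -0.01],"fingers":0.65},{"dp":[0.439, 0.32, -0.64],"angular":[-0.048, 0.002, -0.02],"fingers":0.65}]
[{"dp":[0.208, 0.171, 0.026],"angular":[-0.024, 0.001, -0.01],"fingers":0.65},{"dp":[0.313, 0.249, 0.091],"angular":[-0.039, 0.004, -0.016],"fingers":0.65},{"dp":[0.417, 0.327, 0.155],"angular":[-0.054, 0.006, -0.021],"fingers":0.65},{"dp":[0.521, 0.405, 0.219],"angular":[-0.069, 0.008, -0.026],"fingers":0.65},{"dp":[0.626, 0.483, 0.284],"angular":[-0.083, 0.01, -0.031],"fingers":0.65},{"dp":[0.73, 0.561, 0.348],"angular":[-0.098, 0.012, -0.037],"fingers":0.65},{"dp":[0.834, 0.639, 0.412],"angular":[-0.113, 0.014, -0.042],"fingers":0.65},{"dp":[0.841, 0.673, 0.506],"angular":[-0.113, 0.014, -0.042],"fingers":0.65}]
[{"dp":[0.0, 0.0, 0.0],"angular":[0.0, 0.0, 0.0],"fingers":0.65},{"dp":[0.0, 0.0, 0.15],"angular":[0.0, 0.0, 0.0],"fingers":0.65},{"dp":[0.0, 0.0, 0.28],"angular":[0.0, 0.0, 0.0],"fingers":0.65},{"dp":[0.0, 0.0, 0.28],"angular":[0.0, 0.0, 0.0],"fingers":0.65},{"dp":[0.0, 0.0, 0.28],"angular":[0.0, 0.0, 0.0],"fingers":1},{"dp":[0.0, 0.0, 0.28],"angular":[0.0, 0.0, 0.0],"fingers":1},{"dp":[0.0, 0.0, 0.28],"angular":[0.0, 0.0, 0.0],"fingers":1},{"dp":[0.0, 0.0, 0.28],"angular":[0.0, 0.0, 0.0],"fingers":1}]
```

Request:
{"op": "step_arm", "data": {
  "targets": [
    {"dp":[0.0,0.0,0.0],"angular":[0.0,0.0,0.0],"fingers":0.75},
    {"dp":[0.0,0.0,0.0],"angular":[0.0,0.0,0.0],"fingers":0.75},
    {"dp":[0.0,0.0,0.0],"angular":[0.0,0.0,0.0],"fingers":0.75},
    {"dp":[0.0,0.0,-0.213],"angular":[0.0,0.0,0.0],"fingers":0.75},
    {"dp":[0.0,0.0,-0.427],"angular":[0.0,0.0,0.0],"fingers":0.75},
    {"dp":[0.0,0.0,-0.64],"angular":[0.0,0.0,0.0],"fingers":0.75},
    {"dp":[0.219,0.16,-0.64],"angular":[-0.024,0.001,-0.01],"fingers":0.65},
    {"dp":[0.439,0.32,-0.64],"angular":[-0.048,0.002,-0.02],"fingers":0.65}
  ]
}}

```text
time: 34.6
tool_pos: [455.0, 185.4, 214.2]
tcp_rot: [171.2, -0.0, 125.0]
ft_force: [0.5, 0.4, -0.8]
finger_gap: 29.8
grip_force: 0.0
```

Request:
{"op": "step_arm", "data": {
  "targets": [
    {"dp":[0.208,0.171,0.026],"angular":[-0.024,0.001,-0.01],"fingers":0.65},
    {"dp":[0.313,0.249,0.091],"angular":[-0.039,0.004,-0.016],"fingers":0.65},
    {"dp":[0.417,0.327,0.155],"angular":[-0.054,0.006,-0.021],"fingers":0.65},
    {"dp":[0.521,0.405,0.219],"angular":[-0.069,0.008,-0.026],"fingers":0.65},
    {"dp":[0.626,0.483,0.284],"angular":[-0.083,0.01,-0.031],"fingers":0.65},
    {"dp":[0.73,0.561,0.348],"angular":[-0.098,0.012,-0.037],"fingers":0.65},
    {"dp":[0.834,0.639,0.412],"angular":[-0.113,0.014,-0.042],"fingers":0.65},
    {"dp":[0.841,0.673,0.506],"angular":[-0.113,0.014,-0.042],"fingers":0.65}
  ]
}}

```text
time: 35.6
tool_pos: [478.0, 408.2, 132.7]
tcp_rot: [151.0, -0.0, 133.1]
ft_force: [-0.3, -0.2, -0.4]
finger_gap: 29.7
grip_force: 0.0
```

Request:
{"op": "step_arm", "data": {
  "targets": [
    {"dp":[0.0,0.0,0.0],"angular":[0.0,0.0,0.0],"fingers":0.65},
    {"dp":[0.0,0.0,0.15],"angular":[0.0,0.0,0.0],"fingers":0.65},
    {"dp":[0.0,0.0,0.28],"angular":[0.0,0.0,0.0],"fingers":0.65},
    {"dp":[0.0,0.0,0.28],"angular":[0.0,0.0,0.0],"fingers":0.65},
    {"dp":[0.0,0.0,0.28],"angular":[0.0,0.0,0.0],"fingers":1},
    {"dp":[0.0,0.0,0.28],"angular":[0.0,0.0,0.0],"fingers":1},
    {"dp":[0.0,0.0,0.28],"angular":[0.0,0.0,0.0],"fingers":1},
    {"dp":[0.0,0.0,0.28],"angular":[0.0,0.0,0.0],"fingers":1}
  ]
}}

```text
time: 36.6
tool_pos: [499.0, 425.7, 85.8]
tcp_rot: [151.0, 0.0, 133.0]
ft_force: [-3.8, -5.2, 7.5]
finger_gap: 5.7
grip_force: 41.6
```

```bash
python3 -c "
from pl import *
s=sense();print(load()[0],s['tool_pos'],s['joint_pos']);carry(3,-60)"
```

```text
[498.97 425.77  86.47] [499.03 425.75  85.81] [ 33.42  -0.53 114.65   7.6   37.44 -14.47]
[{"dp":[0.0, 0.0, 0.0],"angular":[0.0, 0.0, 0.0],"fingers":1},{"dp":[0.0, 0.0, -0.038],"angular":[0.0, 0.0, 0.0],"fingers":1},{"dp":[0.0, 0.0, -0.075],"angular":[0.0, 0.0, 0.0],"fingers":1},{"dp":[0.0, 0.061, -0.184],"angular":[0.0, 0.0, 0.0],"fingers":1},{"dp":[0.0, 0.122, -0.294],"angular":[0.0, 0.0, 0.0],"fingers":1},{"dp":[0.0, 0.182, -0.403],"angular":[0.0, 0.0, 0.0],"fingers":1},{"dp":[-0.132, 0.044, -0.552],"angular":[0.022, -0.003, 0.008],"fingers":1},{"dp":[-0.264, -0.095, -0.701],"angular":[0.045, -0.006, 0.016],"fingers":1}]
[{"dp":[-0.142, -0.151, -0.126],"angular":[0.022, -0.003, 0.008],"fingers":1},{"dp":[-0.284, -0.302, -0.252],"angular":[0.044, -0.006, 0.015],"fingers":1},{"dp":[-0.379, -0.418, -0.296],"angular":[0.056, -0.007, 0.021],"fingers":1},{"dp":[-0.474, -0.533, -0.341],"angular":[0.068, -0.008, 0.026],"fingers":1},{"dp":[-0.569, -0.649, -0.386],"angular":[0.08, -0.008, 0.031],"fingers":1},{"dp":[-0.664, -0.765, -0.43],"angular":[0.092, -0.009, 0.036],"fingers":1},{"dp":[
[... 546 characters left out ...]
.516],"angular":[0.024, -0.001, 0.01],"fingers":1},{"dp":[-0.218, -0.265, 0.531],"angular":[0.024, -0.001, 0.01],"fingers":1},{"dp":[-0.218, -0.266, 0.546],"angular":[0.024, -0.001, 0.01],"fingers":1}]
[{"dp":[0.0, 0.0, 0.0],"angular":[0.0, 0.0, 0.0],"fingers":1},{"dp":[0.0, 0.0, 0.02],"angular":[0.0, 0.0, 0.0],"fingers":1},{"dp":[0.0, 0.0, 0.04],"angular":[0.0, 0.0, 0.0],"fingers":1},{"dp":[0.0, 0.0, 0.06],"angular":[0.0, 0.0, 0.0],"fingers":1},{"dp":[0.0, 0.0, 0.08],"angular":[0.0, 0.0, 0.0],"fingers":1},{"dp":[0.0, 0.0, 0.095],"angular":[0.0, 0.0, 0.0],"fingers":1},{"dp":[0.0, 0.0, 0.105],"angular":[0.0, 0.0, 0.0],"fingers":1},{"dp":[0.0, 0.0, 0.11],"angular":[0.0, 0.0, 0.0],"fingers":1}]
```

Request:
{"op": "step_arm", "data": {
  "targets": [
    {"dp":[0.0,0.0,0.0],"angular":[0.0,0.0,0.0],"fingers":1},
    {"dp":[0.0,0.0,-0.038],"angular":[0.0,0.0,0.0],"fingers":1},
    {"dp":[0.0,0.0,-0.075],"angular":[0.0,0.0,0.0],"fingers":1},
    {"dp":[0.0,0.061,-0.184],"angular":[0.0,0.0,0.0],"fingers":1},
    {"dp":[0.0,0.122,-0.294],"angular":[0.0,0.0,0.0],"fingers":1},
    {"dp":[0.0,0.182,-0.403],"angular":[0.0,0.0,0.0],"fingers":1},
    {"dp":[-0.132,0.044,-0.552],"angular":[0.022,-0.003,0.008],"fingers":1},
    {"dp":[-0.264,-0.095,-0.701],"angular":[0.045,-0.006,0.016],"fingers":1}
  ]
}}

```text
time: 37.6
tool_pos: [471.8, 328.2, 198.6]
tcp_rot: [159.3, -0.2, 130.0]
ft_force: [1.1, 0.0, -1.0]
finger_gap: 5.4
grip_force: 40.1
```

Request:
{"op": "step_arm", "data": {
  "targets": [
    {"dp":[-0.142,-0.151,-0.126],"angular":[0.022,-0.003,0.008],"fingers":1},
    {"dp":[-0.284,-0.302,-0.252],"angular":[0.044,-0.006,0.015],"fingers":1},
    {"dp":[-0.379,-0.418,-0.296],"angular":[0.056,-0.007,0.021],"fingers":1},
    {"dp":[-0.474,-0.533,-0.341],"angular":[0.068,-0.008,0.026],"fingers":1},
    {"dp":[-0.569,-0.649,-0.386],"angular":[0.08,-0.008,0.031],"fingers":1},
    {"dp":[-0.664,-0.765,-0.43],"angular":[0.092,-0.009,0.036],"fingers":1},
    {"dp":[-0.664,-0.765,-0.43],"angular":[0.092,-0.009,0.036],"fingers":1},
    {"dp":[-0.664,-0.765,-0.43],"angular":[0.092,-0.009,0.036],"fingers":1}
  ]
}}

```text
time: 38.6
tool_pos: [425.1, 116.4, 223.4]
tcp_rot: [175.7, -0.0, 123.3]
ft_force: [0.1, 0.0, -0.5]
finger_gap: 5.4
grip_force: 40.1
```

Request:
{"op": "step_arm", "data": {
  "targets": [
    {"dp":[-0.108,-0.112,-0.009],"angular":[0.012,0.0,0.005],"fingers":1},
    {"dp":[-0.217,-0.224,-0.018],"angular":[0.024,-0.001,0.01],"fingers":1},
    {"dp":[-0.217,-0.241,0.207],"angular":[0.024,-0.001,0.01],"fingers":1},
    {"dp":[-0.218,-0.256,0.406],"angular":[0.024,-0.001,0.01],"fingers":1},
    {"dp":[-0.218,-0.261,0.481],"angular":[0.024,-0.001,0.01],"fingers":1},
    {"dp":[-0.218,-0.264,0.516],"angular":[0.024,-0.001,0.01],"fingers":1},
    {"dp":[-0.218,-0.265,0.531],"angular":[0.024,-0.001,0.01],"fingers":1},
    {"dp":[-0.218,-0.266,0.546],"angular":[0.024,-0.001,0.01],"fingers":1}
  ]
}}

```text
time: 39.6
tool_pos: [412.3, 55.0, 111.6]
tcp_rot: [-180.0, 0.1, 121.5]
ft_force: [-0.4, 0.2, -0.9]
finger_gap: 5.5
grip_force: 40.0
```

Request:
{"op": "step_arm", "data": {
  "targets": [
    {"dp":[0.0,0.0,0.0],"angular":[0.0,0.0,0.0],"fingers":1},
    {"dp":[0.0,0.0,0.02],"angular":[0.0,0.0,0.0],"fingers":1},
    {"dp":[0.0,0.0,0.04],"angular":[0.0,0.0,0.0],"fingers":1},
    {"dp":[0.0,0.0,0.06],"angular":[0.0,0.0,0.0],"fingers":1},
    {"dp":[0.0,0.0,0.08],"angular":[0.0,0.0,0.0],"fingers":1},
    {"dp":[0.0,0.0,0.095],"angular":[0.0,0.0,0.0],"fingers":1},
    {"dp":[0.0,0.0,0.105],"angular":[0.0,0.0,0.0],"fingers":1},
    {"dp":[0.0,0.0,0.11],"angular":[0.0,0.0,0.0],"fingers":1}
  ]
}}

```text
time: 40.6
tool_pos: [412.5, 54.8, 89.3]
tcp_rot: [180.0, 0.2, 121.5]
ft_force: [5.2, 0.7, 4.9]
finger_gap: 5.4
grip_force: 41.9
```

Request:
{"op": "step_arm", "data": {
  "targets": [
    {"dp":[0,0,0.005],"angular":[0,0,0],"fingers":1},
    {"dp":[0,0,0.01],"angular":[0,0,0],"fingers":1},
    {"dp":[0,0,0.01],"angular":[0,0,0],"fingers":1},
    {"dp":[0,0,0.015],"angular":[0,0,0],"fingers":1},
    {"dp":[0,0,0.015],"angular":[0,0,0],"fingers":1},
    {"dp":[0,0,0.015],"angular":[0,0,0],"fingers":1},
    {"dp":[0,0,0.015],"angular":[0,0,0],"fingers":1},
    {"dp":[0,0,0.015],"angular":[0,0,0],"fingers":1}
  ]
}}

```text
time: 41.6
tool_pos: [413.6, 54.9, 86.9]
tcp_rot: [179.9, 0.2, 121.5]
ft_force: [9.9, 2.7, 3.7]
finger_gap: 5.7
grip_force: 43.9
```

Request:
{"op": "step_arm", "data": {
  "targets": [
    {"dp":[0,0.006,0],"angular":[0,0,0],"fingers":1},
    {"dp":[0,0.006,0.005],"angular":[0,0,0],"fingers":1},
    {"dp":[0,0.006,0.01],"angular":[0,0,0],"fingers":1},
    {"dp":[0,0.006,0.01],"angular":[0,0,0],"fingers":1},
    {"dp":[0,0.006,0.01],"angular":[0,0,0],"fingers":1},
    {"dp":[0,0.006,0.01],"angular":[0,0,0],"fingers":1},
    {"dp":[0,0.006,0.01],"angular":[0,0,0],"fingers":1},
    {"dp":[0,0.006,0.01],"angular":[0,0,0],"fingers":1}
  ]
}}

```text
time: 42.6
tool_pos: [414.1, 55.0, 86.3]
tcp_rot: [180.0, 0.2, 121.5]
ft_force: [-2.8, -1.0, 21.6]
finger_gap: 5.5
grip_force: 46.1
```

```bash
python3 - <<'E'
from pl import *
json.dump({'p':(slot(-60,85,1.2,-2.5)).tolist(),'R':RU.tolist()},open(F,'w'))
p,R=load();up=np.r_[p[:2],230];k=([470,-60,250],down(121.5))
plan([(p,R,.75)]*3+lin((p,R),(up,R),3,.75)+lin((up,R),k,2,.6))
E
```

```text
[{"dp":[0.0, 0.0, 0.0],"angular":[0.0, 0.0, 0.0],"fingers":0.75},{"dp":[0.0, 0.0, 0.0],"angular":[0.0, 0.0, 0.0],"fingers":0.75},{"dp":[0.0, 0.0, 0.0],"angular":[0.0, 0.0, 0.0],"fingers":0.75},{"dp":[0.0, 0.0, -0.242],"angular":[0.0, 0.0, 0.0],"fingers":0.75},{"dp":[0.0, 0.0, -0.483],"angular":[0.0, 0.0, 0.0],"fingers":0.75},{"dp":[0.0, 0.0, -0.725],"angular":[0.0, 0.0, 0.0],"fingers":0.75},{"dp":[-0.321, -0.029, -0.775],"angular":[0.0, 0.0, 0.0],"fingers":0.6},{"dp":[-0.642, -0.059, -0.825],"angular":[0.0, 0.0, 0.0],"fingers":0.6}]
```

Request:
{"op": "step_arm", "data": {
  "targets": [
    {"dp":[0.0,0.0,0.0],"angular":[0.0,0.0,0.0],"fingers":0.75},
    {"dp":[0.0,0.0,0.0],"angular":[0.0,0.0,0.0],"fingers":0.75},
    {"dp":[0.0,0.0,0.0],"angular":[0.0,0.0,0.0],"fingers":0.75},
    {"dp":[0.0,0.0,-0.242],"angular":[0.0,0.0,0.0],"fingers":0.75},
    {"dp":[0.0,0.0,-0.483],"angular":[0.0,0.0,0.0],"fingers":0.75},
    {"dp":[0.0,0.0,-0.725],"angular":[0.0,0.0,0.0],"fingers":0.75},
    {"dp":[-0.321,-0.029,-0.775],"angular":[0.0,0.0,0.0],"fingers":0.6},
    {"dp":[-0.642,-0.059,-0.825],"angular":[0.0,0.0,0.0],"fingers":0.6}
  ]
}}

```text
time: 43.6
tool_pos: [467.6, -55.9, 248.7]
tcp_rot: [-179.9, 0.1, 121.6]
ft_force: [0.9, 0.6, -0.8]
finger_gap: 33.8
grip_force: 0.0
```

```bash
python3 - <<'E'
from pl import *
o=[]
for n in('top','side'):
    im=snapshot(n);d=pinpoint(n,'keeper_knob');print(n,sense()['tool_pos'],[(round(x['conf'],2),np.round(x['at'],1),onz(n,x['at'],171)) for x in d])
    c=proj(n,slot(0,60))[0];x,y=int(c[0])-(30 if n=='side' else 40),int(c[1])-48
    v=cv2.resize(im[y:y+90,x:x+60 if n=='side' else x+90],(400,600) if n=='side' else (400,400),interpolation=cv2.INTER_CUBIC)
    o.append(v if n=='side' else np.vstack([v,np.zeros((200,400,3),np.uint8)]))
    if n=='side':
        q=lambda X:[tuple(int(k) for k in (u-(x,y)+.5)*20/3) for u in proj(n,X)]
        for sx in(-60,-20,20,60):
            b=q([slot(sx,122,0,-40),slot(sx,122,0,40)]);cv2.line(v,*b,(0,255,0),1)
cv2.imwrite('pics/v11.png',np.hstack(o))
E
```

```text
top [468.33 -59.77 248.23] [(0.67, array([192.4, 147.8]), array([583.26, 309.12, 171.  ])), (0.53, array([376.9, 202. ]), array([ 465.82, -121.76,  171.  ]))]
side [466.64 -55.98 247.05] [(0.63, array([315.9, 242.7]), array([ 455.88, -119.09,  171.  ]))]
```

View pics/v11.png

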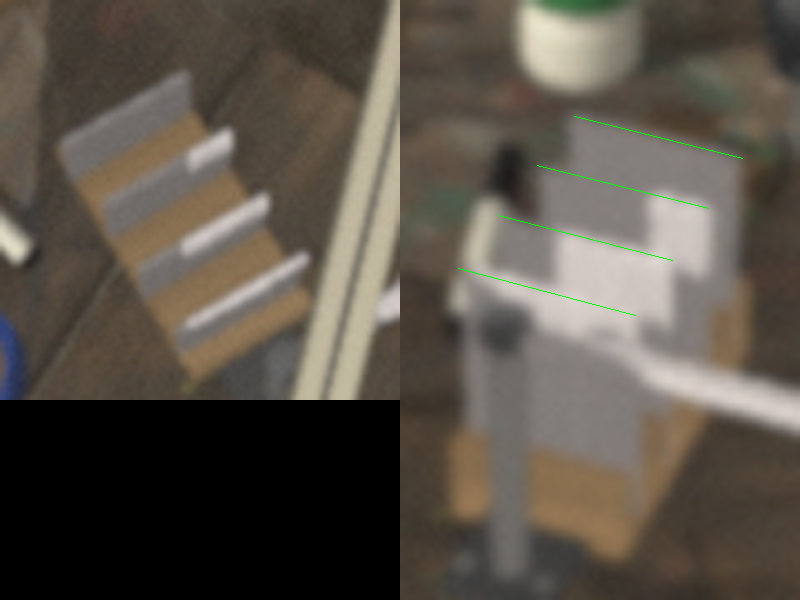

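All four plates stand in their slots with tops on the predicted lines, and the bar is open with the knob at about (456,-119). Now I'll cage the knob and swing it closed.

```bash
cat >> pl.py <<'E'
pv=np.array([366.4,30.])
def a(phi,z=150,f=.72):
    r=np.radians(phi);return (np.r_[pv+175*np.array([np.cos(r),np.sin(r)]),z],down(phi+180),f)
E
python3 - <<'E'
from pl import *
plan([a(-59,250,.6),a(-59,250,.6),a(-59,200,.6),a(-59,150,.6),a(-59,150,.6),a(-59),a(-59),a(-54)],[a(x) for x in(-45,-36,-27,-18,-9,0,9,16)],[a(x) for x in(20,24,27,29,30,30,30,30)])
E
```

```text
[{"dp":[-0.221, -0.214, 0.0],"angular":[0.0, 0.0, 0.003],"fingers":0.6},{"dp":[-0.221, -0.214, 0.0],"angular":[0.0, 0.0, 0.003],"fingers":0.6},{"dp":[-0.221, -0.214, 0.25],"angular":[0.0, 0.0, 0.003],"fingers":0.6},{"dp":[-0.221, -0.214, 0.5],"angular":[0.0, 0.0, 0.003],"fingers":0.6},{"dp":[-0.221, -0.214, 0.5],"angular":[0.0, 0.0, 0.003],"fingers":0.6},{"dp":[-0.221, -0.214, 0.5],"angular":[0.0, 0.0, 0.003],"fingers":0.72},{"dp":[-0.221, -0.214, 0.5],"angular":[0.0, 0.0, 0.003],"fingers":0.72},{"dp":[-0.218, -0.137, 0.5],"angular":[0.0, 0.0, -0.025],"fingers":0.72}]
[{"dp":[0.011, 0.136, 0.0],"angular":[0.0, 0.0, -0.05],"fingers":0.72},{"dp":[0.043, 0.27, 0.0],"angular":[0.0, 0.0, -0.1],"fingers":0.72},{"dp":[0.095, 0.397, 0.0],"angular":[0.0, 0.0, -0.15],"fingers":0.72},{"dp":[0.167, 0.514, 0.0],"angular":[0.0, 0.0, -0.2],"fingers":0.72},{"dp":[0.256, 0.618, 0.0],"angular":[0.0, 0.0, -0.25],"fingers":0.72},{"dp":[0.36, 0.707, 0.0],"angular":[0.0, 0.0, -0.3],"fingers":0.72},{"dp":[0.478, 0.779, 0.0],"angular":[0.0, 0.0, -0.35],"fingers":0.72},{"dp":[0.576, 0.822, 0.0],"angular":[0.0, 0.0, -0.389],"fingers":0.72}]
[{"dp":[0.002, 0.061, 0.0],"angular":[0.0, 0.0, -0.022],"fingers":0.72},{"dp":[0.009, 0.121, 0.0],"angular":[0.0, 0.0, -0.044],"fingers":0.72},{"dp":[0.016, 0.166, 0.0],"angular":[0.0, 0.0, -0.061],"fingers":0.72},{"dp":[0.022, 0.196, 0.0],"angular":[0.0, 0.0, -0.072],"fingers":0.72},{"dp":[0.026, 0.211, 0.0],"angular":[0.0, 0.0, -0.078],"fingers":0.72},{"dp":[0.026, 0.211, 0.0],"angular":[0.0, 0.0, -0.078],"fingers":0.72},{"dp":[0.026, 0.211, 0.0],"angular":[0.0, 0.0, -0.078],"fingers":0.72},{"dp":[0.026, 0.211, 0.0],"angular":[0.0, 0.0, -0.078],"fingers":0.72}]
```

Request:
{"op": "step_arm", "data": {
  "targets": [
    {"dp":[-0.221,-0.214,0.0],"angular":[0.0,0.0,0.003],"fingers":0.6},
    {"dp":[-0.221,-0.214,0.0],"angular":[0.0,0.0,0.003],"fingers":0.6},
    {"dp":[-0.221,-0.214,0.25],"angular":[0.0,0.0,0.003],"fingers":0.6},
    {"dp":[-0.221,-0.214,0.5],"angular":[0.0,0.0,0.003],"fingers":0.6},
    {"dp":[-0.221,-0.214,0.5],"angular":[0.0,0.0,0.003],"fingers":0.6},
    {"dp":[-0.221,-0.214,0.5],"angular":[0.0,0.0,0.003],"fingers":0.72},
    {"dp":[-0.221,-0.214,0.5],"angular":[0.0,0.0,0.003],"fingers":0.72},
    {"dp":[-0.218,-0.137,0.5],"angular":[0.0,0.0,-0.025],"fingers":0.72}
  ]
}}

```text
time: 44.8
tool_pos: [467.5, -107.4, 150.3]
tcp_rot: [-180.0, 0.2, 126.0]
ft_force: [-0.1, -0.3, 0.5]
finger_gap: 23.7
grip_force: 0.3
```

Request:
{"op": "step_arm", "data": {
  "targets": [
    {"dp":[0.011,0.136,0.0],"angular":[0.0,0.0,-0.05],"fingers":0.72},
    {"dp":[0.043,0.27,0.0],"angular":[0.0,0.0,-0.1],"fingers":0.72},
    {"dp":[0.095,0.397,0.0],"angular":[0.0,0.0,-0.15],"fingers":0.72},
    {"dp":[0.167,0.514,0.0],"angular":[0.0,0.0,-0.2],"fingers":0.72},
    {"dp":[0.256,0.618,0.0],"angular":[0.0,0.0,-0.25],"fingers":0.72},
    {"dp":[0.36,0.707,0.0],"angular":[0.0,0.0,-0.3],"fingers":0.72},
    {"dp":[0.478,0.779,0.0],"angular":[0.0,0.0,-0.35],"fingers":0.72},
    {"dp":[0.576,0.822,0.0],"angular":[0.0,0.0,-0.389],"fingers":0.72}
  ]
}}

```text
time: 45.8
tool_pos: [532.8, 84.2, 149.6]
tcp_rot: [-179.8, 0.1, -163.7]
ft_force: [-0.4, -1.8, 0.3]
finger_gap: 23.7
grip_force: 0.3
```

Request:
{"op": "step_arm", "data": {
  "targets": [
    {"dp":[0.002,0.061,0.0],"angular":[0.0,0.0,-0.022],"fingers":0.72},
    {"dp":[0.009,0.121,0.0],"angular":[0.0,0.0,-0.044],"fingers":0.72},
    {"dp":[0.016,0.166,0.0],"angular":[0.0,0.0,-0.061],"fingers":0.72},
    {"dp":[0.022,0.196,0.0],"angular":[0.0,0.0,-0.072],"fingers":0.72},
    {"dp":[0.026,0.211,0.0],"angular":[0.0,0.0,-0.078],"fingers":0.72},
    {"dp":[0.026,0.211,0.0],"angular":[0.0,0.0,-0.078],"fingers":0.72},
    {"dp":[0.026,0.211,0.0],"angular":[0.0,0.0,-0.078],"fingers":0.72},
    {"dp":[0.026,0.211,0.0],"angular":[0.0,0.0,-0.078],"fingers":0.72}
  ]
}}

```text
time: 46.8
tool_pos: [515.0, 122.0, 147.1]
tcp_rot: [-179.9, -0.1, -150.0]
ft_force: [0.8, -0.4, 0.2]
finger_gap: 23.8
grip_force: 0.0
```

```bash
python3 - <<'E'
from pl import *
plan([a(x) for x in(30.5,31,31.5,31.5,32,32,32,32)],[a(x) for x in(32.5,32.5,33,33,33,33,33,33)],[a(x) for x in(33.5,33.5,34,34,34,34,34,34)])
E
```

```text
[{"dp":[0.0, 0.008, 0.0],"angular":[0.0, 0.0, -0.002],"fingers":0.72},{"dp":[0.0, 0.015, 0.0],"angular":[0.0, 0.0, -0.005],"fingers":0.72},{"dp":[0.0, 0.023, 0.0],"angular":[0.0, 0.0, -0.008],"fingers":0.72},{"dp":[0.0, 0.023, 0.0],"angular":[0.0, 0.0, -0.008],"fingers":0.72},{"dp":[0.0, 0.031, 0.0],"angular":[0.0, 0.0, -0.011],"fingers":0.72},{"dp":[0.0, 0.031, 0.0],"angular":[0.0, 0.0, -0.011],"fingers":0.72},{"dp":[0.0, 0.031, 0.0],"angular":[0.0, 0.0, -0.011],"fingers":0.72},{"dp":[0.0, 0.031, 0.0],"angular":[0.0, 0.0, -0.011],"fingers":0.72}]
[{"dp":[0.0, 0.007, 0.0],"angular":[0.0, 0.0, -0.003],"fingers":0.72},{"dp":[0.0, 0.007, 0.0],"angular":[0.0, 0.0, -0.003],"fingers":0.72},{"dp":[0.001, 0.015, 0.0],"angular":[0.0, 0.0, -0.005],"fingers":0.72},{"dp":[0.001, 0.015, 0.0],"angular":[0.0, 0.0, -0.005],"fingers":0.72},{"dp":[0.001, 0.015, 0.0],"angular":[0.0, 0.0, -0.005],"fingers":0.72},{"dp":[0.001, 0.015, 0.0],"angular":[0.0, 0.0, -0.005],"fingers":0.72},{"dp":[0.001, 0.015, 0.0],"angular":[0.0, 0.0, -0.005],"fingers":0.72},{"dp":[0.001, 0.015, 0.0],"angular":[0.0, 0.0, -0.005],"fingers":0.72}]
[{"dp":[0.0, 0.008, 0.0],"angular":[0.0, 0.0, -0.003],"fingers":0.72},{"dp":[0.0, 0.008, 0.0],"angular":[0.0, 0.0, -0.003],"fingers":0.72},{"dp":[0.0, 0.015, 0.0],"angular":[0.0, 0.0, -0.006],"fingers":0.72},{"dp":[0.0, 0.015, 0.0],"angular":[0.0, 0.0, -0.006],"fingers":0.72},{"dp":[0.0, 0.015, 0.0],"angular":[0.0, 0.0, -0.006],"fingers":0.72},{"dp":[0.0, 0.015, 0.0],"angular":[0.0, 0.0, -0.006],"fingers":0.72},{"dp":[0.0, 0.015, 0.0],"angular":[0.0, 0.0, -0.006],"fingers":0.72},{"dp":[0.0, 0.015, 0.0],"angular":[0.0, 0.0, -0.006],"fingers":0.72}]
```

```bash
python3 - <<'E'
from pl import *
p,R,_=a(31.77,148.7);json.dump({'p':p.tolist(),'R':down(210).tolist()},open(F,'w'))
plan([a(x,149) for x in(32.1,32.4,32.7,32.7)],[a(x,149) for x in(33,33.3,33.3)],[a(x,149) for x in(33.6,33.9,33.9)])
E
```

```text
[{"dp":[0.0, 0.005, -0.002],"angular":[0.0, 0.0, -0.012],"fingers":0.72},{"dp":[0.0, 0.01, -0.002],"angular":[0.0, 0.0, -0.013],"fingers":0.72},{"dp":[0.001, 0.014, -0.002],"angular":[0.0, 0.0, -0.015],"fingers":0.72},{"dp":[0.001, 0.014, -0.002],"angular":[0.0, 0.0, -0.015],"fingers":0.72},{"dp":[0.001, 0.014, -0.002],"angular":[0.0, 0.0, -0.015],"fingers":0.72},{"dp":[0.001, 0.014, -0.002],"angular":[0.0, 0.0, -0.015],"fingers":0.72},{"dp":[0.001, 0.014, -0.002],"angular":[0.0, 0.0, -0.015],"fingers":0.72},{"dp":[0.001, 0.014, -0.002],"angular":[0.0, 0.0, -0.015],"fingers":0.72}]
[{"dp":[0.0, 0.005, 0.0],"angular":[0.0, 0.0, -0.002],"fingers":0.72},{"dp":[0.0, 0.009, 0.0],"angular":[0.0, 0.0, -0.003],"fingers":0.72},{"dp":[0.0, 0.009, 0.0],"angular":[0.0, 0.0, -0.003],"fingers":0.72},{"dp":[0.0, 0.009, 0.0],"angular":[0.0, 0.0, -0.003],"fingers":0.72},{"dp":[0.0, 0.009, 0.0],"angular":[0.0, 0.0, -0.003],"fingers":0.72},{"dp":[0.0, 0.009, 0.0],"angular":[0.0, 0.0, -0.003],"fingers":0.72},{"dp":[0.0, 0.009, 0.0],"angular":[0.0, 0.0, -0.003],"fingers":0.72},{"dp":[0.0, 0.009, 0.0],"angular":[0.0, 0.0, -0.003],"fingers":0.72}]
[{"dp":[0.0, 0.005, 0.0],"angular":[0.0, 0.0, -0.002],"fingers":0.72},{"dp":[0.0, 0.009, 0.0],"angular":[0.0, 0.0, -0.004],"fingers":0.72},{"dp":[0.0, 0.009, 0.0],"angular":[0.0, 0.0, -0.004],"fingers":0.72},{"dp":[0.0, 0.009, 0.0],"angular":[0.0, 0.0, -0.004],"fingers":0.72},{"dp":[0.0, 0.009, 0.0],"angular":[0.0, 0.0, -0.004],"fingers":0.72},{"dp":[0.0, 0.009, 0.0],"angular":[0.0, 0.0, -0.004],"fingers":0.72},{"dp":[0.0, 0.009, 0.0],"angular":[0.0, 0.0, -0.004],"fingers":0.72},{"dp":[0.0, 0.009, 0.0],"angular":[0.0, 0.0, -0.004],"fingers":0.72}]
```

Request:
{"op": "step_arm", "data": {
  "targets": [
    {"dp":[0.0,0.005,-0.002],"angular":[0.0,0.0,-0.012],"fingers":0.72},
    {"dp":[0.0,0.01,-0.002],"angular":[0.0,0.0,-0.013],"fingers":0.72},
    {"dp":[0.001,0.014,-0.002],"angular":[0.0,0.0,-0.015],"fingers":0.72},
    {"dp":[0.001,0.014,-0.002],"angular":[0.0,0.0,-0.015],"fingers":0.72},
    {"dp":[0.001,0.014,-0.002],"angular":[0.0,0.0,-0.015],"fingers":0.72},
    {"dp":[0.001,0.014,-0.002],"angular":[0.0,0.0,-0.015],"fingers":0.72},
    {"dp":[0.001,0.014,-0.002],"angular":[0.0,0.0,-0.015],"fingers":0.72},
    {"dp":[0.001,0.014,-0.002],"angular":[0.0,0.0,-0.015],"fingers":0.72}
  ]
}}

```text
time: 47.8
tool_pos: [513.4, 124.6, 147.6]
tcp_rot: [-179.9, -0.1, -147.2]
ft_force: [0.3, 1.0, 0.1]
finger_gap: 24.2
grip_force: 0.0
```

Request:
{"op": "step_arm", "data": {
  "targets": [
    {"dp":[0.0,0.005,0.0],"angular":[0.0,0.0,-0.002],"fingers":0.72},
    {"dp":[0.0,0.009,0.0],"angular":[0.0,0.0,-0.003],"fingers":0.72},
    {"dp":[0.0,0.009,0.0],"angular":[0.0,0.0,-0.003],"fingers":0.72},
    {"dp":[0.0,0.009,0.0],"angular":[0.0,0.0,-0.003],"fingers":0.72},
    {"dp":[0.0,0.009,0.0],"angular":[0.0,0.0,-0.003],"fingers":0.72},
    {"dp":[0.0,0.009,0.0],"angular":[0.0,0.0,-0.003],"fingers":0.72},
    {"dp":[0.0,0.009,0.0],"angular":[0.0,0.0,-0.003],"fingers":0.72},
    {"dp":[0.0,0.009,0.0],"angular":[0.0,0.0,-0.003],"fingers":0.72}
  ]
}}

```text
time: 48.8
tool_pos: [512.8, 125.3, 147.6]
tcp_rot: [-179.9, -0.1, -146.7]
ft_force: [2.5, -4.4, -1.1]
finger_gap: 24.2
grip_force: 2.6
```

Request:
{"op": "step_arm", "data": {
  "targets": [
    {"dp":[0.0,0.003,0.0],"angular":[0.0,0.0,0.0],"fingers":0.72},
    {"dp":[0.0,0.005,0.0],"angular":[0.0,0.0,0.0],"fingers":0.72},
    {"dp":[0.0,0.005,0.0],"angular":[0.0,0.0,0.0],"fingers":0.72},
    {"dp":[0.0,0.005,0.0],"angular":[0.0,0.0,0.0],"fingers":0.72},
    {"dp":[0.0,0.005,0.0],"angular":[0.0,0.0,0.0],"fingers":0.72},
    {"dp":[0.0,0.005,0.0],"angular":[0.0,0.0,0.0],"fingers":0.72},
    {"dp":[0.0,0.005,0.0],"angular":[0.0,0.0,0.0],"fingers":0.72},
    {"dp":[0.0,0.005,0.0],"angular":[0.0,0.0,0.0],"fingers":0.72}
  ]
}}

```text
time: 49.8
tool_pos: [512.8, 125.4, 147.7]
tcp_rot: [-179.8, -0.1, -146.7]
ft_force: [5.0, -7.8, -3.4]
finger_gap: 24.0
grip_force: 4.6
```

Request:
{"op": "step_arm", "data": {
  "targets": [
    {"dp":[0.0,0.005,0.0],"angular":[0.0,0.0,0.0],"fingers":0.72},
    {"dp":[0.0,0.005,0.0],"angular":[0.0,0.0,0.0],"fingers":0.72},
    {"dp":[0.0,0.01,0.0],"angular":[0.0,0.0,0.0],"fingers":0.72},
    {"dp":[0.0,0.01,0.0],"angular":[0.0,0.0,0.0],"fingers":0.72},
    {"dp":[0.0,0.01,0.0],"angular":[0.0,0.0,0.0],"fingers":0.72},
    {"dp":[0.0,0.01,0.0],"angular":[0.0,0.0,0.0],"fingers":0.72},
    {"dp":[0.0,0.01,0.0],"angular":[0.0,0.0,0.0],"fingers":0.72},
    {"dp":[0.0,0.01,0.0],"angular":[0.0,0.0,0.0],"fingers":0.72}
  ]
}}

```text
time: 50.8
tool_pos: [512.6, 125.7, 147.7]
tcp_rot: [-179.6, -0.1, -146.8]
ft_force: [10.4, -14.8, -4.8]
finger_gap: 23.7
grip_force: 8.8
```

The bar is at its closed stop, because force rises while the position holds. I'll back off, lift clear, and measure the pot and block again.

```bash
python3 - <<'E'
from pl import *
p,R,_=a(33.3,147.9);p=p+R[:,1]*3;json.dump({'p':p.tolist(),'R':R.tolist()},open(F,'w'))
q=p-R[:,1]*7.5
plan([(q,R,.72),(q,R,.6),(q,R,.6),(q+[0,0,45],R,.6),(q+[0,0,90],R,.6),(q+[-30,40,110],R,0)])
E
```

```text
[{"dp":[0.0, -0.038, 0.0],"angular":[0.0, 0.0, 0.0],"fingers":0.72},{"dp":[0.0, -0.038, 0.0],"angular":[0.0, 0.0, 0.0],"fingers":0.6},{"dp":[0.0, -0.038, 0.0],"angular":[0.0, 0.0, 0.0],"fingers":0.6},{"dp":[0.0, -0.038, -0.225],"angular":[0.0, 0.0, 0.0],"fingers":0.6},{"dp":[0.0, -0.038, -0.45],"angular":[0.0, 0.0, 0.0],"fingers":0.6},{"dp":[0.016, 0.212, -0.55],"angular":[0.0, 0.0, 0.0],"fingers":0},{"dp":[0.016, 0.212, -0.55],"angular":[0.0, 0.0, 0.0],"fingers":0},{"dp":[0.016, 0.212, -0.55],"angular":[0.0, 0.0, 0.0],"fingers":0}]
```

Request:
{"op": "step_arm", "data": {
  "targets": [
    {"dp":[0,-0.038,0],"angular":[0,0,0],"fingers":0.72},
    {"dp":[0,-0.038,0],"angular":[0,0,0],"fingers":0.6},
    {"dp":[0,-0.038,0],"angular":[0,0,0],"fingers":0.6},
    {"dp":[0,-0.038,-0.225],"angular":[0,0,0],"fingers":0.6},
    {"dp":[0,-0.038,-0.45],"angular":[0,0,0],"fingers":0.6},
    {"dp":[0,-0.038,-0.55],"angular":[0,0,0],"fingers":0.0},
    {"dp":[0,-0.038,-0.55],"angular":[0,0,0],"fingers":0.0},
    {"dp":[0,-0.038,-0.55],"angular":[0,0,0],"fingers":0.0}
  ]
}}

```text
time: 51.8
tool_pos: [514.2, 122.5, 255.5]
tcp_rot: [180.0, -0.3, -146.7]
ft_force: [-0.8, -0.2, -0.3]
finger_gap: 85.0
grip_force: 0.0
```

```bash
python3 - <<'E'
from pl import *
Ms={}
for n in('side','top'):
    cv2.imwrite(f'pics/b_{n}.png',snapshot(n))
    for l in('pot_mid','block_mid','pot_place','block_place'):
        d=masks_of(n,l);Ms[n,l]=d
        print(n,l,[(round(x['conf'],2),np.round(x['at']).tolist(),int(x['pixels'].sum()),cv2.boundingRect(x['pixels'].astype(np.uint8))) for x in d])
    for l,z in(('keeper_knob',171),('pot_mid',32),('block_mid',15),('pot_place',0),('block_place',0)):print(l,[(round(x['conf'],2),onz(n,x['at'],z)[:2]) for x in pinpoint(n,l)])
g=lambda n,l,i=0:Ms[n,l][i]['pixels'].astype(np.uint8)
for n in('side','top'):
    try:print('pot',n,fit({n:g(n,'pot_mid')},lambda p:cylpts(p,31,0,64),[626,338],[8,8]))
    except Exception as e:print(e)
    try:print('block',n,fit({n:g(n,'block_mid')},lambda p:boxpts(p,42,75,0,30),[609,209,.5],[8,8,.3]))
    except Exception as e:print(e)
    for l in('block_place','pot_place'):
      for d in Ms[n,l]:
        h=cv2.convexHull(np.argwhere(d['pixels'])[:,::-1].astype(np.float32))[:,0]
        P=np.array([onz(n,q,0)[:2] for q in h],np.float32); print(l,n,cv2.minAreaRect(P))
s=sense();print(s['tool_pos'],s['ft_force'])
E
```

```text
side pot_mid [(0.73, [265.0, 188.0], 411, (258, 173, 19, 26))]
side block_mid [(0.54, [292.0, 208.0], 192, (280, 201, 20, 18))]
side pot_place [(0.92, [308.0, 362.0], 542, (283, 324, 61, 51))]
side block_place [(0.73, [285.0, 289.0], 350, (272, 277, 50, 42))]
keeper_knob [(0.8, array([523.23, 126.5 ])), (0.67, array([ 300.11, -238.42]))]
pot_mid [(0.71, array([621.59, 347.35]))]
block_mid [(0.72, array([600.26, 198.96]))]
pot_place []
block_place [(0.78, array([ 409.29, -104.88])), (0.52, array([625.98, 235.89])), (0.22, array([518.98, 165.89]))]
top pot_mid [(0.91, [190.0, 146.0], 520, (180, 134, 26, 27))]
top block_mid [(0.63, [240.0, 158.0], 140, (237, 147, 11, 19))]
top pot_place [(0.65, [168.0, 208.0], 3132, (125, 164, 86, 94)), (0.55, [439.0, 252.0], 302, (394, 237, 59, 57))]
top block_place [(0.67, [350.0, 244.0], 534, (335, 208, 57, 60)), (0.58, [281.0, 209.0], 857, (263, 174, 41, 52))]
keeper_knob [(0.56, array([518.82, 118.62]))]
pot_mid [(0.94, array([627.32, 336.7 ]))]
block_mid [(0.58, array([603.8 , 214.54]))]
pot_place [(0.68, array([370.03, 213.73]))]
block_place [(0.
[... 371 characters left out ...]
2422, 117.8617172241211), 24.6852970123291)
pot top (array([624.91, 336.13]), np.float64(0.17752942340025712))
block top (array([609.49, 207.97,   0.52]), np.float64(0.7432835820895523))
block_place top ((406.07098388671875, -113.35227966308594), (132.3588104248047, 100.61549377441406), 29.603334426879883)
block_place top ((491.38336181640625, 104.98521423339844), (157.44198608398438, 85.73509216308594), 32.549259185791016)
pot_place top ((462.88995361328125, 399.5714416503906), (268.87982177734375, 85.45072174072266), 42.63029861450195)
pot_place top ((339.1178283691406, -270.6358337402344), (113.04602813720703, 120.33008575439453), 25.24880599975586)
[515.12 122.47 257.65] [0.51 0.43 1.03]
```

```bash
python3 - <<'E'
from pl import *
p,R=load()
p,R,_=a(33.3,147.9);p=p+R[:,1]*3-R[:,1]*7.6+[0,0,110];print(p)
json.dump({'p':p.tolist(),'R':R.tolist()},open(F,'w'))
Y=down(121.5);A=([625.5,340,150],Y)
w=lin((p,R),A,12,0)
g=[625.5,340,18]
plan(w[:8],w[8:]+[(A[0],Y,0),([625.5,340,95],Y,0),([625.5,340,45],Y,0),(g,Y,0)],[(g,Y,0),(g,Y,1)])
E
```

```text
[515.19 122.23 257.9 ]
[{"dp":[-0.088, 0.051, 0.045],"angular":[0.0, 0.0, 0.043],"fingers":0},{"dp":[-0.176, 0.101, 0.09],"angular":[0.0, 0.0, 0.085],"fingers":0},{"dp":[-0.265, 0.152, 0.135],"angular":[0.0, 0.0, 0.128],"fingers":0},{"dp":[-0.353, 0.202, 0.18],"angular":[0.0, 0.0, 0.17],"fingers":0},{"dp":[-0.441, 0.253, 0.225],"angular":[0.0, 0.0, 0.213],"fingers":0},{"dp":[-0.529, 0.304, 0.27],"angular":[0.0, 0.0, 0.255],"fingers":0},{"dp":[-0.618, 0.354, 0.315],"angular":[0.0, 0.0, 0.298],"fingers":0},{"dp":[-0.706, 0.405, 0.36],"angular":[0.0, 0.0, 0.34],"fingers":0}]
[{"dp":[0.002, 0.101, 0.045],"angular":[0.0, 0.0, 0.043],"fingers":0},{"dp":[0.004, 0.203, 0.09],"angular":[0.0, 0.0, 0.085],"fingers":0},{"dp":[0.005, 0.305, 0.135],"angular":[0.0, 0.0, 0.128],"fingers":0},{"dp":[0.007, 0.407, 0.179],"angular":[0.0, 0.0, 0.17],"fingers":0},{"dp":[0.007, 0.407, 0.179],"angular":[0.0, 0.0, 0.17],"fingers":0},{"dp":[0.007, 0.407, 0.454],"angular":[0.0, 0.0, 0.17],"fingers":0},{"dp":[0.007, 0.407, 0.704],"angular":[0.0, 0.0, 0.17],"fingers":0},{"dp":[0.007, 0.407, 0.839],"angular":[0.0, 0.0, 0.17],"fingers":0}]
[{"dp":[0.0, -0.001, 0.001],"angular":[0.0, 0.0, 0.0],"fingers":0},{"dp":[0.0, -0.001, 0.001],"angular":[0.0, 0.0, 0.0],"fingers":1},{"dp":[0.0, -0.001, 0.001],"angular":[0.0, 0.0, 0.0],"fingers":1},{"dp":[0.0, -0.001, 0.001],"angular":[0.0, 0.0, 0.0],"fingers":1},{"dp":[0.0, -0.001, 0.001],"angular":[0.0, 0.0, 0.0],"fingers":1},{"dp":[0.0, -0.001, 0.001],"angular":[0.0, 0.0, 0.0],"fingers":1},{"dp":[0.0, -0.001, 0.001],"angular":[0.0, 0.0, 0.0],"fingers":1},{"dp":[0.0, -0.001, 0.001],"angular":[0.0, 0.0, 0.0],"fingers":1}]
```

Request:
{"op": "step_arm", "data": {
  "targets": [
    {"dp":[-0.088,0.051,0.045],"angular":[0.0,0.0,0.043],"fingers":0},
    {"dp":[-0.176,0.101,0.09],"angular":[0.0,0.0,0.085],"fingers":0},
    {"dp":[-0.265,0.152,0.135],"angular":[0.0,0.0,0.128],"fingers":0},
    {"dp":[-0.353,0.202,0.18],"angular":[0.0,0.0,0.17],"fingers":0},
    {"dp":[-0.441,0.253,0.225],"angular":[0.0,0.0,0.213],"fingers":0},
    {"dp":[-0.529,0.304,0.27],"angular":[0.0,0.0,0.255],"fingers":0},
    {"dp":[-0.618,0.354,0.315],"angular":[0.0,0.0,0.298],"fingers":0},
    {"dp":[-0.706,0.405,0.36],"angular":[0.0,0.0,0.34],"fingers":0}
  ]
}}

```text
time: 53.8
tool_pos: [588.9, 268.1, 184.8]
tcp_rot: [-179.8, -0.0, 151.8]
ft_force: [-0.4, -0.2, 0.3]
finger_gap: 85.4
grip_force: 0.0
```

```bash
python3 - <<'E'
from pl import *
print(sense()['tool_pos'])
for n in('side','top'):
    snapshot(n)
    for l,z in(('pot_mid',32),('block_mid',15)):print(n,l,[(round(x['conf'],2),onz(n,x['at'],z)[:2]) for x in pinpoint(n,l)])
E
```

```text
[588.87 268.14 184.81]
side pot_mid [(0.56, array([623.01, 354.84])), (0.25, array([440.76, 143.02]))]
side block_mid [(0.69, array([603.46, 213.67]))]
top pot_mid [(0.88, array([628.47, 334.15]))]
top block_mid [(0.73, array([600.66, 209.91])), (0.59, array([424.43,  47.26])), (0.33, array([457.  ,  89.17]))]
```

Pot unchanged; go down and grip.

Request:
{"op": "step_arm", "data": {
  "targets": [
    {"dp":[0.002,0.101,0.045],"angular":[0.0,0.0,0.043],"fingers":0},
    {"dp":[0.004,0.203,0.09],"angular":[0.0,0.0,0.085],"fingers":0},
    {"dp":[0.005,0.305,0.135],"angular":[0.0,0.0,0.128],"fingers":0},
    {"dp":[0.007,0.407,0.179],"angular":[0.0,0.0,0.17],"fingers":0},
    {"dp":[0.007,0.407,0.179],"angular":[0.0,0.0,0.17],"fingers":0},
    {"dp":[0.007,0.407,0.454],"angular":[0.0,0.0,0.17],"fingers":0},
    {"dp":[0.007,0.407,0.704],"angular":[0.0,0.0,0.17],"fingers":0},
    {"dp":[0.007,0.407,0.839],"angular":[0.0,0.0,0.17],"fingers":0}
  ]
}}

```text
time: 55.1
tool_pos: [623.4, 337.7, 14.5]
tcp_rot: [-179.6, 0.1, 121.7]
ft_force: [0.0, 1.2, -0.5]
finger_gap: 85.2
grip_force: 0.0
```

Request:
{"op": "step_arm", "data": {
  "targets": [
    {"dp":[0.0,-0.001,0.001],"angular":[0.0,0.0,0.0],"fingers":0},
    {"dp":[0.0,-0.001,0.001],"angular":[0.0,0.0,0.0],"fingers":1},
    {"dp":[0.0,-0.001,0.001],"angular":[0.0,0.0,0.0],"fingers":1},
    {"dp":[0.0,-0.001,0.001],"angular":[0.0,0.0,0.0],"fingers":1},
    {"dp":[0.0,-0.001,0.001],"angular":[0.0,0.0,0.0],"fingers":1},
    {"dp":[0.0,-0.001,0.001],"angular":[0.0,0.0,0.0],"fingers":1},
    {"dp":[0.0,-0.001,0.001],"angular":[0.0,0.0,0.0],"fingers":1},
    {"dp":[0.0,-0.001,0.001],"angular":[0.0,0.0,0.0],"fingers":1}
  ],
  "newtons": 40
}}

```text
time: 56.1
tool_pos: [627.0, 340.2, 20.4]
tcp_rot: [179.9, 0.1, 121.5]
ft_force: [-1.0, -1.6, 7.5]
finger_gap: 61.4
grip_force: 44.1
```

```bash
python3 - <<'E'
from pl import *
p,R=load();print(p,sense()['tool_pos'])
t=np.array([338.5,-268.5]);u=p+[0,0,237];e=np.r_[t,255]
w=lin((u,R),(e,R),16,1)
plan(lin((p,R),(u,R),5,1)[:4]+[(p+[0,0,195],R,1)]*4)
plan(lin((p+[0,0,195],R),(u,R),1,1)+w[:5],w[5:10],w[10:],[(np.r_[t,200],R,1),(np.r_[t,140],R,1),(np.r_[t,85],R,1),(np.r_[t,60],R,1)])
E
```

```text
[625.42 339.95  17.9 ] [627.03 340.2   20.38]
[{"dp":[0.0, 0.0, -0.237],"angular":[0.0, 0.0, 0.0],"fingers":1},{"dp":[0.0, 0.0, -0.474],"angular":[0.0, 0.0, 0.0],"fingers":1},{"dp":[0.0, 0.0, -0.711],"angular":[0.0, 0.0, 0.0],"fingers":1},{"dp":[0.0, 0.0, -0.948],"angular":[0.0, 0.0, 0.0],"fingers":1},{"dp":[0.0, 0.0, -0.975],"angular":[0.0, 0.0, 0.0],"fingers":1},{"dp":[0.0, 0.0, -0.975],"angular":[0.0, 0.0, 0.0],"fingers":1},{"dp":[0.0, 0.0, -0.975],"angular":[0.0, 0.0, 0.0],"fingers":1},{"dp":[0.0, 0.0, -0.975],"angular":[0.0, 0.0, 0.0],"fingers":1}]
[{"dp":[0.0, 0.0, -0.21],"angular":[0.0, 0.0, 0.0],"fingers":1},{"dp":[-0.115, -0.176, -0.21],"angular":[0.0, 0.0, 0.0],"fingers":1},{"dp":[-0.231, -0.352, -0.21],"angular":[0.0, 0.0, 0.0],"fingers":1},{"dp":[-0.346, -0.527, -0.21],"angular":[0.0, 0.0, 0.0],"fingers":1},{"dp":[-0.461, -0.703, -0.21],"angular":[0.0, 0.0, 0.0],"fingers":1},{"dp":[-0.576, -0.879, -0.21],"angular":[0.0, 0.0, 0.0],"fingers":1},{"dp":[-0.576, -0.879, -0.21],"angular":[0.0, 0.0, 0.0],"fingers":1},{"dp":[-0.576, -0.879, -0.21],"angular":[0.0, 0.0, 0.0],"finge
[... 908 characters left out ...]
01],"angular":[0.0, 0.0, 0.0],"fingers":1},{"dp":[-0.691, -1.055, -0.001],"angular":[0.0, 0.0, 0.0],"fingers":1},{"dp":[-0.691, -1.055, -0.001],"angular":[0.0, 0.0, 0.0],"fingers":1}]
!!! too far
[{"dp":[0.0, 0.0, 0.275],"angular":[0.0, 0.0, 0.0],"fingers":1},{"dp":[0.0, 0.0, 0.575],"angular":[0.0, 0.0, 0.0],"fingers":1},{"dp":[0.0, 0.0, 0.85],"angular":[0.0, 0.0, 0.0],"fingers":1},{"dp":[0.0, 0.0, 0.975],"angular":[0.0, 0.0, 0.0],"fingers":1},{"dp":[0.0, 0.0, 0.975],"angular":[0.0, 0.0, 0.0],"fingers":1},{"dp":[0.0, 0.0, 0.975],"angular":[0.0, 0.0, 0.0],"fingers":1},{"dp":[0.0, 0.0, 0.975],"angular":[0.0, 0.0, 0.0],"fingers":1},{"dp":[0.0, 0.0, 0.975],"angular":[0.0, 0.0, 0.0],"fingers":1}]
```

Request:
{"op": "step_arm", "data": {
  "targets": [
    {"dp":[0.0,0.0,-0.237],"angular":[0,0,0],"fingers":1},
    {"dp":[0.0,0.0,-0.474],"angular":[0,0,0],"fingers":1},
    {"dp":[0.0,0.0,-0.711],"angular":[0,0,0],"fingers":1},
    {"dp":[0.0,0.0,-0.948],"angular":[0,0,0],"fingers":1},
    {"dp":[0.0,0.0,-0.975],"angular":[0,0,0],"fingers":1},
    {"dp":[0.0,0.0,-0.975],"angular":[0,0,0],"fingers":1},
    {"dp":[0.0,0.0,-0.975],"angular":[0,0,0],"fingers":1},
    {"dp":[0.0,0.0,-0.975],"angular":[0,0,0],"fingers":1}
  ]
}}

```text
time: 57.1
tool_pos: [624.4, 339.6, 209.6]
tcp_rot: [-179.7, 0.0, 121.5]
ft_force: [0.3, -0.2, -0.9]
finger_gap: 61.6
grip_force: 44.2
```

Request:
{"op": "step_arm", "data": {
  "targets": [
    {"dp":[0.0,0.0,-0.21],"angular":[0,0,0],"fingers":1},
    {"dp":[-0.115,-0.176,-0.21],"angular":[0,0,0],"fingers":1},
    {"dp":[-0.231,-0.352,-0.21],"angular":[0,0,0],"fingers":1},
    {"dp":[-0.346,-0.527,-0.21],"angular":[0,0,0],"fingers":1},
    {"dp":[-0.461,-0.703,-0.21],"angular":[0,0,0],"fingers":1},
    {"dp":[-0.576,-0.879,-0.21],"angular":[0,0,0],"fingers":1},
    {"dp":[-0.576,-0.879,-0.21],"angular":[0,0,0],"fingers":1},
    {"dp":[-0.576,-0.879,-0.21],"angular":[0,0,0],"fingers":1}
  ]
}}

```text
time: 58.1
tool_pos: [535.6, 150.3, 254.1]
tcp_rot: [-179.9, 0.0, 121.5]
ft_force: [-0.5, 0.4, -0.8]
finger_gap: 61.3
grip_force: 44.5
```

Request:
{"op": "step_arm", "data": {
  "targets": [
    {"dp":[-0.116,-0.176,0.0],"angular":[0,0,0],"fingers":1},
    {"dp":[-0.231,-0.352,0.0],"angular":[0,0,0],"fingers":1},
    {"dp":[-0.346,-0.527,0.0],"angular":[0,0,0],"fingers":1},
    {"dp":[-0.461,-0.703,0.0],"angular":[0,0,0],"fingers":1},
    {"dp":[-0.577,-0.879,0.0],"angular":[0,0,0],"fingers":1},
    {"dp":[-0.577,-0.879,0.0],"angular":[0,0,0],"fingers":1},
    {"dp":[-0.577,-0.879,0.0],"angular":[0,0,0],"fingers":1},
    {"dp":[-0.577,-0.879,0.0],"angular":[0,0,0],"fingers":1}
  ]
}}

```text
time: 59.1
tool_pos: [446.5, -39.1, 254.9]
tcp_rot: [-179.9, 0.0, 121.6]
ft_force: [0.3, -0.6, -1.1]
finger_gap: 61.2
grip_force: 44.8
```

Request:
{"op": "step_arm", "data": {
  "targets": [
    {"dp":[-0.115,-0.176,0.0],"angular":[0,0,0],"fingers":1},
    {"dp":[-0.23,-0.352,0.0],"angular":[0,0,0],"fingers":1},
    {"dp":[-0.346,-0.527,0.0],"angular":[0,0,0],"fingers":1},
    {"dp":[-0.461,-0.703,0.0],"angular":[0,0,0],"fingers":1},
    {"dp":[-0.576,-0.879,0.0],"angular":[0,0,0],"fingers":1},
    {"dp":[-0.576,-0.879,0.0],"angular":[0,0,0],"fingers":1},
    {"dp":[-0.576,-0.879,0.0],"angular":[0,0,0],"fingers":1},
    {"dp":[-0.576,-0.879,0.0],"angular":[0,0,0],"fingers":1}
  ]
}}

```text
time: 60.1
tool_pos: [357.0, -229.1, 255.6]
tcp_rot: [-179.9, 0.1, 121.6]
ft_force: [-0.4, -0.6, -1.0]
finger_gap: 61.6
grip_force: 44.9
```

Request:
{"op": "step_arm", "data": {
  "targets": [
    {"dp":[-0.115,-0.176,0.0],"angular":[0,0,0],"fingers":1},
    {"dp":[-0.115,-0.176,0.0],"angular":[0,0,0],"fingers":1},
    {"dp":[-0.115,-0.176,0.275],"angular":[0,0,0],"fingers":1},
    {"dp":[-0.115,-0.176,0.575],"angular":[0,0,0],"fingers":1},
    {"dp":[-0.115,-0.176,0.85],"angular":[0,0,0],"fingers":1},
    {"dp":[-0.115,-0.176,0.975],"angular":[0,0,0],"fingers":1},
    {"dp":[-0.115,-0.176,0.975],"angular":[0,0,0],"fingers":1},
    {"dp":[-0.115,-0.176,0.975],"angular":[0,0,0],"fingers":1}
  ]
}}

```text
time: 61.1
tool_pos: [339.3, -268.8, 62.2]
tcp_rot: [-179.9, 0.2, 121.6]
ft_force: [-0.2, -0.5, -0.9]
finger_gap: 61.4
grip_force: 44.8
```

Request:
{"op": "step_arm", "data": {
  "targets": [
    {"dp":[0,0,0.08],"angular":[0,0,0],"fingers":1},
    {"dp":[0,0,0.14],"angular":[0,0,0],"fingers":1},
    {"dp":[0,0,0.17],"angular":[0,0,0],"fingers":1},
    {"dp":[0,0,0.185],"angular":[0,0,0],"fingers":1},
    {"dp":[0,0,0.195],"angular":[0,0,0],"fingers":1},
    {"dp":[0,0,0.2],"angular":[0,0,0],"fingers":1},
    {"dp":[0,0,0.205],"angular":[0,0,0],"fingers":1},
    {"dp":[0,0,0.205],"angular":[0,0,0],"fingers":1}
  ]
}}

```text
time: 62.1
tool_pos: [338.2, -269.1, 20.6]
tcp_rot: [-179.9, 0.1, 121.5]
ft_force: [-3.4, 1.5, 7.4]
finger_gap: 61.6
grip_force: 45.5
```

Request:
{"op": "step_arm", "data": {
  "targets": [
    {"dp":[0,0,0],"angular":[0,0,0],"fingers":0},
    {"dp":[0,0,0],"angular":[0,0,0],"fingers":0},
    {"dp":[0,0,0],"angular":[0,0,0],"fingers":0},
    {"dp":[0,0,0],"angular":[0,0,0],"fingers":0},
    {"dp":[0,0,-0.3],"angular":[0,0,0],"fingers":0},
    {"dp":[0,0,-0.6],"angular":[0,0,0],"fingers":0},
    {"dp":[0,0,-0.9],"angular":[0,0,0],"fingers":0},
    {"dp":[0,0,-0.9],"angular":[0,0,0],"fingers":0}
  ]
}}

```text
time: 63.1
tool_pos: [340.7, -270.8, 205.8]
tcp_rot: [180.0, 0.7, 121.5]
ft_force: [0.2, 0.5, 0.1]
finger_gap: 85.2
grip_force: 0.0
```

```bash
python3 - <<'E'
from pl import *
json.dump({'p':[338.5,-268.5,199.],'R':down(121.5).tolist()},open(F,'w'))
for n in('side','top'):
    cv2.imwrite(f'pics/c_{n}.png',snapshot(n))
    for l,z in(('pot_mid',32),('block_mid',15)):print(n,l,[(round(x['conf'],2),onz(n,x['at'],z)[:2]) for x in pinpoint(n,l)])
    m=mask(n,'block_mid')
    print('block',n,fit({n:m},lambda p:boxpts(p,42,75,0,30),[605,210,.5],[8,8,.3]))
p,R=load();A=([605,210,200],down(118.6));w=lin((p,R),A,14,.2)
plan(w[:5],w[5:10],w[10:])
E
```

```text
side pot_mid [(0.74, array([ 336.41, -268.4 ]))]
side block_mid [(0.47, array([612.54, 201.84]))]
block side (array([630.54, 214.97,  -0.41]), np.float64(0.5895537322393436))
top pot_mid [(0.8, array([ 343.16, -261.44])), (0.64, array([456.79, 388.19]))]
top block_mid [(0.84, array([604.45, 210.87]))]
block top (array([608.81, 211.24,   0.52]), np.float64(0.10566685746994853))
[{"dp":[0.096, 0.17, 0.0],"angular":[0.0, 0.0, 0.001],"fingers":0.2},{"dp":[0.192, 0.341, -0.001],"angular":[0.0, 0.0, 0.002],"fingers":0.2},{"dp":[0.288, 0.511, -0.001],"angular":[0.0, 0.0, 0.003],"fingers":0.2},{"dp":[0.384, 0.682, -0.001],"angular":[0.0, 0.0, 0.005],"fingers":0.2},{"dp":[0.48, 0.852, -0.002],"angular":[0.0, 0.0, 0.006],"fingers":0.2},{"dp":[0.48, 0.852, -0.002],"angular":[0.0, 0.0, 0.006],"fingers":0.2},{"dp":[0.48, 0.852, -0.002],"angular":[0.0, 0.0, 0.006],"fingers":0.2},{"dp":[0.48, 0.852, -0.002],"angular":[0.0, 0.0, 0.006],"fingers":0.2}]
[{"dp":[0.099, 0.169, 0.0],"angular":[0.0, 0.0, 0.001],"fingers":0.2},{"dp":[0.198, 0.337, 0.0],"angular":[0.0, 0.0, 0.002],"fingers":0.2},{"dp":[0.29
[... 291 characters left out ...]
0.843, -0.002],"angular":[0.0, 0.0, 0.006],"fingers":0.2},{"dp":[0.496, 0.843, -0.002],"angular":[0.0, 0.0, 0.006],"fingers":0.2}]
[{"dp":[0.102, 0.167, 0.0],"angular":[0.0, 0.0, 0.001],"fingers":0.2},{"dp":[0.204, 0.334, 0.0],"angular":[0.0, 0.0, 0.002],"fingers":0.2},{"dp":[0.307, 0.5, -0.001],"angular":[0.0, 0.0, 0.003],"fingers":0.2},{"dp":[0.409, 0.667, -0.001],"angular":[0.0, 0.0, 0.004],"fingers":0.2},{"dp":[0.409, 0.667, -0.001],"angular":[0.0, 0.0, 0.004],"fingers":0.2},{"dp":[0.409, 0.667, -0.001],"angular":[0.0, 0.0, 0.004],"fingers":0.2},{"dp":[0.409, 0.667, -0.001],"angular":[0.0, 0.0, 0.004],"fingers":0.2},{"dp":[0.409, 0.667, -0.001],"angular":[0.0, 0.0, 0.004],"fingers":0.2}]
```

Request:
{"op": "step_arm", "data": {
  "targets": [
    {"dp":[0.096,0.17,-0.1],"angular":[0,0,0.001],"fingers":0.2},
    {"dp":[0.192,0.341,-0.1],"angular":[0,0,0.002],"fingers":0.2},
    {"dp":[0.288,0.511,-0.1],"angular":[0,0,0.003],"fingers":0.2},
    {"dp":[0.384,0.682,-0.1],"angular":[0,0,0.005],"fingers":0.2},
    {"dp":[0.48,0.852,-0.102],"angular":[0,0,0.006],"fingers":0.2},
    {"dp":[0.48,0.852,-0.102],"angular":[0,0,0.006],"fingers":0.2},
    {"dp":[0.48,0.852,-0.102],"angular":[0,0,0.006],"fingers":0.2},
    {"dp":[0.48,0.852,-0.102],"angular":[0,0,0.006],"fingers":0.2}
  ]
}}

```text
time: 64.5
tool_pos: [433.0, -98.2, 219.3]
tcp_rot: [-179.8, 0.1, 120.4]
ft_force: [0.1, -0.5, 0.2]
finger_gap: 68.7
grip_force: 0.0
```

Request:
{"op": "step_arm", "data": {
  "targets": [
    {"dp":[0.099,0.169,0],"angular":[0,0,0.001],"fingers":0.2},
    {"dp":[0.198,0.337,0],"angular":[0,0,0.002],"fingers":0.2},
    {"dp":[0.297,0.506,0],"angular":[0,0,0.003],"fingers":0.2},
    {"dp":[0.397,0.675,0],"angular":[0,0,0.004],"fingers":0.2},
    {"dp":[0.496,0.843,-0.002],"angular":[0,0,0.006],"fingers":0.2},
    {"dp":[0.496,0.843,-0.002],"angular":[0,0,0.006],"fingers":0.2},
    {"dp":[0.496,0.843,-0.002],"angular":[0,0,0.006],"fingers":0.2},
    {"dp":[0.496,0.843,-0.002],"angular":[0,0,0.006],"fingers":0.2}
  ]
}}

```text
time: 65.5
tool_pos: [528.3, 72.3, 219.5]
tcp_rot: [-179.9, 0.1, 119.2]
ft_force: [-0.7, -0.3, 0.4]
finger_gap: 68.6
grip_force: 0.0
```

Request:
{"op": "step_arm", "data": {
  "targets": [
    {"dp":[0.102,0.167,0],"angular":[0,0,0.001],"fingers":0.2},
    {"dp":[0.204,0.334,0],"angular":[0,0,0.002],"fingers":0.2},
    {"dp":[0.307,0.5,0],"angular":[0,0,0.003],"fingers":0.2},
    {"dp":[0.409,0.667,-0.001],"angular":[0,0,0.004],"fingers":0.2},
    {"dp":[0.409,0.667,-0.001],"angular":[0,0,0.004],"fingers":0.2},
    {"dp":[0.409,0.667,-0.001],"angular":[0,0,0.004],"fingers":0.2},
    {"dp":[0.409,0.667,-0.001],"angular":[0,0,0.004],"fingers":0.2},
    {"dp":[0.409,0.667,-0.001],"angular":[0,0,0.004],"fingers":0.2}
  ]
}}

```text
time: 66.5
tool_pos: [604.7, 209.2, 219.7]
tcp_rot: [-179.9, 0.1, 118.6]
ft_force: [-0.1, 0.3, -0.5]
finger_gap: 68.3
grip_force: 0.0
```

```bash
python3 - <<'E'
from pl import *
p,R=load();s=sense();print(p,s['tool_pos'],s['tcp_rot'])
json.dump({'p':[605,210,220.5],'R':R.tolist()},open(F,'w'))
im=snapshot('side');tcp=np.array([605,210,15.]);n='side'
print([(x['conf'],onz(n,x['at'],15)[:2]) for x in pinpoint('side','block_mid')])
c=proj(n,tcp)[0];x,y=int(c[0])-32,int(c[1])-28
v=cv2.resize(im[y:y+48,x:x+64],(800,600),interpolation=cv2.INTER_CUBIC)
q=lambda X:[tuple(int(k) for k in (u-(x,y)+.5)*12.5) for u in proj(n,X)]
for pp,col in(((605,210,.5),(0,255,0)),((609,210,.5),(0,0,255))):
    P=q(boxpts(pp,42,75,0,30))
    for i,j in((0,1),(2,3),(4,5),(6,7),(0,2),(0,4),(2,6),(4,6),(1,3),(1,5),(3,7),(5,7)):cv2.line(v,P[i],P[j],col,1)
cv2.imwrite('pics/v12.png',v)
E
```

```text
[605.   209.97 200.  ] [604.72 209.25 219.68] [-179.9     0.09  118.55]
[(0.61, array([599.35, 209.75]))]
```

View pics/v12.png

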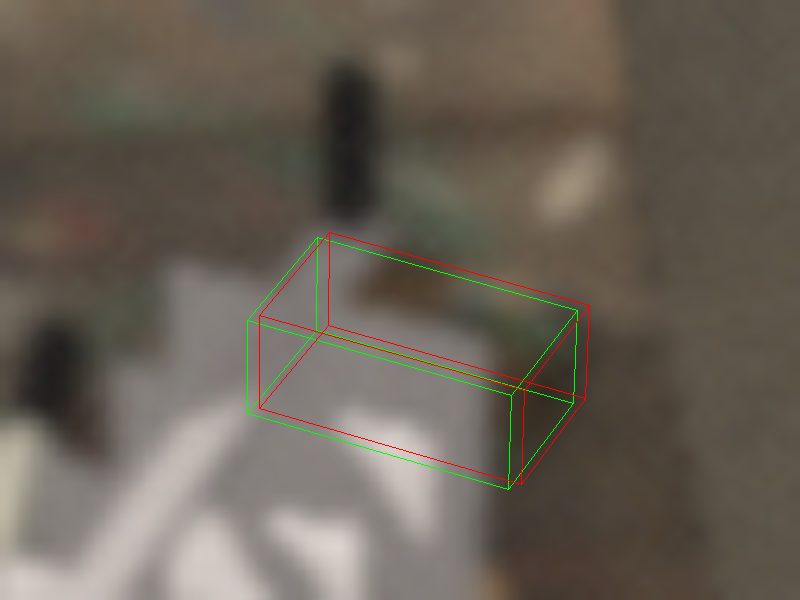

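```bash
python3 - <<'E'
from pl import *
R=down(119.2);b=lambda z,f:([607,210,z],R,f)
plan([b(170,.2),b(120,.2),b(80,.2),b(50,.2)],[b(30,.2),b(15,.2),b(4,.2),b(4,.2),b(4,1)])
E
```

```text
[{"dp":[-0.005, 0.009, 0.252],"angular":[0.0, 0.0, -0.003],"fingers":0.2},{"dp":[-0.005, 0.009, 0.502],"angular":[0.0, 0.0, -0.003],"fingers":0.2},{"dp":[-0.005, 0.009, 0.702],"angular":[0.0, 0.0, -0.003],"fingers":0.2},{"dp":[-0.005, 0.009, 0.852],"angular":[0.0, 0.0, -0.003],"fingers":0.2},{"dp":[-0.005, 0.009, 0.852],"angular":[0.0, 0.0, -0.003],"fingers":0.2},{"dp":[-0.005, 0.009, 0.852],"angular":[0.0, 0.0, -0.003],"fingers":0.2},{"dp":[-0.005, 0.009, 0.852],"angular":[0.0, 0.0, -0.003],"fingers":0.2},{"dp":[-0.005, 0.009, 0.852],"angular":[0.0, 0.0, -0.003],"fingers":0.2}]
[{"dp":[0.0, 0.0, 0.101],"angular":[0.0, 0.0, 0.0],"fingers":0.2},{"dp":[0.0, 0.0, 0.176],"angular":[0.0, 0.0, 0.0],"fingers":0.2},{"dp":[0.0, 0.0, 0.231],"angular":[0.0, 0.0, 0.0],"fingers":0.2},{"dp":[0.0, 0.0, 0.231],"angular":[0.0, 0.0, 0.0],"fingers":0.2},{"dp":[0.0, 0.0, 0.231],"angular":[0.0, 0.0, 0.0],"fingers":1},{"dp":[0.0, 0.0, 0.231],"angular":[0.0, 0.0, 0.0],"fingers":1},{"dp":[0.0, 0.0, 0.231],"angular":[0.0, 0.0, 0.0],"fingers":1},{"dp":[0.0, 0.0, 0.231],"angular":[0.0, 0.0, 0.0],"fingers":1}]
```

Request:
{"op": "step_arm", "data": {
  "targets": [
    {"dp":[-0.005,0.009,0.252],"angular":[0,0,-0.003],"fingers":0.2},
    {"dp":[-0.005,0.009,0.502],"angular":[0,0,-0.003],"fingers":0.2},
    {"dp":[-0.005,0.009,0.702],"angular":[0,0,-0.003],"fingers":0.2},
    {"dp":[-0.005,0.009,0.852],"angular":[0,0,-0.003],"fingers":0.2},
    {"dp":[-0.005,0.009,0.852],"angular":[0,0,-0.003],"fingers":0.2},
    {"dp":[-0.005,0.009,0.852],"angular":[0,0,-0.003],"fingers":0.2},
    {"dp":[-0.005,0.009,0.852],"angular":[0,0,-0.003],"fingers":0.2},
    {"dp":[-0.005,0.009,0.852],"angular":[0,0,-0.003],"fingers":0.2}
  ]
}}

```text
time: 67.6
tool_pos: [607.7, 210.0, 50.7]
tcp_rot: [180.0, 0.1, 119.2]
ft_force: [0.2, -0.3, -0.1]
finger_gap: 68.5
grip_force: 0.0
```

Request:
{"op": "step_arm", "data": {
  "targets": [
    {"dp":[0,0,0.101],"angular":[0,0,0],"fingers":0.2},
    {"dp":[0,0,0.176],"angular":[0,0,0],"fingers":0.2},
    {"dp":[0,0,0.231],"angular":[0,0,0],"fingers":0.2},
    {"dp":[0,0,0.231],"angular":[0,0,0],"fingers":0.2},
    {"dp":[0,0,0.231],"angular":[0,0,0],"fingers":1},
    {"dp":[0,0,0.231],"angular":[0,0,0],"fingers":1},
    {"dp":[0,0,0.231],"angular":[0,0,0],"fingers":1},
    {"dp":[0,0,0.231],"angular":[0,0,0],"fingers":1}
  ],
  "newtons": 40
}}

```text
time: 68.6
tool_pos: [607.3, 209.8, 3.6]
tcp_rot: [-180.0, 0.1, 119.2]
ft_force: [0.4, -0.4, 3.6]
finger_gap: 41.5
grip_force: 42.6
```

```bash
python3 - <<'E'
from pl import *
p,R=load();s=sense();print(p,s['tool_pos'],s['finger_gap'],s['ft_force'])
E=down(30.4);t=np.array([406.8,-111.2])
u=p+[0,0,196];u2=p+[0,0,236]
w=lin((u2,R),(np.r_[t,240],E),14,1);d=lambda z:(np.r_[t,z],E,1)
plan(lin((p,R),(u,R),4,1),[(u2,R,1)]+w[:6],w[6:],[d(200),d(150),d(105),d(70),d(50)])
E
```

```text
[607.06 209.98   3.9 ] [607.31 209.83   3.63] 41.49702823325514 [ 0.37 -0.41  3.56]
[{"dp":[0.0, 0.0, -0.245],"angular":[0.0, 0.0, 0.0],"fingers":1},{"dp":[0.0, 0.0, -0.49],"angular":[0.0, 0.0, 0.0],"fingers":1},{"dp":[0.0, 0.0, -0.735],"angular":[0.0, 0.0, 0.0],"fingers":1},{"dp":[0.0, 0.0, -0.98],"angular":[0.0, 0.0, 0.0],"fingers":1},{"dp":[0.0, 0.0, -0.98],"angular":[0.0, 0.0, 0.0],"fingers":1},{"dp":[0.0, 0.0, -0.98],"angular":[0.0, 0.0, 0.0],"fingers":1},{"dp":[0.0, 0.0, -0.98],"angular":[0.0, 0.0, 0.0],"fingers":1},{"dp":[0.0, 0.0, -0.98],"angular":[0.0, 0.0, 0.0],"fingers":1}]
[{"dp":[0.0, 0.0, -0.2],"angular":[0.0, 0.0, 0.0],"fingers":1},{"dp":[-0.065, -0.118, -0.2],"angular":[0.0, 0.0, 0.035],"fingers":1},{"dp":[-0.131, -0.237, -0.2],"angular":[0.0, 0.0, 0.07],"fingers":1},{"dp":[-0.196, -0.355, -0.2],"angular":[0.0, 0.0, 0.106],"fingers":1},{"dp":[-0.261, -0.473, -0.2],"angular":[0.0, 0.0, 0.141],"fingers":1},{"dp":[-0.327, -0.592, -0.2],"angular":[0.0, 0.0, 0.176],"fingers":1},{"dp":[-0.392, -0.71, -0.2],"angular":[0.0, 0.0, 0.211],"fingers":1},{"dp":[-0.392, -0.71, -0.2]
[... 396 characters left out ...]
-0.746, -0.319, 0.0],"angular":[0.0, 0.0, 0.212],"fingers":1},{"dp":[-0.87, -0.372, 0.0],"angular":[0.0, 0.0, 0.247],"fingers":1},{"dp":[-0.995, -0.425, -0.001],"angular":[0.0, 0.0, 0.282],"fingers":1}]
[{"dp":[0.0, 0.0, 0.2],"angular":[0.0, 0.0, 0.0],"fingers":1},{"dp":[0.0, 0.0, 0.45],"angular":[0.0, 0.0, 0.0],"fingers":1},{"dp":[0.0, 0.0, 0.675],"angular":[0.0, 0.0, 0.0],"fingers":1},{"dp":[0.0, 0.0, 0.85],"angular":[0.0, 0.0, 0.0],"fingers":1},{"dp":[0.0, 0.0, 0.95],"angular":[0.0, 0.0, 0.0],"fingers":1},{"dp":[0.0, 0.0, 0.95],"angular":[0.0, 0.0, 0.0],"fingers":1},{"dp":[0.0, 0.0, 0.95],"angular":[0.0, 0.0, 0.0],"fingers":1},{"dp":[0.0, 0.0, 0.95],"angular":[0.0, 0.0, 0.0],"fingers":1}]
```

Request:
{"op": "step_arm", "data": {
  "targets": [
    {"dp":[0,0,-0.245],"angular":[0,0,0],"fingers":1},
    {"dp":[0,0,-0.49],"angular":[0,0,0],"fingers":1},
    {"dp":[0,0,-0.735],"angular":[0,0,0],"fingers":1},
    {"dp":[0,0,-0.98],"angular":[0,0,0],"fingers":1},
    {"dp":[0,0,-0.98],"angular":[0,0,0],"fingers":1},
    {"dp":[0,0,-0.98],"angular":[0,0,0],"fingers":1},
    {"dp":[0,0,-0.98],"angular":[0,0,0],"fingers":1},
    {"dp":[0,0,-0.98],"angular":[0,0,0],"fingers":1}
  ]
}}

```text
time: 69.6
tool_pos: [605.9, 209.8, 196.7]
tcp_rot: [-179.7, 0.0, 119.2]
ft_force: [0.5, -0.2, -1.4]
finger_gap: 41.1
grip_force: 42.1
```

Request:
{"op": "step_arm", "data": {
  "targets": [
    {"dp":[0,0,-0.2],"angular":[0,0,0],"fingers":1},
    {"dp":[-0.065,-0.118,-0.2],"angular":[0,0,0.035],"fingers":1},
    {"dp":[-0.131,-0.237,-0.2],"angular":[0,0,0.07],"fingers":1},
    {"dp":[-0.196,-0.355,-0.2],"angular":[0,0,0.106],"fingers":1},
    {"dp":[-0.261,-0.473,-0.2],"angular":[0,0,0.141],"fingers":1},
    {"dp":[-0.327,-0.592,-0.2],"angular":[0,0,0.176],"fingers":1},
    {"dp":[-0.392,-0.71,-0.2],"angular":[0,0,0.211],"fingers":1},
    {"dp":[-0.392,-0.71,-0.2],"angular":[0,0,0.211],"fingers":1}
  ]
}}

```text
time: 70.6
tool_pos: [520.2, 71.3, 238.5]
tcp_rot: [-179.9, 0.2, 81.0]
ft_force: [0.1, 0.2, -1.3]
finger_gap: 41.4
grip_force: 42.1
```

Request:
{"op": "step_arm", "data": {
  "targets": [
    {"dp":[-0.124,-0.053,0],"angular":[0,0,0.036],"fingers":1},
    {"dp":[-0.249,-0.106,0],"angular":[0,0,0.071],"fingers":1},
    {"dp":[-0.373,-0.159,0],"angular":[0,0,0.106],"fingers":1},
    {"dp":[-0.497,-0.212,0],"angular":[0,0,0.141],"fingers":1},
    {"dp":[-0.622,-0.266,0],"angular":[0,0,0.176],"fingers":1},
    {"dp":[-0.746,-0.319,0],"angular":[0,0,0.212],"fingers":1},
    {"dp":[-0.87,-0.372,0],"angular":[0,0,0.247],"fingers":1},
    {"dp":[-0.995,-0.425,-0.001],"angular":[0,0,0.282],"fingers":1}
  ]
}}

```text
time: 71.6
tool_pos: [406.4, -111.3, 239.6]
tcp_rot: [180.0, 0.1, 30.3]
ft_force: [1.2, 0.7, -1.3]
finger_gap: 41.8
grip_force: 42.1
```

Request:
{"op": "step_arm", "data": {
  "targets": [
    {"dp":[0,0,0.2],"angular":[0,0,0],"fingers":1},
    {"dp":[0,0,0.45],"angular":[0,0,0],"fingers":1},
    {"dp":[0,0,0.675],"angular":[0,0,0],"fingers":1},
    {"dp":[0,0,0.85],"angular":[0,0,0],"fingers":1},
    {"dp":[0,0,0.95],"angular":[0,0,0],"fingers":1},
    {"dp":[0,0,0.95],"angular":[0,0,0],"fingers":1},
    {"dp":[0,0,0.95],"angular":[0,0,0],"fingers":1},
    {"dp":[0,0,0.95],"angular":[0,0,0],"fingers":1}
  ]
}}

```text
time: 72.6
tool_pos: [407.4, -111.8, 51.2]
tcp_rot: [179.8, 0.0, 30.4]
ft_force: [0.2, -0.6, -1.9]
finger_gap: 41.4
grip_force: 42.1
```

Request:
{"op": "step_arm", "data": {
  "targets": [
    {"dp":[0,0,0.1],"angular":[0,0,0],"fingers":1},
    {"dp":[0,0,0.17],"angular":[0,0,0],"fingers":1},
    {"dp":[0,0,0.2],"angular":[0,0,0],"fingers":1},
    {"dp":[0,0,0.215],"angular":[0,0,0],"fingers":1},
    {"dp":[0,0,0.225],"angular":[0,0,0],"fingers":1},
    {"dp":[0,0,0.23],"angular":[0,0,0],"fingers":1},
    {"dp":[0,0,0.23],"angular":[0,0,0],"fingers":1},
    {"dp":[0,0,0.23],"angular":[0,0,0],"fingers":1}
  ]
}}

```text
time: 73.6
tool_pos: [406.4, -111.7, 4.1]
tcp_rot: [179.9, 0.1, 30.4]
ft_force: [0.4, 0.2, -0.4]
finger_gap: 40.8
grip_force: 42.1
```

Request:
{"op": "step_arm", "data": {
  "targets": [
    {"dp":[0,0,0],"angular":[0,0,0],"fingers":0.2},
    {"dp":[0,0,0],"angular":[0,0,0],"fingers":0.2},
    {"dp":[0,0,0],"angular":[0,0,0],"fingers":0.2},
    {"dp":[0,0,0],"angular":[0,0,0],"fingers":0.2},
    {"dp":[0,0,-0.25],"angular":[0,0,0],"fingers":0.2},
    {"dp":[0,0,-0.5],"angular":[0,0,0],"fingers":0.2},
    {"dp":[0,0,-0.75],"angular":[0,0,0],"fingers":0.2},
    {"dp":[0,0,-1.0],"angular":[0,0,0],"fingers":0.2}
  ]
}}

```text
time: 74.6
tool_pos: [406.3, -111.0, 205.6]
tcp_rot: [179.9, 0.1, 30.4]
ft_force: [0.7, -0.5, 0.4]
finger_gap: 68.4
grip_force: 0.0
```

Request:
{"op": "step_arm", "data": {
  "targets": [
    {"dp":[0,0,-0.2],"angular":[0,0,0],"fingers":0.2},
    {"dp":[0,0,-0.4],"angular":[0,0,0],"fingers":0.2},
    {"dp":[-0.3,0.0,-0.5],"angular":[0,0,0],"fingers":0.2},
    {"dp":[-0.5,0.0,-0.5],"angular":[0,0,0],"fingers":0.2},
    {"dp":[-0.5,0.0,-0.5],"angular":[0,0,0],"fingers":0.2},
    {"dp":[-0.5,0.0,-0.5],"angular":[0,0,0],"fingers":0.2},
    {"dp":[-0.5,0.0,-0.5],"angular":[0,0,0],"fingers":0.2},
    {"dp":[-0.5,0.0,-0.5],"angular":[0,0,0],"fingers":0.2}
  ]
}}

```text
time: 75.6
tool_pos: [320.7, -161.1, 303.8]
tcp_rot: [180.0, 0.1, 30.5]
ft_force: [0.5, -0.7, -0.3]
finger_gap: 68.4
grip_force: 0.0
```

```bash
python3 - <<'E'
from pl import *
o=[]
for n,(x,y,w,h) in(('top',(240,160,220,165*2)),('side',(240,170,110,165+30))):
    im=snapshot(n);cv2.imwrite(f'pics/d_{n}.png',im)
    for l,z in(('pot_mid',32),('block_mid',15),('keeper_knob',171),('block_place',0)):print(n,l,[(round(q['conf'],2),onz(n,q['at'],z)[:2]) for q in pinpoint(n,l)])
a_=cv2.imread('pics/d_top.png')[150:318,238:462];b=cv2.imread('pics/d_side.png')[178:378,230:350]
A=cv2.resize(a_,(440,330),interpolation=cv2.INTER_CUBIC);B=cv2.resize(b,(360,600),interpolation=cv2.INTER_CUBIC)
cv2.imwrite('pics/v13.png',np.hstack([np.vstack([A,np.zeros((270,440,3),np.uint8)]),B]))
m=mask('top','block_mid');print('side/top block',m is not None)
E
```

```text
top pot_mid []
top block_mid [(0.61, array([ 408.97, -114.24]))]
top keeper_knob [(0.8, array([519.3, 118.4]))]
top block_place [(0.78, array([ 410.21, -110.96])), (0.23, array([463.52,  76.3 ]))]
side pot_mid [(0.95, array([ 333.53, -267.44]))]
side block_mid [(0.75, array([ 392.64, -119.71])), (0.22, array([521.25, 140.81]))]
side keeper_knob []
side block_place [(0.55, array([412.86, -93.14]))]
side/top block True
```

View pics/v13.png

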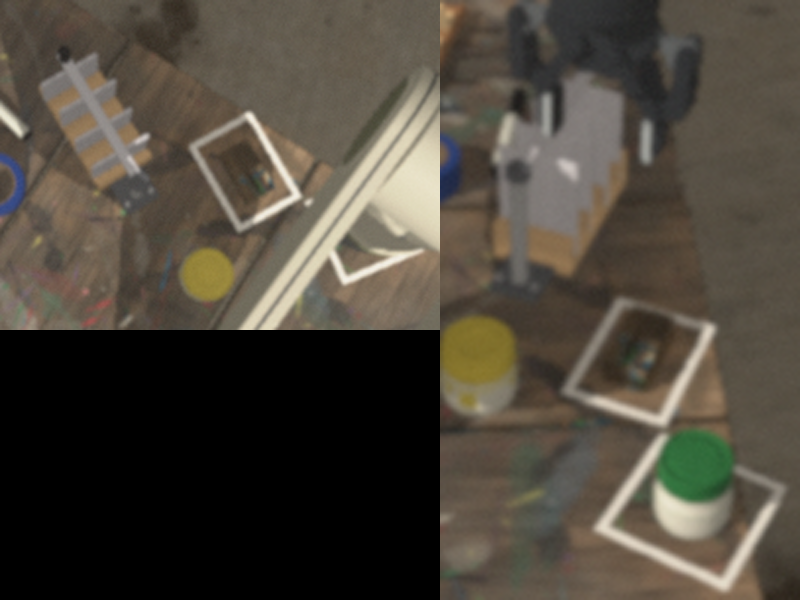

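The final picture shows everything in place. The keeper bar lies lengthwise over the four plates. The block sits centred in the rectangle (side crop ≈640,350) with its long side along it, and the pot stands upright in the square (≈693,500).

```bash
python3 -c "
from bench import hand_in
print(hand_in())"
```

```text
the job is handed in; nothing more can be done
None
```

I handed the job in at about 76 s. All four plates are standing in the rack with the keeper bar closed over them, the ink pot is upright in the square, and the block lies lengthwise in the rectangle. The one rough moment was the wrist force reaching about 126 N when the bar met its open stop (the 100, 59 and −48 N reading at 7.3 s), which is above the 120 N limit and may count against the run.

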